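# Load an exposure pot with U-bent coupons and lock its lid with the pin spanner

## Robot

A 6-joint arm with a two-finger parallel gripper is mounted at the origin on a cart in front of the work surface, level with it; the furniture and walls round the work are solid. World frame = base frame: x ahead of the robot, y to its left, z up, the work surface at z = 0. Lengths are in mm, angles in rad, forces in N, time in s.
With the tool pointing down it reaches from about 325 to 1000 mm from the base axis. Payload 5.1 kg.
Tool frame: the origin (TCP) lies on the centre line of the jaws, within the pads' length; the fingertips stand 8 mm ahead of it and the grasp point (between the pads) lies 11 mm behind it (arm.tcp_to_tips is the distance from the TCP to the fingertips, in mm); z points along the fingers, y is the direction in which the jaws open and shut (so a half turn about z gives the same grasp; the last joint's range is limited). The gripper opens to 85 mm and grips with 20 to 120 N. Pads are 22 mm wide; open, the fingers measure 114 mm over their backs; the gripper's body (76 mm by 85 mm) begins 54 mm behind the grasp point. The pads swing forward as they close: fully open they stand 13 mm farther back than shut.
Start: joints at [-1.28, 0.124, 1.65, -0, 1.367, -0.083], TCP at [237.319, -605.115, 239.322] pointing down, gripper open.
Joint ranges: [-2.61, 2.61], [-1.02, 2.33], [0.03, 2.71], [-1.35, 4.49], [0.32, 2.68], [-2.91, 2.91]. Speed limits (rad/s): [2.57, 2.57, 3.14, 3.14, 3.14, 3.14].

## Interface

Orientations are given as a rotation vector (axis times angle).
In Python, from rig import arm gives the robot as it stands.
- The arm moves only by the shell command python3 -m handwheel 'ROWS' [FORCE]. ROWS is JSON, one flat list of numbers, 7 for each row, row after row: the turn, a rotation vector about the tool's x, y, z in units of 6 degrees (1.0 is 6 degrees), then the shift along the tool's x, y, z in units of 40 mm (1.0 is 40 mm), then the finger opening in mm, from 0 to 85.4. In form: [ax, ay, az, tx, ty, tz, grip, ax, ay, az, tx, ty, tz, grip, ...]. A call has 1 to 12 rows; each row is the pose to reach, as a shift and turn from the pose commanded when the call began, along the tool's axes at that moment; what a row does not reach only later rows make up. A row lasts 1/8 s, in which the tool goes at most 62.5 mm and 10.7 degrees, less where a joint would pass 70% of its speed; a pose out of reach is approached as far as the arm can. A call with a gripper value outside its range is refused whole. The fingers move at their own pace and stop on an object; FORCE is the grip in N (left out, the last holds). Time passes only in rows, so rows that repeat a pose let the fingers close. It gives the time, the measured TCP pose, the force and the opening at its end, in the units of the state.
- arm.read_state(): the state, without advancing time (a new reading comes with each control period).
- arm.snapshot(name): name is "side" or "top"; returns the picture (400x640x3 uint8, red, green, blue); there is no depth.
- arm.calibration(name): a dict with "fx", "fy", "cx", "cy" (pixels), "world_from_camera" (4x4, takes a point from camera to world coordinates). Camera axes: x right, y down, z forward; pixel columns grow to the right and rows downward; lengths in mm; the calibration is good to about 2 mm. A picture is of the moment at which its call begins. calibration takes no time and is no camera call.
- arm.close_job(): hands the job in, once; it reports no verdict.
The state is a dict: "clock": time; "joint_positions": joint angles; "joint_vel": joint speeds; "effort": joint torques, N m; "tool_pos": TCP position; "tool_rot": TCP orientation; "contact_force": force on the tool from outside, world axes, zero at the start; "wrist_torque": the same for the moment, N m; "width": finger opening in mm.
Only numpy, scipy, OpenCV 4.12 (cv2) and the standard library are available. Lean on these libraries where they do the work, as an engineer would, in place of code of your own. Each camera call takes 0.05 s, during which the arm holds its last target.

## Task

Load the locked, empty exposure pot: with both pins of the pin spanner in a pair of holes of the locking ring turn the ring counter-clockwise to its open stop, lay the spanner on its mat, lift the lid off and lay it flat on the bench, and hang every U-bent steel coupon astride the white bar inside, each in its own space between two collars. Then put the lid back flat on the rim with its tabs in the gaps between the ring's lugs and, again with both spanner pins in the holes, turn the ring clockwise fully to its stop. Finally lay the spanner on its mat, pins down; leave the small jar and the stopwatch where they are.

Things in the scene. Friction and masses are not known exactly. Their poses are not given: they have to be found in the camera images.
- pot: Exposure pot: fixed round open aluminium vessel, locking ring round its mouth, 206 mm across, 118 mm high in all, 132 mm across and 93 mm deep inside. The lid lies on its flat rim (radius 66 to 80 mm), 105 mm above the bench. Three gaps between the ring's lugs take the lid's tabs: centred on 60, 180, 300 degrees of the pot's frame. Origin: centre of the underside; z up, y along the hanging bar.
- bar_mid (a point): Top middle of the fixed white hanging bar inside the pot, 96 mm above the bench, 9 mm below the rim. The bar is level, 16 mm thick, and spans the pot along the pot's y axis. Four collars (28 mm diameter, 4 mm wide) on it at y = -45, -15, +15, +45 mm leave three spaces 26 mm wide, centred on y = -30, 0, +30 mm. Axes as the pot's.
- lock_ring (a joint): Angle of the locking ring (rad): 0 open, 1.05 locked at its stop; grows turning clockwise seen from above; friction about 0.15 N m, stays where left. Ring from radius 83.5 to 103 mm, flat top 118 mm above the bench. Three lugs flush with the top, 44 mm wide, 4.5 mm thick, reach in to radius 74 mm; at 0 they lie at 0, 120, 240 degrees of the pot's frame (counter-clockwise from x).
- lid: Lid: loose aluminium disc, 139 mm diameter, 6 mm thick, 0.4 kg, at first on the pot; origin: centre of the underside. Three tabs to radius 78.5 mm, 34 mm wide, at 60, 180, 300 degrees of its frame: it goes on at the pot's yaw plus any multiple of 120 degrees, within 0.3 rad. Handle bar along its x, 74 x 12 x 12 mm, centred, its middle 38 mm above the underside, on posts at x = -30, +30 mm.
- spanner: Pin spanner: loose dark steel tool, 0.24 kg. Origin: midway between its two pin tips; x along the handle, z up. Pins (7 mm thick, 14 mm long, round-tipped, pointing down) at y = +20, -20 mm under a cross head 58 mm wide, z = 14 to 22 mm. Handle 14 mm wide, x = -3 to 147 mm, z = 14 to 30 mm; its tail is bent down to z = 0, so that it stands level on pins and tail. Balanced near handle_grip.
- handle_grip (a point): Point in the middle of the spanner's handle to take it by: 55 mm from the pins along x, 22 mm above the pin tips. Axes as the spanner's.
- pin_a (a point): Tip of the spanner's pin at y = +20 mm.
- pin_b (a point): Tip of the spanner's pin at y = -20 mm.
- mat: Grey rubber mat, 100 (x) by 215 (y) mm, 3 mm thick, fixed, the spanner's place; the spanner starts on it, along its y. The bench between it and the pot, along the front edge, is bare: room for the lid. Origin: centre of its underside.
- jar_small: White screw jar with orange lid, 56 mm diameter, 60 mm high, loose; a bystander. Origin: centre of its underside.
- stopwatch: Round black stopwatch, 66 by 60 by 19 mm, loose; a bystander. Origin: centre of its underside.
- coupon_1: U-bent steel coupon standing on its leg tips (upside-down U): strip 18 mm wide (y), 3 mm thick; 30 mm over the legs (x), 24 mm between them; 56 mm high; the inside of its half-round bow, 53 mm above the tips, rests on the bar. 0.06 kg, rigid. Origin: middle between the leg tips, z up. Hangs with y along the bar, either way round; all are alike, any space will do. Absent in some starts.
- coupon_2: U-bent steel coupon standing on its leg tips (upside-down U): strip 18 mm wide (y), 3 mm thick; 30 mm over the legs (x), 24 mm between them; 56 mm high; the inside of its half-round bow, 53 mm above the tips, rests on the bar. 0.06 kg, rigid. Origin: middle between the leg tips, z up. Hangs with y along the bar, either way round; all are alike, any space will do. Absent in some starts.
- coupon_3: U-bent steel coupon standing on its leg tips (upside-down U): strip 18 mm wide (y), 3 mm thick; 30 mm over the legs (x), 24 mm between them; 56 mm high; the inside of its half-round bow, 53 mm above the tips, rests on the bar. 0.06 kg, rigid. Origin: middle between the leg tips, z up. Hangs with y along the bar, either way round; all are alike, any space will do. Absent in some starts.
- coupon_4: U-bent steel coupon standing on its leg tips (upside-down U): strip 18 mm wide (y), 3 mm thick; 30 mm over the legs (x), 24 mm between them; 56 mm high; the inside of its half-round bow, 53 mm above the tips, rests on the bar. 0.06 kg, rigid. Origin: middle between the leg tips, z up. Hangs with y along the bar, either way round; all are alike, any space will do. Absent in some starts.
- hole_1a (a point): Mouth of a hole in the ring's top, 11 mm across, 17 mm deep; pair 1. The two holes of a pair are 40 mm apart, 93.5 mm from the ring's axis; b follows a clockwise. With the handle pointing straight out from the axis, pin_a goes into hole a, pin_b into b. With the ring at 0 the middle of pair 1 lies at 210 degrees of the pot's frame; it turns with the ring.
- hole_1b (a point): Mouth of a hole in the ring's top, 11 mm across, 17 mm deep; pair 1. The two holes of a pair are 40 mm apart, 93.5 mm from the ring's axis; b follows a clockwise. With the handle pointing straight out from the axis, pin_a goes into hole a, pin_b into b. With the ring at 0 the middle of pair 1 lies at 210 degrees of the pot's frame; it turns with the ring.
- hole_2a (a point): Mouth of a hole in the ring's top, 11 mm across, 17 mm deep; pair 2. The two holes of a pair are 40 mm apart, 93.5 mm from the ring's axis; b follows a clockwise. With the handle pointing straight out from the axis, pin_a goes into hole a, pin_b into b. With the ring at 0 the middle of pair 2 lies at 330 degrees of the pot's frame; it turns with the ring.
- hole_2b (a point): Mouth of a hole in the ring's top, 11 mm across, 17 mm deep; pair 2. The two holes of a pair are 40 mm apart, 93.5 mm from the ring's axis; b follows a clockwise. With the handle pointing straight out from the axis, pin_a goes into hole a, pin_b into b. With the ring at 0 the middle of pair 2 lies at 330 degrees of the pot's frame; it turns with the ring.
- hole_3a (a point): Mouth of a hole in the ring's top, 11 mm across, 17 mm deep; pair 3. The two holes of a pair are 40 mm apart, 93.5 mm from the ring's axis; b follows a clockwise. With the handle pointing straight out from the axis, pin_a goes into hole a, pin_b into b. With the ring at 0 the middle of pair 3 lies at 90 degrees of the pot's frame; it turns with the ring.
- hole_3b (a point): Mouth of a hole in the ring's top, 11 mm across, 17 mm deep; pair 3. The two holes of a pair are 40 mm apart, 93.5 mm from the ring's axis; b follows a clockwise. With the handle pointing straight out from the axis, pin_a goes into hole a, pin_b into b. With the ring at 0 the middle of pair 3 lies at 90 degrees of the pot's frame; it turns with the ring.
There are look-alikes about, which are no part of the job. Leave any blue look-alike of the coupon_3 alone.

How it is judged:
By the outcome, as a careful person would: the job done as asked, in the order asked, and still so for the second after the job is handed in, with the robot touching nothing.
Of coupon_1, coupon_2, coupon_3, coupon_4 only 2 to 3 are there at a start; the rules pass over those that are not, and their reading is None.
At some moment in a run one of lid may be knocked a few centimetres aside while the robot is not near it.
It also fails if it takes over 210 s, if anything falls off the work surface, if the arm or the gripper's body presses on something with over 40 N, if the wrist force passes 120 N, or if a joint passes its speed limit or range.

## Working session

There is one attempt and no reset: what is moved stays moved. The work goes in short steps, Python scripts to look and compute and a shell command to move; the robot and the scene stay as the last step left them, time stands still between calls to the robot, and variables do not carry over. Pictures are saved under pics/ and viewed, and the job is handed in when it is done.

```bash
ls; mkdir -p pics; python3 - <<'E'
from rig import arm
import cv2
s=arm.read_state();print(s)
for n in("side","top"):
    im=arm.snapshot(n);cv2.imwrite(f"pics/{n}0.png",im[:,:,::-1]);print(n,arm.calibration(n))
E
```

```text
pics
{'clock': 0.0, 'joint_positions': array([-1.27958623e+00,  1.24532628e-01,  1.65169281e+00,  2.73917921e-05,
        1.36750353e+00, -8.26002431e-02]), 'joint_vel': array([ 0.00014222, -0.00044045, -0.00082103, -0.00082325,  0.00014188,
       -0.0001452 ]), 'effort': array([-8.69604773e-04, -4.23615825e+01, -3.65454125e+01, -2.32019402e-04,
        6.86468833e-03, -1.10824467e-05]), 'tool_pos': array([ 237.16338049, -604.5417916 ,  238.02407541]), 'tool_rot': array([-3.08478990e+00, -5.83363251e-01,  3.07272149e-04]), 'contact_force': array([-0.24676232, -0.08823161, -0.01472705]), 'wrist_torque': array([ 0.01751775,  0.00825981, -0.00498608]), 'width': 85.1453315633703}
side {'fx': 485.5073533800975, 'fy': 485.5073533800975, 'cx': 320.3969894815088, 'cy': 189.5813161934863, 'world_from_camera': array([[-9.29510757e-01, -1.37419047e-01,  3.42236407e-01,
        -4.55747906e+01],
       [-3.68029301e-01,  4.05399604e-01, -8.36782884e-01,
         1.38155181e+03],
       [-2.37525977e-02, -9.03751717e-01, -4.27397529e-01,
         8.50041661e+02],
       [ 0.00000000e+00,  0.00000000e+00,  0.00000000e+00,
         1.00000000e+00]])}
top {'fx': 397.6035200626193, 'fy': 397.6035200626193, 'cx': 324.63110192740544, 'cy': 196.54381219895444, 'world_from_camera': array([[ 3.34061891e-01, -8.75295361e-01,  3.49657953e-01,
         1.08839813e+02],
       [-9.42545388e-01, -3.08926904e-01,  1.27170591e-01,
        -2.23649912e+02],
       [-3.29307939e-03, -3.72051339e-01, -9.28206311e-01,
         1.23589614e+03],
       [ 0.00000000e+00,  0.00000000e+00,  0.00000000e+00,
         1.00000000e+00]])}
```

View pics/side0.png

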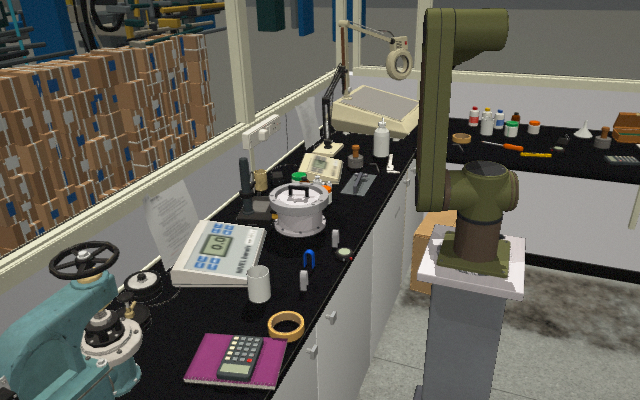

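View pics/top0.png

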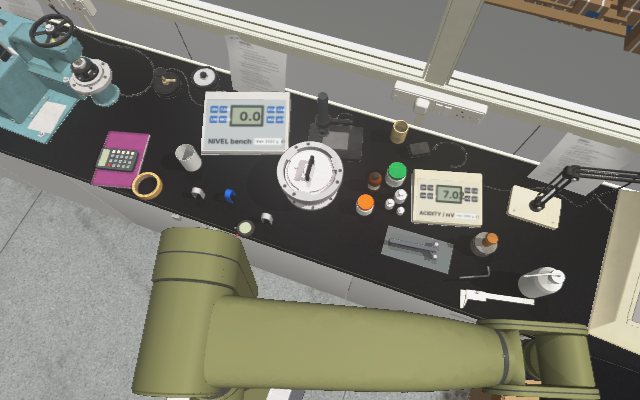

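The pot is at about (309,172) in the top view and the mat with the spanner at (417,247). Grey coupons stand at (197,192) and (266,217), and the blue look-alike at (230,195). I'll zoom in for detail.

```bash
cat > h.py <<'E'
import numpy as np,cv2
from rig import arm
from scipy.spatial.transform import Rotation as R
C={n:arm.calibration(n) for n in("side","top")}
def proj(n,P):
    c=C[n];M=np.linalg.inv(c["world_from_camera"]);P=np.atleast_2d(P)
    q=P@M[:3,:3].T+M[:3,3];return np.c_[q[:,0]/q[:,2]*c["fx"]+c["cx"],q[:,1]/q[:,2]*c["fy"]+c["cy"]]
def ray(n,uv):
    c=C[n];W=c["world_from_camera"];d=W[:3,:3]@np.array([(uv[0]-c["cx"])/c["fx"],(uv[1]-c["cy"])/c["fy"],1]);return W[:3,3],d
def atz(n,uv,z):
    o,d=ray(n,uv);return o+d*(z-o[2])/d[2]
def snap(n,name):
    im=arm.snapshot(n)[:,:,::-1].copy();cv2.imwrite(f"pics/{name}.png",im);return im
def crop(im,x0,y0,x1,y1,k,name,pts=None):
    o=cv2.resize(im[y0:y1,x0:x1],None,fx=k,fy=k,interpolation=cv2.INTER_CUBIC)
    if pts is not None:
        for p in pts:
            c=tuple(int(round(v)) for v in ((p[0]-x0+.5)*k,(p[1]-y0+.5)*k));cv2.circle(o,c,2,(0,0,255),-1)
    cv2.imwrite(f"pics/{name}.png",o)
def pose():
    s=arm.read_state();return s["tool_pos"],R.from_rotvec(s["tool_rot"]),s
E
python3 - <<'E'
from h import *
t=cv2.imread("pics/top0.png");s=cv2.imread("pics/side0.png")
crop(t,260,125,360,225,6,"t_pot");crop(t,370,210,530,310,5,"t_mat");crop(t,170,160,290,250,6,"t_cp")
crop(s,255,165,345,255,6,"s_pot")
E
```

```text
(no output)
```

View pics/t_pot.png

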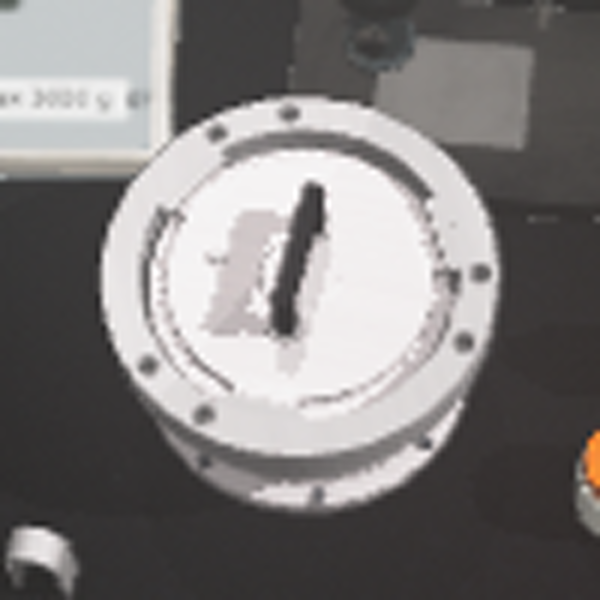

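View pics/t_mat.png

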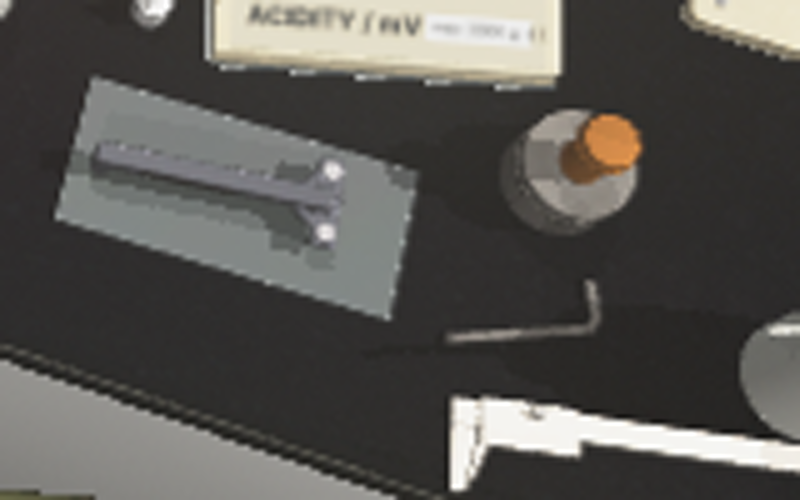

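View pics/t_cp.png

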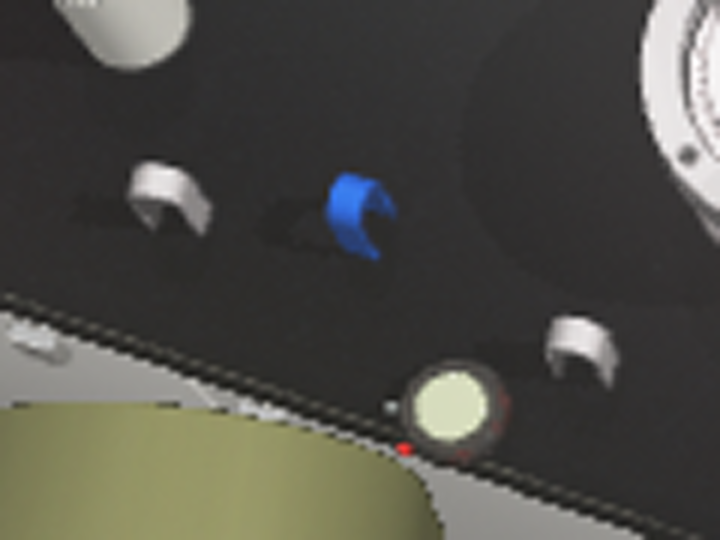

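View pics/s_pot.png

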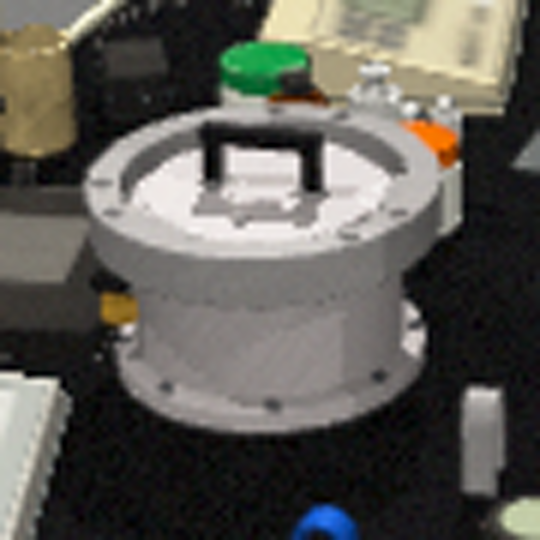

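```bash
python3 - <<'E'
from h import *
def up(p,off,k): return (np.array(p)+.5)/k-.5+off
H=[(217,133),(289,113),(480,272),(463,342),(205,414),(148,365)]
P=np.array([atz("top",up(h,(260,125),6),118) for h in H]);print(P.round(1))
from scipy.optimize import least_squares
f=lambda p:np.r_[np.hypot(P[:,0]-p[0],P[:,1]-p[1])-93.5]
s=least_squares(f,[500,-200]);c=s.x;print(c,s.fun)
print(np.degrees(np.arctan2(P[:,1]-c[1],P[:,0]-c[0])), "pair half", np.degrees(np.arcsin(20/93.5)))
for i in (0,2,4):print(np.linalg.norm(P[i]-P[i+1]), np.degrees(np.arctan2(*((P[i]+P[i+1])/2-np.r_[c,118])[[1,0]])))
# handle
for e in [(313,187),(284,330)]: print("handle",atz("top",up(e,(260,125),6),105+44))
# spanner: head pin caps (z~25), tail end
print("mat corners",[atz("top",up(e,(370,210),5),3)[:2].round(1) for e in [(92,77),(418,172),(390,320),(54,219)]])
for e in [(334,170),(325,232)]: print("pincap",atz("top",up(e,(370,210),5),3+22))
for e in [(95,152),(340,195)]: print("handle ends",atz("top",up(e,(370,210),5),3+30))
# coupons
for nm,e in [("c1",(163,180)),("c1r",(140,200)),("c1l",(205,225)),("c2",(582,333))]: print(nm,atz("top",up(e,(170,160),6),56))
print("base",ray("top",(0,0))[0])
E
```

```text
[[660.6  73.6 118. ]
 [684.7  41.7 118. ]
 [629.6 -84.5 118. ]
 [589.1 -89.1 118. ]
 [507.9  21.2 118. ]
 [523.4  58.5 118. ]]
[599.23331091   3.65919995] [-0.4950161  -0.00262111 -0.2155408  -0.21011157 -0.44612855  0.07635126]
[ 48.7238451   23.98745743 -71.00859222 -96.25238485 169.10689963
 144.13991785] pair half 12.351220288625502
39.9504185704226 36.322480487234444
40.76951492394966 -83.63086188722707
40.34489624445698 156.5878969281577
handle [632.35124136   7.67235632 149.        ]
handle [552.22028846  -6.38526879 149.        ]
mat corners [array([ 547.9, -281.9]), array([ 556.1, -495.2]), array([ 457.7, -499.7]), array([ 449.6, -285.4])]
pincap [ 531.86540755 -440.5868839    25.        ]
pincap [ 491.46126474 -444.63409448   25.        ]
handle ends [ 490.70209348 -295.91324874   33.        ]
handle ends [ 514.75562462 -446.39863295   33.        ]
c1 [438.90211736 334.78623267  56.        ]
c1r [424.31186521 341.21890592  56.        ]
c1l [422.86575924 302.01064818  56.        ]
c2 [433.53376895  88.93199903  56.        ]
base [ 108.83981316 -223.64991201 1235.89614488]
```

```bash
cat >> h.py <<'E'
def spanpts(x,y,th,z0):
    c,s=np.cos(th),np.sin(th);L=[]
    for zz in(30,):
        for a in np.linspace(-3,147,31):
            for b in(-7,7):L.append((a,b,zz))
    for b in np.linspace(-29,29,25):
        for a in(-3,):L.append((a,b,22))
    L+=[(0,20,22),(0,-20,22)]
    L=np.array(L,float);return np.c_[x+c*L[:,0]-s*L[:,1],y+s*L[:,0]+c*L[:,1],z0+L[:,2]]
def coupts(x,y,th,z0=0):
    c,s=np.cos(th),np.sin(th);L=[]
    for b in(-9,9):
        for r,hs in((15,(0,20,41)),(12,(0,20,41))):
            for q in(-r,r):
                for h in hs:L.append((q,b,h))
            for t in np.linspace(0,np.pi,13):L.append((r*np.cos(t),b,41+r*np.sin(t)))
    L=np.array(L,float);return np.c_[x+c*L[:,0]-s*L[:,1],y+s*L[:,0]+c*L[:,1],z0+L[:,2]]
E
python3 - <<'E'
from h import *
t=cv2.imread("pics/top0.png");s=cv2.imread("pics/side0.png")
P=spanpts(511,-442,np.radians(98.5),3)
crop(t,370,210,470,290,8,"o1",proj("top",P));crop(s,330,150,390,210,10,"o2",proj("side",P))
p,r,_=pose();print(r.as_matrix().round(3),p)
for n,uv,z in [("orange",(365,205),60),("orangebase",(364,212),0)]:print(n,atz("top",uv,z))
print("edge",[atz("top",uv,0)[:2].round() for uv in [(280,235),(440,300),(100,183)]])
crop(t,340,140,480,240,5,"o3")
E
```

```text
[[ 0.931  0.365 -0.001]
 [ 0.365 -0.931  0.002]
 [ 0.    -0.002 -1.   ]] [ 237.16769947 -604.59508291  238.16405721]
orange [ 567.11649884 -192.3791491    60.        ]
orangebase [ 565.8609958  -195.03282186    0.        ]
edge [array([401.,  37.]), array([ 372., -497.]), array([367., 683.])]
```

View pics/o1.png

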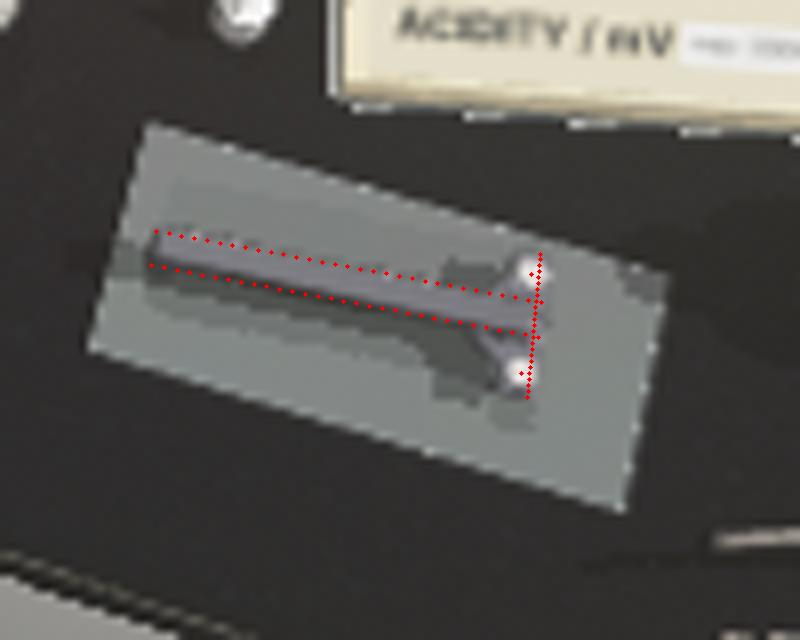

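View pics/o2.png

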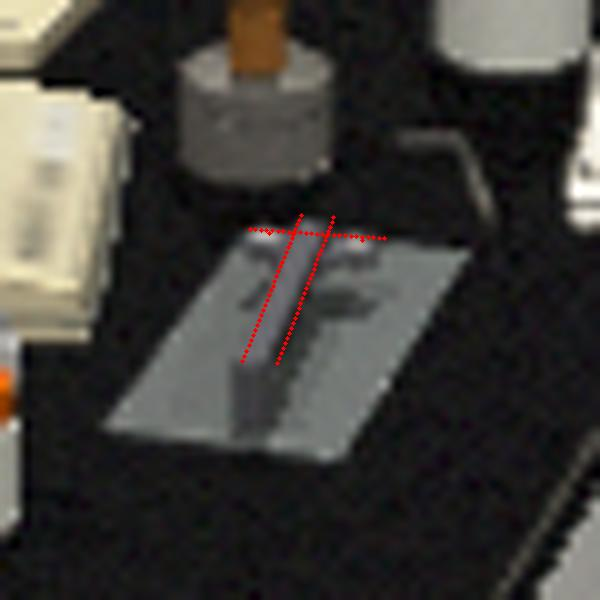

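View pics/o3.png

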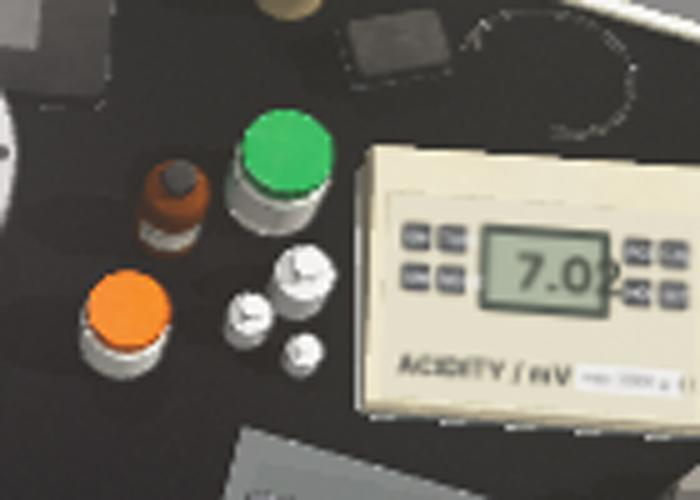

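```bash
cat >> h.py <<'E'
def row(x,y,z,yy,show=True):
    """target TCP world, tool-y yaw deg, tool straight down -> units"""
    p,r,s=pose();a=np.radians(yy)
    T=np.c_[[-np.sin(a),np.cos(a),0],[np.cos(a),np.sin(a),0],[0,0,-1]]
    T[:,0]=np.cross(T[:,1],T[:,2])
    d=(r.inv()*R.from_matrix(T)).as_rotvec(degrees=True)/6
    t=r.inv().apply(np.array([x,y,z])-p)/40
    if show:print("rows:",d.round(2),t.round(3))
    return np.r_[d,t]
def st():
    p,r,s=pose();m=r.as_matrix();print("t",round(s["clock"],2),"p",p.round(1),"yy",round(float(np.degrees(np.arctan2(m[1,1],m[0,1]))),1),"zax",m[:,2].round(3),"F",s["contact_force"].round(1),"M",s["wrist_torque"].round(2),"w",round(s["width"],1),"j",s["joint_positions"].round(2))
E
python3 - <<'E'
from h import *
row(503,-388,140,8.5)
E
```

```text
rows: [-1.000e-02 -1.000e-02 -1.285e+01] [ 8.164 -2.609  2.46 ]
```

```bash
python3 -m handwheel '[0,0,-12.85,8.16,-2.61,2.46,85,0,0,-12.85,8.16,-2.61,2.46,85,0,0,-12.85,8.16,-2.61,2.46,85,0,0,-12.85,8.16,-2.61,2.46,85,0,0,-12.85,8.16,-2.61,2.46,60,0,0,-12.85,8.16,-2.61,2.46,50,0,0,-12.85,8.16,-2.61,2.46,50,0,0,-12.85,8.16,-2.61,2.46,50,0,0,-12.85,8.16,-2.61,2.46,50,0,0,-12.85,8.16,-2.61,2.46,50]' 60; python3 -c "
from h import *
st();row(503,-388,17,8.5)
im=snap('top','t1');snap('side','s1')"
```

```text
clock: 1.35
tool_pos: [502.7, -389.3, 141.2]
tool_rot: [2.053, 2.377, 0.0]
contact_force: [-0.3, -0.1, -0.9]
width: 49.9
t 1.35 p [ 502.7 -389.3  141.2] yy 8.4 zax [ 0. -0. -1.] F [-0.3 -0.1 -0.9] M [-0.03  0.04 -0.03] w 49.9 j [-0.74  0.17  1.77  0.    1.2  -0.89]
rows: [ 0.    0.   -0.02] [0.032 0.012 3.104]
```

View pics/t1.png

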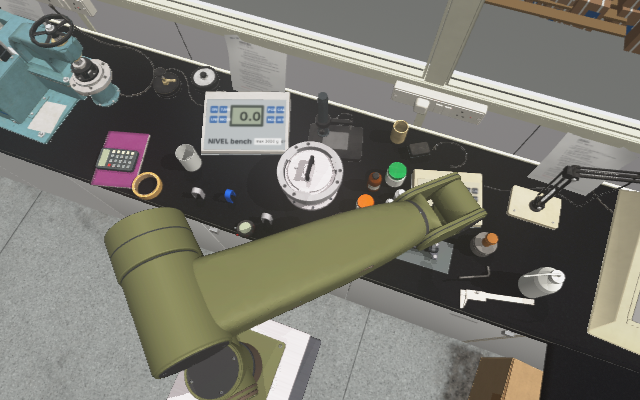

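View pics/s1.png

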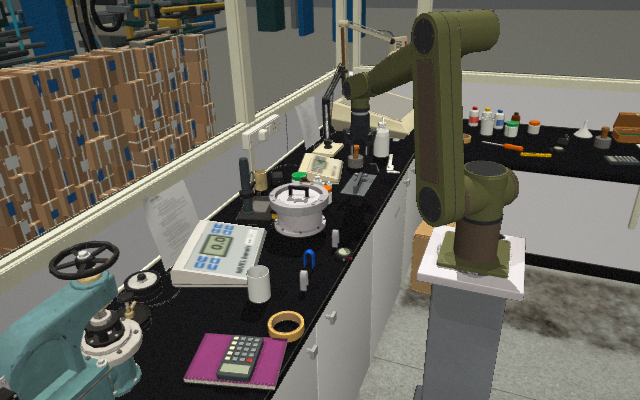

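```bash
python3 -m handwheel '[0,0,0,0.03,0.01,1.5,50,0,0,0,0.03,0.01,2.6,50,0,0,0,0.03,0.01,3.1,50,0,0,0,0.03,0.01,3.1,50,0,0,0,0.03,0.01,3.1,0,0,0,0,0.03,0.01,3.1,0,0,0,0,0.03,0.01,3.1,0,0,0,0,0.03,0.01,3.1,0,0,0,0,0.03,0.01,3.1,0,0,0,0,0.03,0.01,3.1,0]' 80; python3 -c "
from h import *
st()"
```

```text
clock: 2.7
tool_pos: [505.0, -388.8, 19.6]
tool_rot: [2.047, 2.377, 0.0]
contact_force: [0.0, 1.0, 6.5]
width: 12.3
t 2.7 p [ 505.  -388.8   19.6] yy 8.5 zax [ 0.004 -0.003 -1.   ] F [0.  1.  6.5] M [ 0.06 -0.11  0.01] w 12.3 j [-0.74  0.32  1.83  0.    1.   -0.89]
```

```bash
python3 -m handwheel '[0,0,0,0,0,-1,0,0,0,0,0,0,-2,0,0,0,0,0,0,-3.2,0,0,0,0,0,0,-3.2,0,0,0,0,0,0,-3.2,0,0,0,0,0,0,-3.2,0]' ; python3 -c "
from h import *
st()
t=snap('top','t2');s=snap('side','s2')
crop(t,380,170,480,270,6,'t2c');crop(s,310,120,410,220,6,'s2c')"
```

```text
clock: 3.45
tool_pos: [502.0, -386.4, 141.9]
tool_rot: [-2.047, -2.377, -0.0]
contact_force: [-0.4, -0.4, -2.4]
width: 12.4
t 3.45 p [ 502.  -386.4  141.9] yy 8.5 zax [-0.004  0.003 -1.   ] F [-0.4 -0.4 -2.4] M [-0.    0.04  0.03] w 12.4 j [-0.74  0.17  1.77 -0.    1.21 -0.89]
```

View pics/t2c.png

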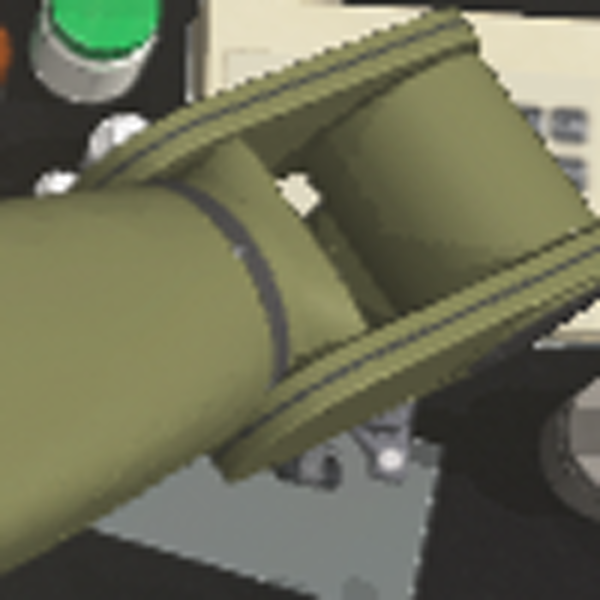

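View pics/s2c.png

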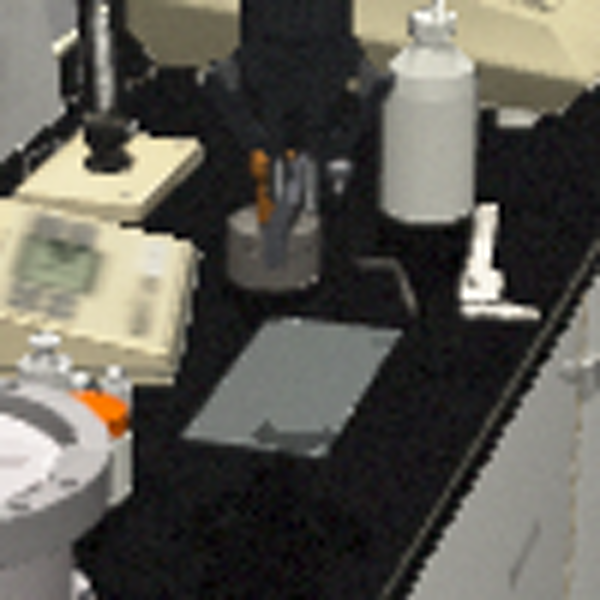

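```bash
python3 -c "
from h import *
row(466.5,61.7,170,66.4)"
```

```text
rows: [-0.01 -0.04 -9.65] [11.22   0.773 -0.655]
```

```bash
python3 -m handwheel '[0,0,0,0,0,-0.7,0,0,0,-1,1.2,0.08,-0.7,0,0,0,-2.2,2.4,0.16,-0.7,0,0,0,-3.4,3.6,0.25,-0.7,0,0,0,-4.6,5,0.34,-0.7,0,0,0,-5.8,6.4,0.44,-0.7,0,0,0,-7,7.8,0.54,-0.7,0,0,0,-8.2,9.2,0.64,-0.7,0,0,0,-9.2,10.4,0.72,-0.7,0,0,0,-9.65,11.22,0.77,-0.7,0,0,0,-9.65,11.22,0.77,-0.7,0,0,0,-9.65,11.22,0.77,-0.7,0]' ; python3 -c "
from h import *
st()
t=snap('top','t3');s=snap('side','s3')
crop(t,250,120,370,220,6,'t3c');crop(s,250,130,370,250,5,'s3c')"
```

```text
clock: 5.05
tool_pos: [467.0, 60.6, 172.3]
tool_rot: [-0.642, -3.074, 0.001]
contact_force: [0.4, -0.5, -2.7]
width: 12.1
t 5.05 p [467.   60.6 172.3] yy 66.4 zax [-0.001 -0.    -1.   ] F [ 0.4 -0.5 -2.7] M [-0.05  0.01  0.02] w 12.1 j [ 0.02 -0.23  2.11 -0.    1.27 -1.14]
```

View pics/t3c.png

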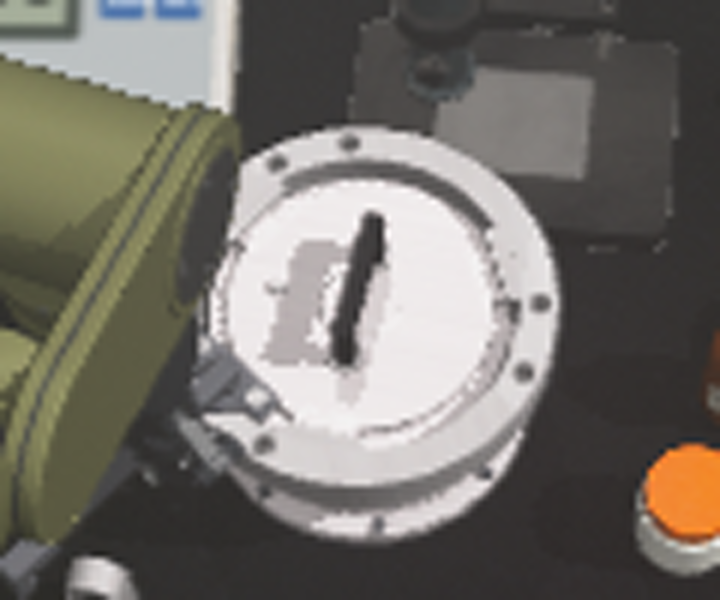

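View pics/s3c.png

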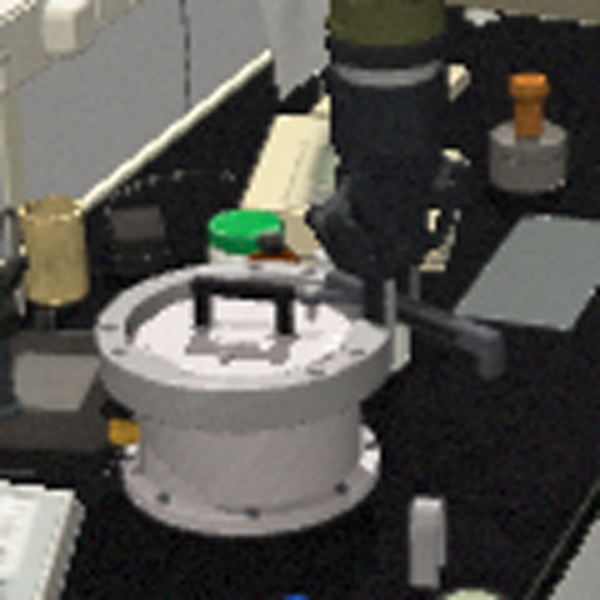

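```bash
python3 -c "
from h import *
t=cv2.imread('pics/t3.png');s=cv2.imread('pics/s3.png')
a=np.radians(156.4);x,y=467-53.5*np.cos(a),60.6-53.5*np.sin(a)
P=spanpts(x,y,a,172.3-16.6)
crop(t,270,170,330,220,12,'o1',proj('top',P));crop(s,300,170,360,220,12,'o2',proj('side',P))"
```

```text
(no output)
```

View pics/o1.png

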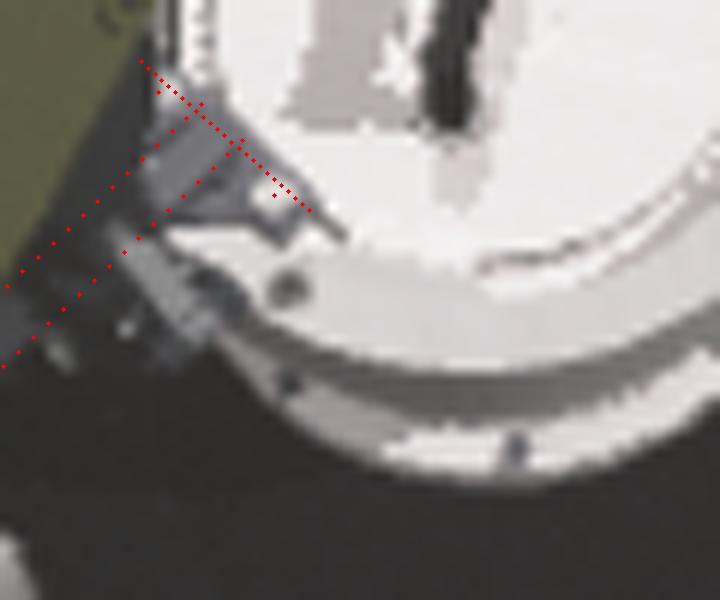

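View pics/o2.png

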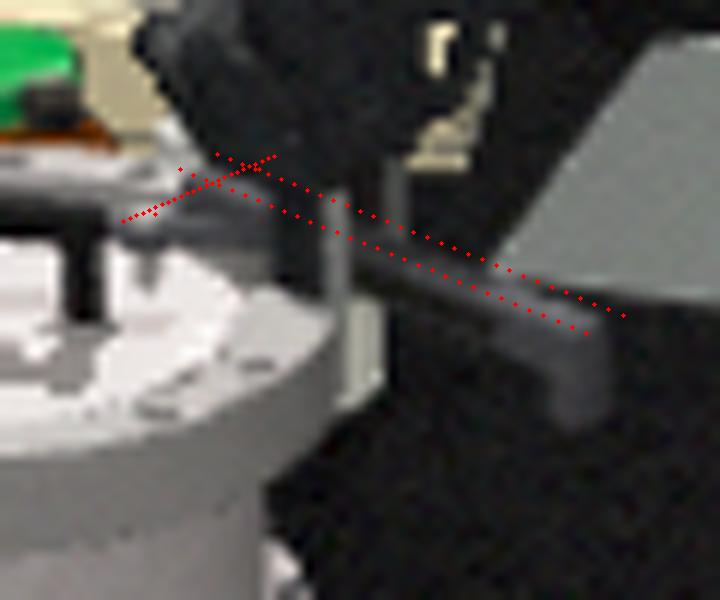

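```bash
python3 -c "
from h import *
s=cv2.imread('pics/s3.png')
s=np.clip(s.astype(float)*1.6+10,0,255).astype(np.uint8)
crop(s,300,172,360,212,13,'o2')"
```

```text
(no output)
```

View pics/o2.png

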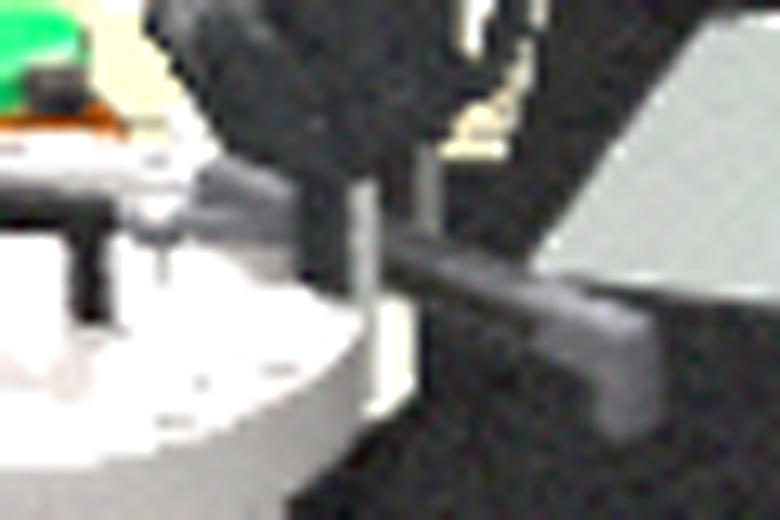

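```bash
python3 -c "
from h import *
P=np.array([[507.9,21.2,118],[523.4,58.5,118],[660.6,73.6,118],[684.7,41.7,118]]);print(proj('side',P))
# jacobian
print(proj('side',P[1]+np.eye(3)*5)-proj('side',P[1]));print(proj('top',P[1]+np.eye(3)*5)-proj('top',P[1]))
a=np.radians(156.4);x,y=467-53.5*np.cos(a),60.6-53.5*np.sin(a)
print(x,y,proj('side',spanpts(x,y,a,172.3-16.6)[-2:]),proj('top',spanpts(x,y,a,172.3-16.6)[-2:]))
s=cv2.imread('pics/s0.png') if 0 else cv2.imread('pics/side0.png')
crop(s,260,175,345,220,9,'o4',None)"
```

```text
[[321.45537035 199.65475388]
 [313.01277814 203.72262134]
 [273.98308659 199.67963683]
 [271.87243084 194.78674732]]
[[-1.38812485 -0.22134671]
 [-0.57391379  0.64779607]
 [-0.04554247 -1.34175571]]
[[ 0.60212799 -1.41010597]
 [-1.51595595 -0.49796544]
 [-0.15981276 -0.65190542]]
516.0254060315798 39.18132675820613 [[321.05086959 183.54919216]
 [312.39815713 187.31852952]] [[292.34361954 185.77347284]
 [282.64733135 177.20628666]]
```

View pics/o4.png

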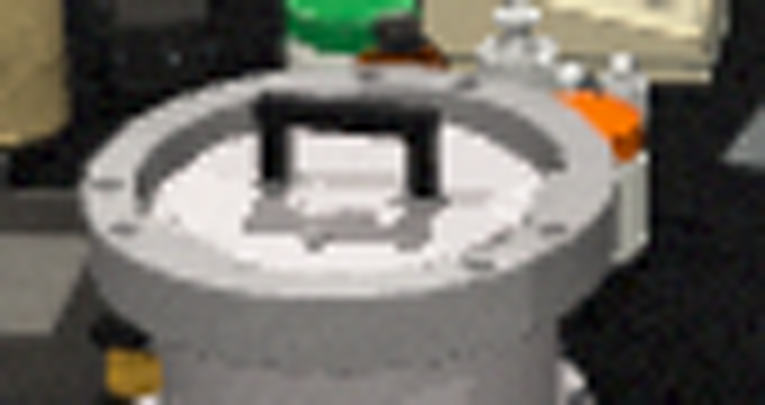

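```bash
python3 -c "
from h import *
row(464.3,62.5,143,66.4)"
```

```text
rows: [-0.   -0.   -0.01] [0.092 0.025 0.74 ]
```

```bash
python3 -m handwheel '[0,0,0,0.09,0.025,0.4,0,0,0,0,0.09,0.025,0.74,0,0,0,0,0.09,0.025,0.74,0,0,0,0,0.09,0.025,0.74,0,0,0,0,0.09,0.025,0.74,0]' ; python3 -c "
from h import *
st()
t=snap('top','t4');s=snap('side','s4')
f=lambda im:np.clip(im.astype(float)*1.4+10,0,255).astype(np.uint8)
crop(t,270,165,320,210,14,'t4c');crop(f(s),300,172,360,212,13,'s4c')"
```

```text
clock: 5.78
tool_pos: [464.8, 63.3, 143.9]
tool_rot: [0.642, 3.074, 0.0]
contact_force: [0.4, -0.0, -1.2]
width: 12.1
t 5.78 p [464.8  63.3 143.9] yy 66.4 zax [ 0.001  0.    -1.   ] F [ 0.4 -0.  -1.2] M [-0.    0.01 -0.01] w 12.1 j [ 0.02 -0.21  2.14 -0.    1.21 -1.14]
```

View pics/t4c.png

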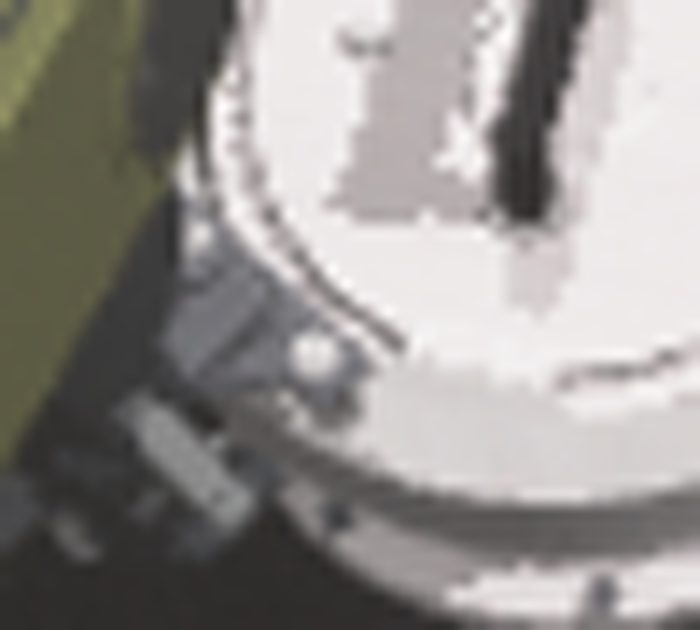

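View pics/s4c.png

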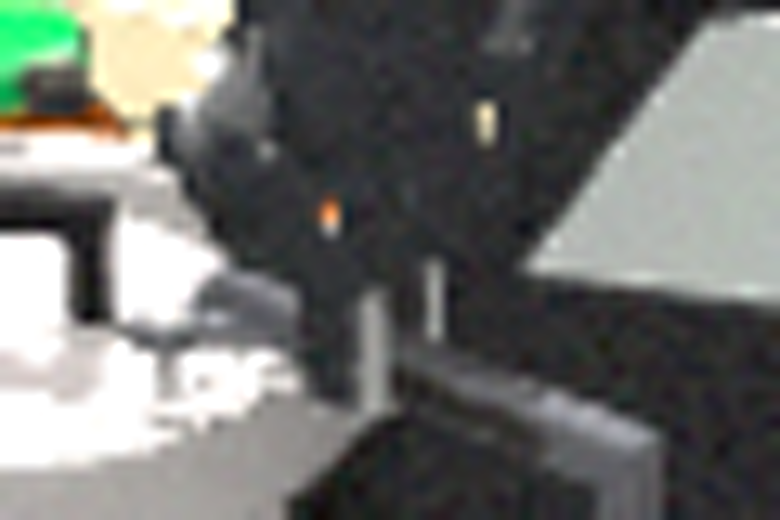

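```bash
python3 -c "
from h import *
c=np.array([599.2,3.7]);A=[156.4+12.35,156.4-12.35]
for b in (146,148,150):
  P=np.array([[*(c+93.5*np.array([np.cos(np.radians(a)),np.sin(np.radians(a))])),b] for a in A]);print(P.round(1).tolist(),proj('top',P).round(2).tolist(),proj('side',P).round(2).tolist())
"
```

```text
[[507.5, 21.9, 146.0], [523.5, 58.6, 146.0]] [[292.78, 190.05], [283.32, 181.66]] [[321.3, 192.29], [312.72, 196.17]]
[[507.5, 21.9, 148.0], [523.5, 58.6, 148.0]] [[292.73, 189.79], [283.25, 181.38]] [[321.28, 191.75], [312.7, 195.63]]
[[507.5, 21.9, 150.0], [523.5, 58.6, 150.0]] [[292.67, 189.53], [283.18, 181.11]] [[321.27, 191.22], [312.68, 195.08]]
```

```bash
python3 -m handwheel '[0,0,0,0,0,0.1,0,0,0,0,0,0,0.2,0,0,0,0,0,0,0.25,0,0,0,0,0,0,0.3,0,0,0,0,0,0,0.35,0,0,0,0,0,0,0.35,0]' ; python3 -c "
from h import *
st()"
```

```text
clock: 6.62
tool_pos: [464.2, 63.3, 129.1]
tool_rot: [-0.642, -3.075, 0.0]
contact_force: [-0.9, -0.3, -3.2]
width: 12.1
t 6.62 p [464.2  63.3 129.1] yy 66.4 zax [-0. -0. -1.] F [-0.9 -0.3 -3.2] M [0.02 0.   0.  ] w 12.1 j [ 0.02 -0.19  2.15 -0.    1.18 -1.14]
```

```bash
python3 -m handwheel '[0,0,0,0,0,0.05,0,0,0,0,0,0,0.1,0,0,0,0,0,0,0.15,0,0,0,0,0,0,0.2,0,0,0,0,0,0,0.2,0,0,0,0,0,0,0.2,0]' ; python3 -c "
from h import *
st()"
```

```text
clock: 7.38
tool_pos: [464.4, 63.3, 121.4]
tool_rot: [0.642, 3.075, 0.0]
contact_force: [0.4, 0.4, -2.0]
width: 12.2
t 7.38 p [464.4  63.3 121.4] yy 66.4 zax [ 0.  0. -1.] F [ 0.4  0.4 -2. ] M [ 0.02 -0.03  0.  ] w 12.2 j [ 0.02 -0.18  2.16  0.    1.17 -1.14]
```

```bash
cat >> h.py <<'E'
def arc(c,degs):
    p,r,s=pose();v=p[:2]-np.array(c)
    for d in degs:
        a=np.radians(d);w=np.array([np.cos(a)*v[0]-np.sin(a)*v[1],np.sin(a)*v[0]+np.cos(a)*v[1]])+c
        t=r.inv().apply(np.r_[w,p[2]]-p)/40
        print(f"0,0,{-d/6:.2f},{t[0]:.3f},{t[1]:.3f},{t[2]:.3f},0,")
E
python3 -c "
from h import *
arc([599.2,3.7],[5,10,16,22,28,34,40,46,52,57,61,61])"
```

```text
0,0,-0.83,-0.013,-0.321,-0.000,0,
0,0,-1.67,-0.053,-0.640,-0.000,0,
0,0,-2.67,-0.138,-1.016,-0.000,0,
0,0,-3.67,-0.262,-1.381,-0.000,0,
0,0,-4.67,-0.423,-1.732,-0.000,0,
0,0,-5.67,-0.621,-2.063,-0.000,0,
0,0,-6.67,-0.851,-2.372,-0.000,0,
0,0,-7.67,-1.113,-2.655,-0.000,0,
0,0,-8.67,-1.403,-2.910,-0.000,0,
0,0,-9.50,-1.664,-3.098,-0.000,0,
0,0,-10.17,-1.884,-3.231,-0.000,0,
0,0,-10.17,-1.884,-3.231,-0.000,0,
```

```bash
python3 -m handwheel '[0,0,-0.4,-0.003,-0.16,0,0,0,0,-0.83,-0.013,-0.321,0,0,0,0,-1.67,-0.053,-0.64,0,0,0,0,-2.67,-0.138,-1.016,0,0,0,0,-3.67,-0.262,-1.381,0,0,0,0,-4.67,-0.423,-1.732,0,0,0,0,-4.67,-0.423,-1.732,0,0]' ; python3 -c "
from h import *
st()
arc([599.2,3.7],[5,10,16,22,28,33,34,34])
t=snap('top','t5');crop(t,250,120,370,220,6,'t5c')"
```

```text
clock: 8.25
tool_pos: [452.2, -7.5, 121.5]
tool_rot: [-0.117, 3.139, -0.0]
contact_force: [-1.2, -0.2, -3.8]
width: 12.2
t 8.25 p [452.2  -7.5 121.5] yy 94.3 zax [ 0. -0. -1.] F [-1.2 -0.2 -3.8] M [ 0.    0.03 -0.04] w 12.2 j [-0.14 -0.22  2.19 -0.    1.18 -1.78]
0,0,-0.83,-0.014,-0.321,0.000,0,
0,0,-1.67,-0.057,-0.640,0.000,0,
0,0,-2.67,-0.144,-1.016,0.000,0,
0,0,-3.67,-0.270,-1.380,0.000,0,
0,0,-4.67,-0.433,-1.730,0.000,0,
0,0,-5.50,-0.597,-2.006,0.000,0,
0,0,-5.67,-0.632,-2.060,0.000,0,
0,0,-5.67,-0.632,-2.060,0.000,0,
```

View pics/t5c.png

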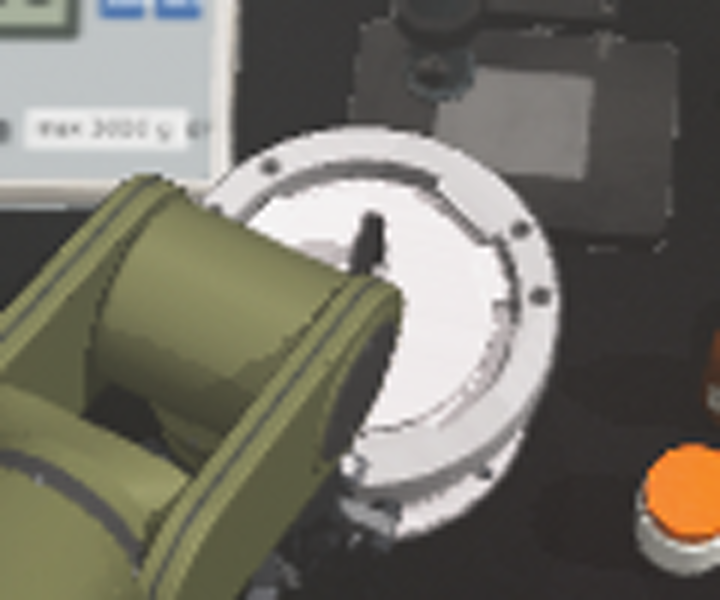

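```bash
python3 -m handwheel '[0,0,-0.83,-0.014,-0.321,0,0,0,0,-1.67,-0.057,-0.64,0,0,0,0,-2.67,-0.144,-1.016,0,0,0,0,-3.67,-0.27,-1.38,0,0,0,0,-4.67,-0.433,-1.73,0,0,0,0,-5.5,-0.597,-2.006,0,0,0,0,-5.67,-0.632,-2.06,0,0,0,0,-5.67,-0.632,-2.06,0,0]' ; python3 -c "
from h import *
st();arc([599.2,3.7],[1,2,3])
"
```

```text
clock: 9.3
tool_pos: [479.9, -82.3, 120.1]
tool_rot: [1.031, -2.959, -0.022]
contact_force: [-14.3, 15.8, 7.9]
width: 12.2
t 9.3 p [479.9 -82.3 120.1] yy 128.4 zax [-0.012  0.011 -1.   ] F [-14.3  15.8   7.9] M [2.74 1.88 0.43] w 12.2 j [-0.28 -0.13  2.11  0.01  1.17 -2.53]
0,0,-0.17,0.002,-0.064,-0.001,0,
0,0,-0.33,0.004,-0.128,-0.002,0,
0,0,-0.50,0.004,-0.192,-0.003,0,
```

```bash
python3 -m handwheel '[0,0,0.2,0,0.1,0,0,0,0,0.27,0,0.13,0,0,0,0,0.27,0,0.13,0,0]' ; python3 -c "
from h import *
st();
t=snap('top','t6');crop(t,250,120,370,220,6,'t6c')"
```

```text
clock: 9.68
tool_pos: [479.2, -80.5, 120.7]
tool_rot: [0.992, -2.978, -0.008]
contact_force: [-3.9, 6.3, 0.4]
width: 12.1
t 9.68 p [479.2 -80.5 120.7] yy 126.9 zax [-0.004  0.004 -1.   ] F [-3.9  6.3  0.4] M [1.17 0.51 0.47] w 12.1 j [-0.28 -0.14  2.12  0.    1.17 -2.49]
```

View pics/t6c.png

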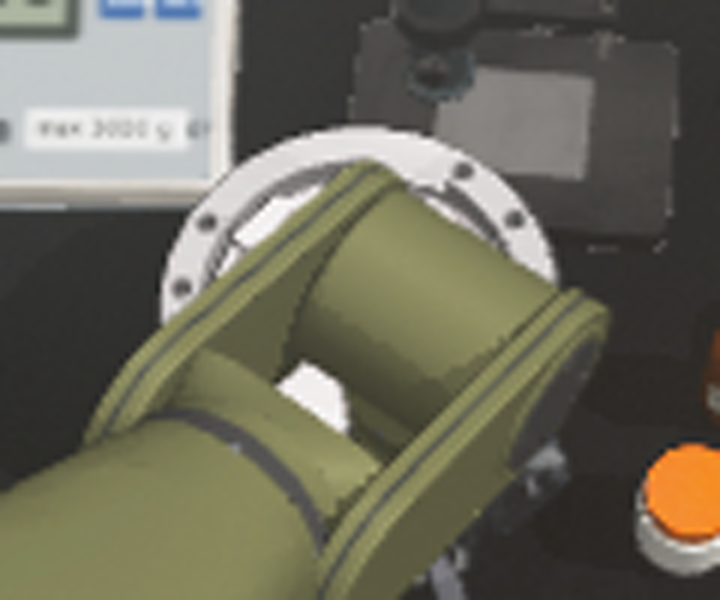

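```bash
python3 -c "
from h import *
P=np.array([atz('top',(np.array(h)+.5)/6-.5+(250,120),118) for h in [(207,222),(182,288),(463,171),(515,218)]])
for p in P: print(np.hypot(*(p[:2]-[599.2,3.7])),np.degrees(np.arctan2(p[1]-3.7,p[0]-599.2)))"
```

```text
93.37309170658403 79.96835832504938
93.08220455412534 104.88047704768132
93.13153447282619 -15.578812412669837
94.09870398213849 -39.721128190515394
```

```bash
python3 -m handwheel '[0,0,-0.2,0,-0.1,-0.03,0,0,0,-0.4,0,-0.2,-0.03,0,0,0,-0.4,0,-0.25,-0.03,0,0,0,-0.4,0,-0.25,-0.03,0]' ; python3 -c "
from h import *
st();
t=snap('top','t7');crop(t,250,120,370,220,6,'t7c')
s=snap('side','s7');crop(s,250,130,370,250,5,'s7c')"
```

```text
clock: 10.22
tool_pos: [480.5, -83.0, 119.9]
tool_rot: [1.05, -2.949, -0.036]
contact_force: [-20.4, 26.7, 9.3]
width: 12.4
t 10.22 p [480.5 -83.  119.9] yy 129.2 zax [-0.018  0.018 -1.   ] F [-20.4  26.7   9.3] M [4.55 2.55 0.5 ] w 12.4 j [-0.29 -0.12  2.1   0.01  1.18 -2.55]
```

View pics/t7c.png

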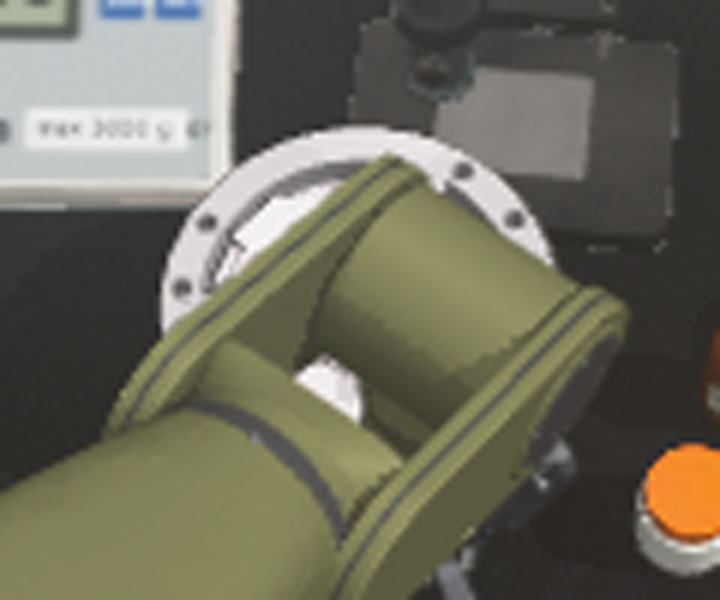

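View pics/s7c.png

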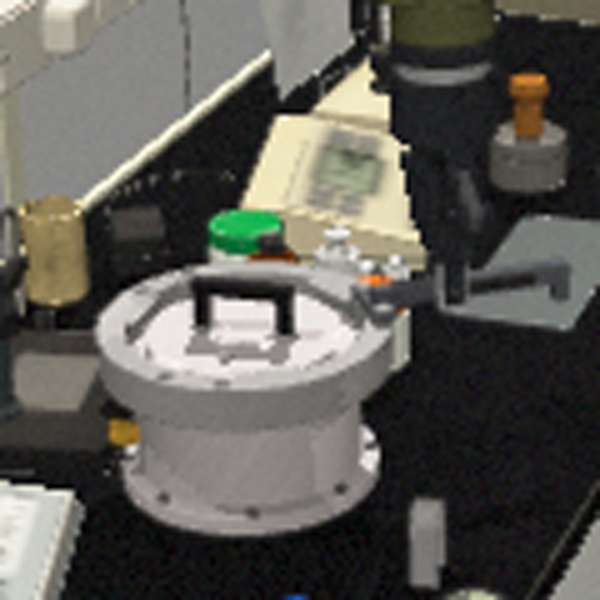

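```bash
python3 -m handwheel '[0,0,0.3,0,0.2,0,0,0,0,0.6,0,0.36,0,0,0,0,0.6,0,0.36,0,0]' ; python3 -c "
from h import *
st()"
```

```text
clock: 10.7
tool_pos: [477.3, -79.1, 122.4]
tool_rot: [0.962, -2.99, -0.0]
contact_force: [-0.1, -0.6, -2.6]
width: 12.6
t 10.7 p [477.3 -79.1 122.4] yy 125.7 zax [-0.  0. -1.] F [-0.1 -0.6 -2.6] M [-0.01 -0.04  0.01] w 12.6 j [-0.28 -0.15  2.12  0.    1.17 -2.47]
```

```bash
python3 -m handwheel '[0,0,0,0,0,-0.3,0,0,0,0,0,0,-0.8,0,0,0,0,0,0,-1.45,0,0,0,0,0,0,-1.45,0,0,0,0,0,0,-1.45,0]' ; python3 -c "
from h import *
st();row(504,-405,150,3)"
```

```text
clock: 11.32
tool_pos: [477.1, -80.1, 180.1]
tool_rot: [0.961, -2.99, -0.0]
contact_force: [-0.4, -0.7, -1.9]
width: 12.7
t 11.32 p [477.1 -80.1 180.1] yy 125.6 zax [-0.001  0.    -1.   ] F [-0.4 -0.7 -1.9] M [ 0.    0.01 -0.05] w 12.7 j [-0.28 -0.21  2.07 -0.    1.28 -2.47]
rows: [-0.000e+00 -1.000e-02  2.044e+01] [ 4.185 -6.995  0.751]
```

```bash
python3 -m handwheel '[0,0,1.7,0.35,-0.58,0,0,0,0,3.4,0.7,-1.17,0,0,0,0,5.1,1.05,-1.75,0,0,0,0,6.8,1.4,-2.33,0,0,0,0,8.5,1.74,-2.91,0,0,0,0,10.2,2.1,-3.5,0,0,0,0,11.9,2.44,-4.08,0,0,0,0,13.6,2.8,-4.66,0.2,0,0,0,15.3,3.14,-5.25,0.3,0,0,0,17,3.5,-5.83,0.5,0,0,0,18.7,3.84,-6.4,0.7,0,0,0,20.44,4.19,-7,0.75,0]' ; python3 -c "
from h import *
st();row(504,-405,50,3)"
```

```text
clock: 12.82
tool_pos: [503.2, -405.1, 147.4]
tool_rot: [-2.166, -2.269, 0.0]
contact_force: [0.7, 0.6, -1.5]
width: 12.2
t 12.82 p [ 503.2 -405.1  147.4] yy 2.6 zax [-0.004  0.003 -1.   ] F [ 0.7  0.6 -1.5] M [-0.06 -0.04  0.01] w 12.2 j [-0.76  0.19  1.74 -0.    1.22 -0.81]
rows: [-0.03 -0.03 -0.06] [-0.008  0.03   2.434]
```

```bash
python3 -m handwheel '[0,0,0,0,0,1,0,0,0,0,0,0,2,0,0,0,0,0,0,2.7,0,0,0,0,0,0,3.0,0,0,0,0,0,0,3.1,0,0,0,0,0,0,3.15,0,0,0,0,0,0,3.15,0]' ; python3 -c "
from h import *
st()"
```

```text
clock: 13.7
tool_pos: [505.0, -405.8, 25.8]
tool_rot: [2.161, 2.277, -0.0]
contact_force: [-0.4, 0.8, -2.4]
width: 12.3
t 13.7 p [ 505.  -405.8   25.8] yy 3.0 zax [ 0.002 -0.001 -1.   ] F [-0.4  0.8 -2.4] M [ 0.02  0.02 -0.01] w 12.3 j [-0.76  0.33  1.8  -0.    1.02 -0.81]
```

```bash
python3 -m handwheel '[0,0,0,0,0,0.06,0,0,0,0,0,0,0.1,0,0,0,0,0,0,0.13,0,0,0,0,0,0,0.13,0]' ; python3 -c "
from h import *
st()"
```

```text
clock: 14.2
tool_pos: [504.4, -405.3, 19.8]
tool_rot: [2.163, 2.279, 0.0]
contact_force: [0.4, 1.3, 0.6]
width: 12.1
t 14.2 p [ 504.4 -405.3   19.8] yy 3.0 zax [ 0.  0. -1.] F [0.4 1.3 0.6] M [0.18 0.23 0.06] w 12.1 j [-0.76  0.34  1.8   0.    1.01 -0.81]
```

```bash
python3 -m handwheel '[0,0,0,0,0,0.02,0,0,0,0,0,0,0.02,12,0,0,0,0,0,0.02,20,0,0,0,0,0,0.02,40,0,0,0,0,0,0.02,45,0,0,0,0,0,-0.5,45,0,0,0,0,0,-2,45,0,0,0,0,0,-3.5,45,0,0,0,0,0,-4.4,45,0,0,0,0,0,-4.4,45]' ; python3 -c "
from h import *
st();row(592,2,240,100)"
```

```text
clock: 15.45
tool_pos: [506.4, -407.0, 202.3]
tool_rot: [2.155, 2.271, 0.0]
contact_force: [0.6, 1.6, 0.2]
width: 45.2
t 15.45 p [ 506.4 -407.   202.3] yy 3.0 zax [ 0.008 -0.007 -1.   ] F [0.6 1.6 0.2] M [-0.04 -0.02  0.01] w 45.2 j [-0.76  0.14  1.69  0.    1.3  -0.81]
rows: [-1.000e-02  1.200e-01 -1.617e+01] [10.092  2.68  -1.001]
```

```bash
python3 -c "
from h import *
t=snap('top','t8');crop(t,250,120,370,220,6,'t8c')
s=snap('side','s8');crop(s,250,130,400,250,5,'s8c');crop(t,370,200,480,280,7,'t8m')"
```

```text
(no output)
```

View pics/t8c.png

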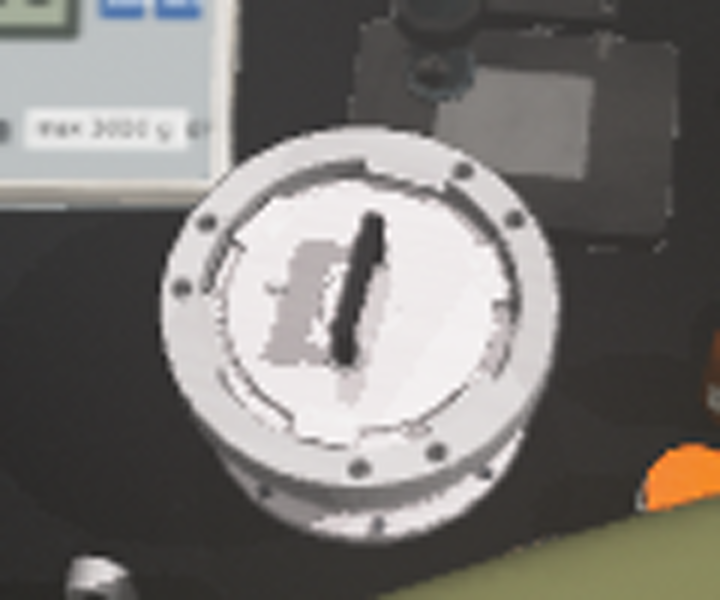

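View pics/s8c.png

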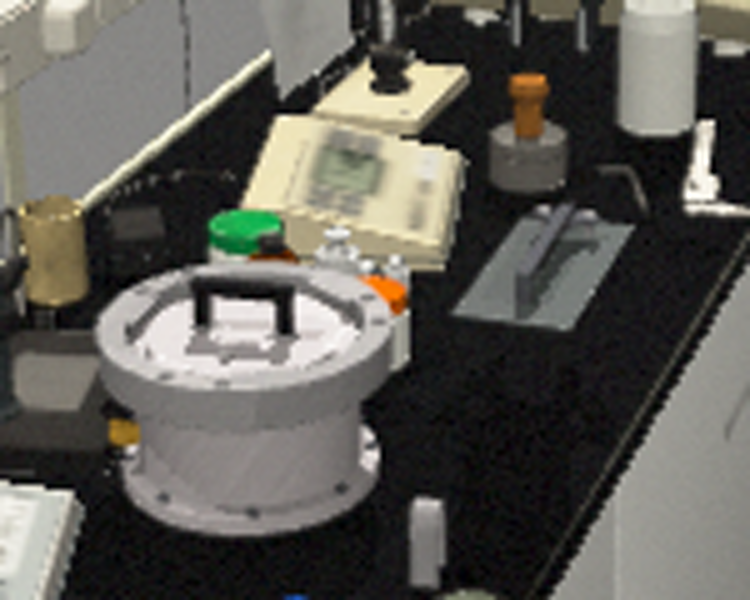

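View pics/t8m.png

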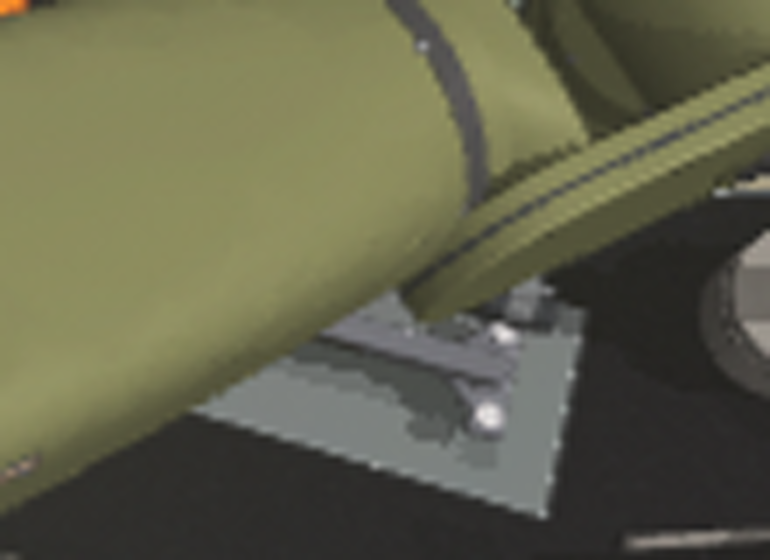

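```bash
python3 -c "
from h import *
row(595,1.5,190,100.4)"
```

```text
rows: [ -0.     0.02 -16.23] [10.036  2.794  0.151]
```

```bash
python3 -m handwheel '[0,0,-1.6,1,0.28,0,45,0,0,-3.2,2,0.56,0,45,0,0,-4.9,3,0.84,0,45,0,0,-6.6,4,1.12,0,45,0,0,-8.3,5.1,1.4,0,45,0,0,-10,6.2,1.7,0,45,0,0,-11.7,7.3,2,0,45,0,0,-13.4,8.4,2.3,0,45,0,0,-15,9.4,2.6,0.1,45,0,0,-16.23,10.04,2.79,0.15,45,0,0,-16.23,10.04,2.79,0.15,45]' 60; python3 -c "
from h import *
st();row(595,1.5,132,100.4)
s=snap('side','s9');crop(s,250,130,370,230,6,'s9c')"
```

```text
clock: 16.92
tool_pos: [593.6, 3.4, 186.8]
tool_rot: [0.287, -3.124, -0.001]
contact_force: [-1.3, -0.3, -0.4]
width: 45.1
t 16.93 p [593.6   3.4 186.8] yy 100.5 zax [-0.004  0.    -1.   ] F [-1.3 -0.3 -0.4] M [-0.01 -0.03 -0.  ] w 45.1 j [-0.08  0.04  1.83 -0.    1.28 -1.84]
rows: [ 0.01 -0.04  0.02] [-0.032 -0.055  1.369]
```

View pics/s9c.png

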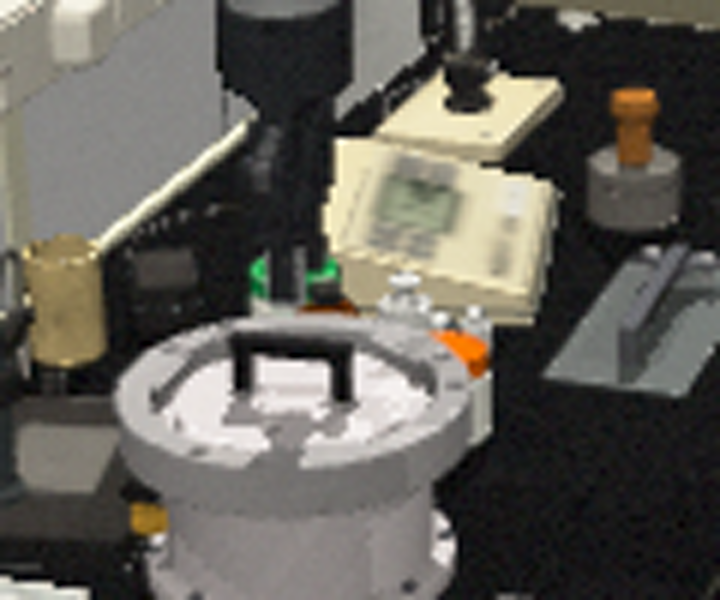

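```bash
python3 -m handwheel '[0,0,0,-0.03,-0.05,0.6,45,0,0,0,-0.03,-0.05,1.1,45,0,0,0,-0.03,-0.05,1.37,45,0,0,0,-0.03,-0.05,1.37,30,0,0,0,-0.03,-0.05,1.37,0,0,0,0,-0.03,-0.05,1.37,0,0,0,0,-0.03,-0.05,1.37,0,0,0,0,-0.03,-0.05,1.37,0]' 80; python3 -c "
from h import *
st()"
```

```text
clock: 17.98
tool_pos: [596.8, -0.1, 135.3]
tool_rot: [-0.284, 3.127, -0.001]
contact_force: [-0.6, 0.1, 2.5]
width: 10.2
t 17.98 p [ 5.968e+02 -1.000e-01  1.353e+02] yy 100.4 zax [ 0.001 -0.    -1.   ] F [-0.6  0.1  2.5] M [-0.03  0.1   0.01] w 10.2 j [-0.09  0.09  1.86 -0.    1.18 -1.84]
```

```bash
python3 -m handwheel '[0,0,0,0,0,-0.3,0,0,0,0,0,0,-0.9,0,0,0,0,0,0,-1.8,0,0,0,0,0,0,-2.2,0,0,0,0,0,0,-2.2,0,0,0,0,0,0,-2.2,0]' ; python3 -c "
from h import *
st();row(472,-140,222,60.4)
s=snap('side','s10');crop(s,250,120,370,230,6,'s10c')
s=snap('top','t10');crop(s,250,100,370,220,5,'t10c')"
```

```text
clock: 18.73
tool_pos: [595.3, 0.0, 220.5]
tool_rot: [0.284, -3.126, -0.001]
contact_force: [-0.3, -0.1, -4.8]
width: 10.3
t 18.73 p [595.3   0.  220.5] yy 100.4 zax [-0.003  0.    -1.   ] F [-0.3 -0.1 -4.8] M [0.02 0.02 0.02] w 10.3 j [-0.09  0.02  1.79  0.    1.33 -1.84]
rows: [-0.   -0.03  6.66] [ 3.663 -2.889 -0.028]
```

View pics/s10c.png

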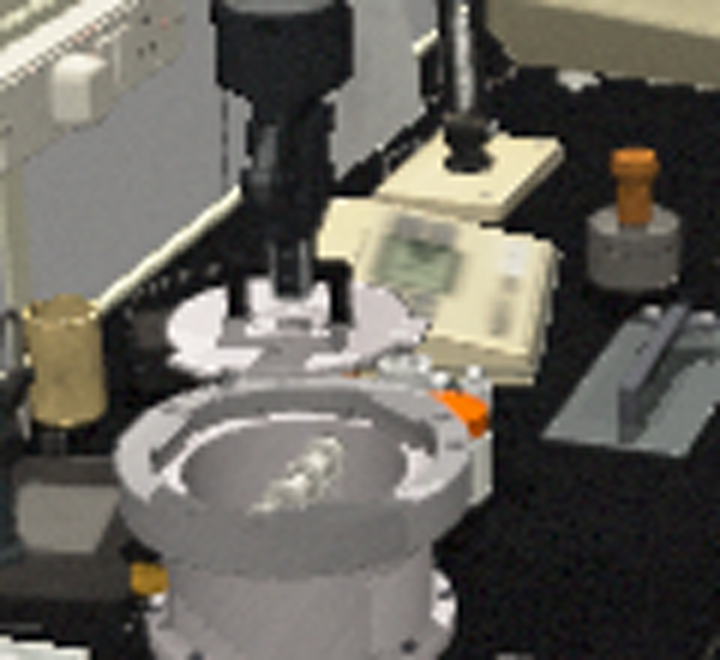

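```bash
python3 -m handwheel '[0,0,1,0.6,-0.48,0,0,0,0,2.2,1.2,-0.96,0,0,0,0,3.3,1.8,-1.44,0,0,0,0,4.4,2.4,-1.92,0,0,0,0,5.5,3,-2.4,0,0,0,0,6.66,3.66,-2.89,0,0,0,0,6.66,3.66,-2.89,0.5,0,0,0,6.66,3.66,-2.89,1.5,0,0,0,6.66,3.66,-2.89,2.5,0,0,0,6.66,3.66,-2.89,3.5,0,0,0,6.66,3.66,-2.89,4.2,0,0,0,6.66,3.66,-2.89,4.2,0]' ; python3 -c "
from h import *
st();row(472,-140,32,60.4)
s=snap('side','s11');crop(s,250,120,410,240,5,'s11c')"
```

```text
clock: 20.32
tool_pos: [470.2, -138.2, 50.3]
tool_rot: [-0.798, -3.03, -0.002]
contact_force: [0.3, -0.4, -5.5]
width: 10.3
t 20.32 p [ 470.2 -138.2   50.3] yy 60.5 zax [-0.008  0.004 -1.   ] F [ 0.3 -0.4 -5.5] M [0.02 0.03 0.02] w 10.3 j [-0.4  -0.02  2.15  0.    1.03 -1.45]
rows: [-0.01 -0.08  0.01] [-0.066 -0.016  0.458]
```

View pics/s11c.png

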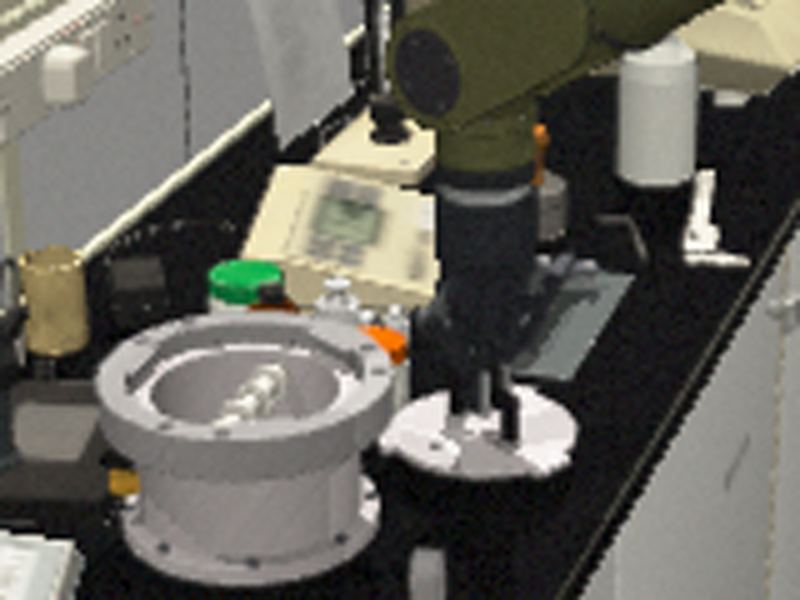

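```bash
python3 -m handwheel '[0,0,0,-0.05,-0.01,0.25,0,0,0,0,-0.05,-0.01,0.38,0,0,0,0,-0.05,-0.01,0.45,0,0,0,0,-0.05,-0.01,0.5,0,0,0,0,-0.05,-0.01,0.52,0,0,0,0,-0.05,-0.01,0.52,0]' ; python3 -c "
from h import *
st()"
```

```text
clock: 21.12
tool_pos: [474.7, -141.5, 33.8]
tool_rot: [0.802, 3.037, -0.0]
contact_force: [-0.4, 0.2, -4.6]
width: 10.2
t 21.12 p [ 474.7 -141.5   33.8] yy 60.4 zax [ 0. -0. -1.] F [-0.4  0.2 -4.6] M [0.   0.02 0.02] w 10.2 j [-0.4   0.01  2.15 -0.    0.98 -1.45]
```

```bash
python3 -m handwheel '[0,0,0,0.03,0,0.04,0,0,0,0,0.03,0,0.08,0,0,0,0,0.03,0,0.1,0,0,0,0,0.03,0,0.1,0]' ; python3 -c "
from h import *
st()"
```

```text
clock: 21.62
tool_pos: [473.7, -140.8, 30.3]
tool_rot: [-0.802, -3.037, -0.0]
contact_force: [-3.2, 2.0, 2.5]
width: 10.5
t 21.62 p [ 473.7 -140.8   30.3] yy 60.4 zax [-0.  0. -1.] F [-3.2  2.   2.5] M [0.21 0.58 0.02] w 10.5 j [-0.4   0.01  2.15 -0.    0.98 -1.45]
```

```bash
python3 -m handwheel '[0,0,0,0,0,0.01,5,0,0,0,0,0,0.01,15,0,0,0,0,0,0.01,25,0,0,0,0,0,0.01,40,0,0,0,0,0,0.01,40,0,0,0,0,0,-1,40,0,0,0,0,0,-2,40,0,0,0,0,0,-3.5,40,0,0,0,0,0,-4.5,40,0,0,0,0,0,-4.5,40]' ; python3 -c "
from h import *
st()
t=snap('top','t12');s=snap('side','s12')
crop(t,170,110,350,230,4,'t12c');crop(s,250,140,370,300,5,'s12c')"
```

```text
clock: 22.88
tool_pos: [475.9, -141.8, 214.5]
tool_rot: [0.8, 3.029, -0.002]
contact_force: [0.1, 0.4, 0.3]
width: 39.7
t 22.88 p [ 475.9 -141.8  214.5] yy 60.4 zax [ 0.008 -0.003 -1.   ] F [0.1 0.4 0.3] M [ 0.05  0.05 -0.03] w 39.7 j [-0.4  -0.21  2.02  0.    1.33 -1.45]
```

View pics/t12c.png

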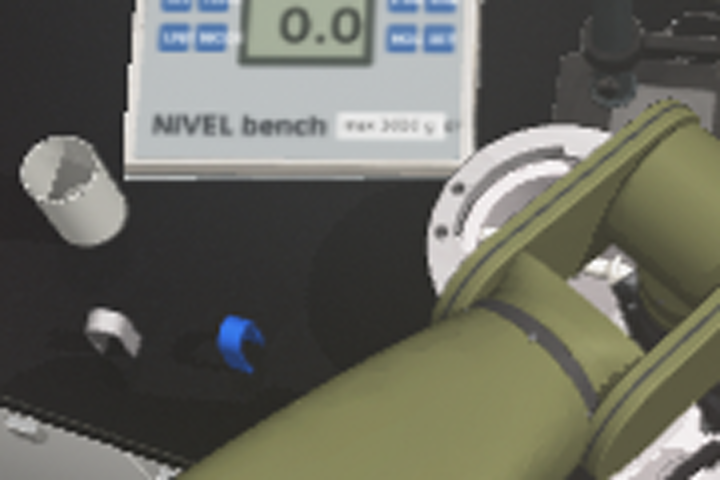

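View pics/s12.png

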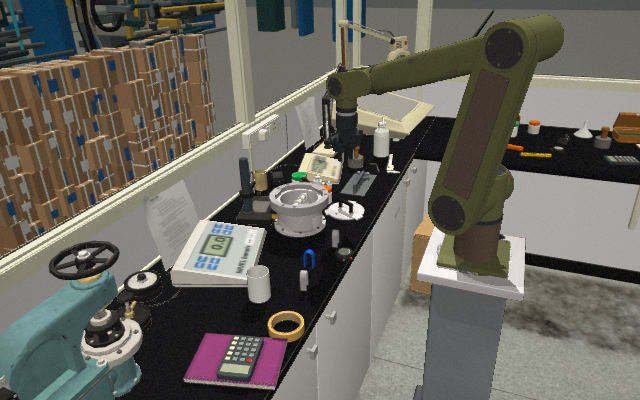

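```bash
cat >> h.py <<'E'
def coumask(n,x,y,th,x0,y0,x1,y1,k=6,z0=0):
    # fill both inner/outer surfaces of strip
    prof=[(-15,0),(-15,20),(-15,41)]+[(-15*np.cos(t),41+15*np.sin(t)) for t in np.linspace(0,np.pi,13)[1:-1]]+[(15,41),(15,20),(15,0)]
    inn=[(-12,0),(-12,20),(-12,41)]+[(-12*np.cos(t),41+12*np.sin(t)) for t in np.linspace(0,np.pi,13)[1:-1]]+[(12,41),(12,20),(12,0)]
    c,s=np.cos(th),np.sin(th)
    def W(q,b,h):return (x+c*q-s*b,y+s*q+c*b,z0+h)
    m=np.zeros(((y1-y0)*k,(x1-x0)*k),np.uint8)
    def f(P):
        u=(proj(n,np.array(P))-[x0,y0]+.5)*k;cv2.fillPoly(m,[np.round(u).astype(np.int32)],1)
    for pr in(prof,inn):
        for i in range(len(pr)-1):f([W(pr[i][0],-9,pr[i][1]),W(pr[i+1][0],-9,pr[i+1][1]),W(pr[i+1][0],9,pr[i+1][1]),W(pr[i][0],9,pr[i][1])])
    for b in(-9,9):
        for i in range(len(prof)-1):f([W(prof[i][0],b,prof[i][1]),W(prof[i+1][0],b,prof[i+1][1]),W(inn[i+1][0],b,inn[i+1][1]),W(inn[i][0],b,inn[i][1])])
    return m
def fitcou(ims,boxes,x,y,thr=75,z0=0):
    from scipy.optimize import minimize
    k=6;obs={}
    for n,im in ims.items():
        b=boxes[n];g=cv2.resize(im[b[1]:b[3],b[0]:b[2]],None,fx=k,fy=k,interpolation=cv2.INTER_LINEAR)
        obs[n]=(g.min(2)>thr).astype(np.uint8)
    def cost(p):
        e=0
        for n in ims:
            m=coumask(n,p[0],p[1],p[2],*boxes[n],k,z0);o=obs[n]
            e+=1-(m&o).sum()/max(1,(m|o).sum())
        return e
    best=None
    for th in np.arange(0,np.pi,np.pi/12):
        r=minimize(cost,[x,y,th],method="Nelder-Mead",options=dict(initial_simplex=[[x,y,th],[x+6,y,th],[x,y+6,th],[x,y,th+.15]],maxiter=150))
        if best is None or r.fun<best.fun:best=r
    return best,obs
E
cat > fc.py <<'E'
from h import *
ims={"top":cv2.imread("pics/top0.png"),"side":cv2.imread("pics/side0.png")}
for nm,x,y in(("c1",430,330),("c2",428,88)):
    B={}
    for n in ims:
        u=proj(n,[x,y,28])[0].astype(int);B[n]=(u[0]-13,u[1]-15,u[0]+13,u[1]+15)
    r,obs=fitcou(ims,B,x,y)
    print(nm,r.x[:2].round(1),np.degrees(r.x[2]).round(1),r.fun)
    out=[]
    for n in ims:
        b=B[n];g=cv2.resize(ims[n][b[1]:b[3],b[0]:b[2]],None,fx=12,fy=12,interpolation=cv2.INTER_CUBIC)
        m=coumask(n,*r.x,*b,12);cs,_=cv2.findContours(m,cv2.RETR_LIST,cv2.CHAIN_APPROX_NONE);cv2.drawContours(g,cs,-1,(0,0,255),1);out.append(g)
    cv2.imwrite(f"pics/f_{nm}.png",np.hstack(out))
E
python3 fc.py
```

```text
c1 [438.7 342.6] -75.8 0.18949030985154758
c2 [433.1  94.6] 98.6 0.4303133686413878
```

View pics/f_c1.png

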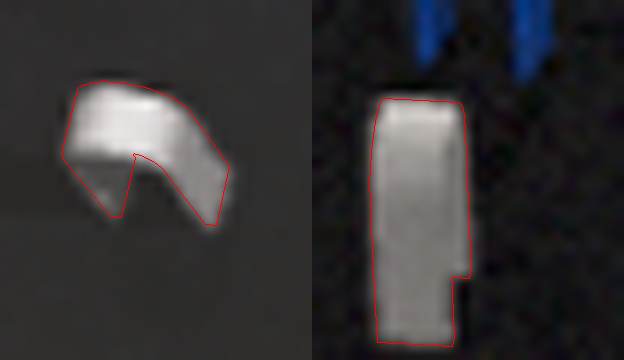

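View pics/f_c2.png

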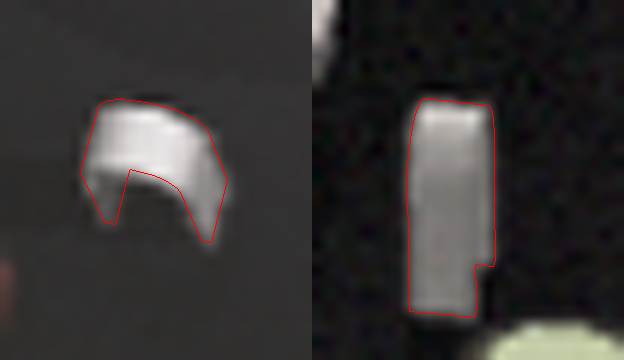

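```bash
python3 -c "
from h import *
a=atz('side',(293.7,204.2),94);b=atz('side',(306.7,194.2),94);print(a,b,np.degrees(np.arctan2(*(a-b)[[1,0]])))
row(438.7,342.6,200,104.2)"
```

```text
[603.56939838  40.03582467  94.        ] [592.06931    -46.98388973  94.        ] 82.47170236885411
rows: [-0.   0.  -7.3] [ 6.723 10.08   0.237]
```

View pics/s12c.png

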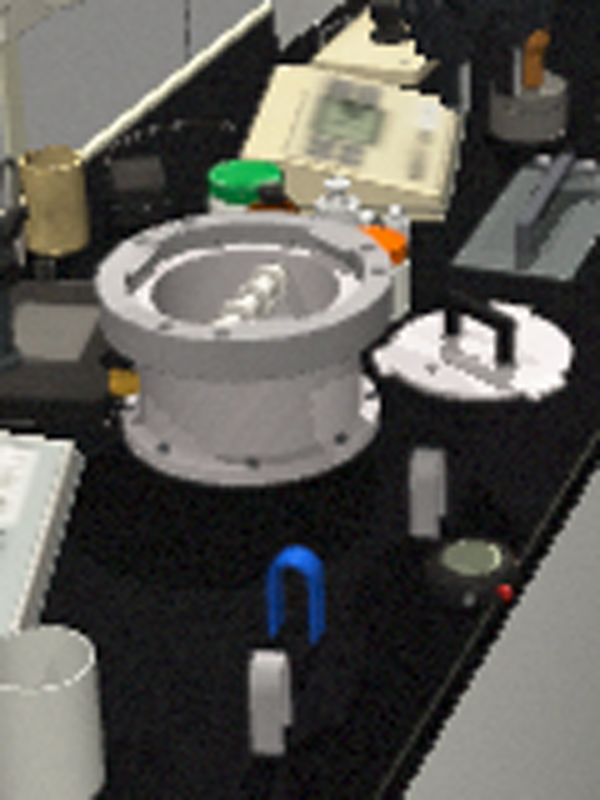

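```bash
python3 -m handwheel '[0,0,-0.8,0.6,0.9,0,50,0,0,-1.6,1.35,2,0,50,0,0,-2.4,2.1,3.1,0,50,0,0,-3.2,2.8,4.2,0,50,0,0,-4,3.5,5.3,0,50,0,0,-4.8,4.3,6.4,0,50,0,0,-5.6,5,7.5,0.1,50,0,0,-6.4,5.8,8.7,0.2,50,0,0,-7.3,6.5,9.7,0.24,50,0,0,-7.3,6.72,10.08,0.24,50,0,0,-7.3,6.72,10.08,0.24,50,0,0,-7.3,6.72,10.08,0.24,50]' ; python3 -c "
from h import *
st()
row(438.7,342.6,35,104.2)
t=snap('top','t13');s=snap('side','s13')
crop(t,250,120,350,220,7,'t13c');crop(s,250,120,370,300,4,'s13c')"
```

```text
clock: 24.48
tool_pos: [438.9, 341.1, 199.3]
tool_rot: [0.386, -3.117, 0.002]
contact_force: [-0.0, -1.3, -0.3]
width: 50.1
t 24.48 p [438.9 341.1 199.3] yy 104.1 zax [-0.001 -0.001 -1.   ] F [-0.  -1.3 -0.3] M [-0.02  0.05  0.06] w 50.1 j [ 0.56 -0.05  1.9  -0.    1.3  -1.25]
rows: [-0.01 -0.01 -0.01] [-0.01   0.04   4.107]
```

View pics/t13c.png

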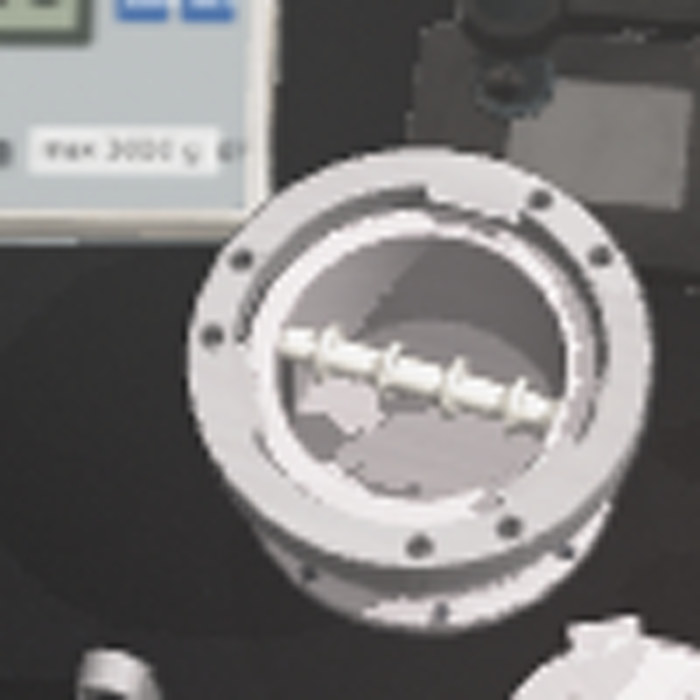

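View pics/s13c.png

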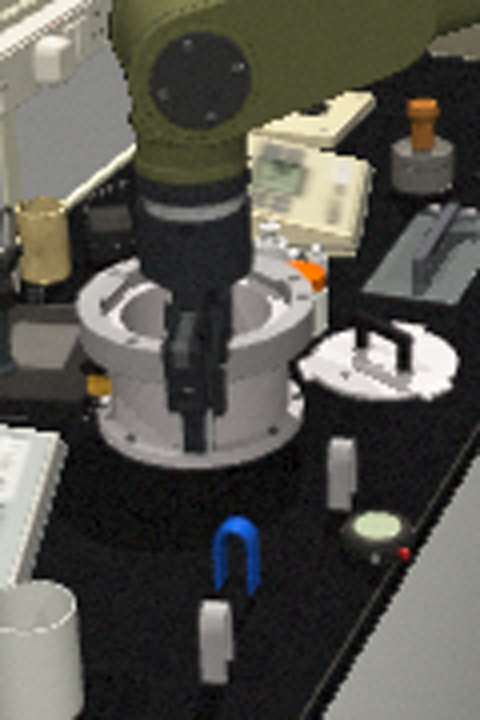

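```bash
python3 -c "
from h import *
from scipy.optimize import least_squares
H=np.array([(243,259),(213,335),(420,545),(510,527),(601,257),(542,200)])
P=np.array([atz('top',(h+.5)/7-.5+(250,120),118)[:2] for h in H])
def f(p):
    r=[]
    for i,b in enumerate([92.35+12.35+0-24.7*0,92.35,0]):pass
    A=np.radians(p[2]+np.array([-12.35,12.35,120-12.35,120+12.35,240-12.35,240+12.35]))
    return (P-np.c_[p[0]+93.5*np.cos(A),p[1]+93.5*np.sin(A)]).ravel()
s=least_squares(f,[599,4,np.radians(0)+92.35]);print(s.x,s.fun.round(1))
c=s.x[:2];yaw=s.x[2]-90
L=[]
a=np.radians(yaw);ex=np.array([np.cos(a),np.sin(a)]);ey=np.array([-ex[1],ex[0]])
for y0 in(-47,-43,-17,-13,13,17,43,47):
    for t in np.linspace(-.9,3.5,12):
        q=c+ex*14*np.sin(t)+ey*y0;L.append([*q,88+14*np.cos(t)])
for y0 in np.linspace(-60,60,30):
    for x0 in(-8,8):L.append([*(c+ex*x0+ey*y0),88])
t=cv2.imread('pics/t13.png');crop(t,280,155,340,190,13,'o1',proj('top',L))
s_=cv2.imread('pics/s12.png');crop(s_,280,180,320,215,15,'o2',proj('side',L))
"
```

```text
[599.31879905   3.13809067  92.16387997] [-0.1 -0.1 -0.  -0.   0.7  0.1  0.3  0.1 -0.4  0.3 -0.5 -0.3]
```

View pics/o1.png

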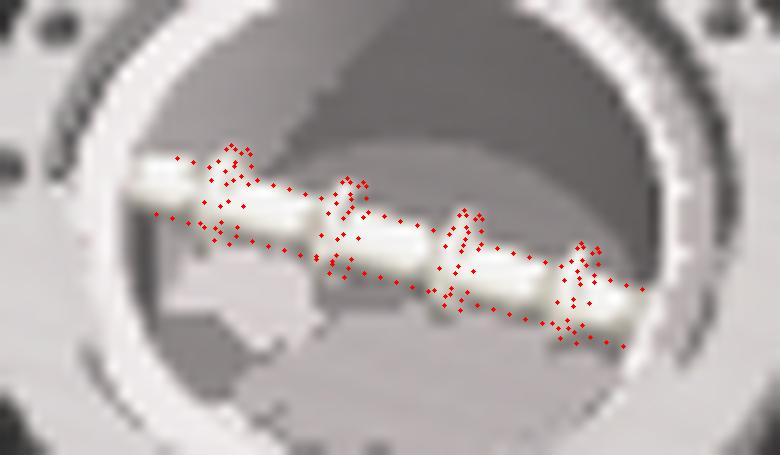

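View pics/o2.png

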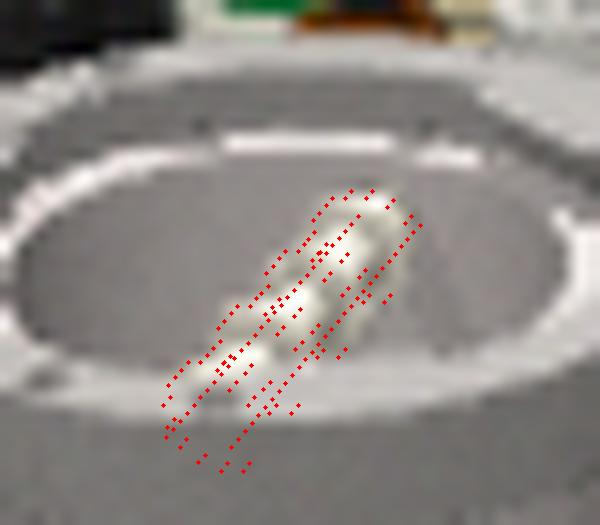

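```bash
python3 -m handwheel '[0,0,0,0,0.04,1.2,50,0,0,0,0,0.04,2.4,50,0,0,0,0,0.04,3.4,50,0,0,0,0,0.04,4.1,50,0,0,0,0,0.04,4.28,50,0,0,0,0,0.04,4.28,50,0,0,0,0,0.04,4.28,20,0,0,0,0,0.04,4.28,20,0,0,0,0,0.04,4.28,20,0,0,0,0,0.04,4.28,20,0,0,0,0,0.04,4.28,20]' 40; python3 -c "
from h import *
st()"
```

```text
clock: 25.95
tool_pos: [439.9, 344.6, 30.8]
tool_rot: [-0.389, 3.114, 0.001]
contact_force: [-0.0, -2.2, 6.4]
width: 29.7
t 25.95 p [439.9 344.6  30.8] yy 104.2 zax [ 0.003  0.001 -1.   ] F [-0.  -2.2  6.4] M [-0.34 -0.01  0.03] w 29.7 j [ 0.57  0.15  2.01 -0.    0.99 -1.25]
```

```bash
python3 -m handwheel '[0,0,0,0,0,-0.5,20,0,0,0,0,0,-1.5,20,0,0,0,0,0,-2.8,20,0,0,0,0,0,-4,20,0,0,0,0,0,-4.3,20,0,0,0,0,0,-4.3,20]'; python3 -c "
from h import *
st();row(597.5,33.2,180,2.2)"
```

```text
clock: 26.7
tool_pos: [438.6, 344.3, 201.9]
tool_rot: [-0.389, 3.116, 0.001]
contact_force: [0.0, 0.1, -1.3]
width: 29.4
t 26.7 p [438.6 344.3 201.9] yy 104.2 zax [ 0.001  0.001 -1.   ] F [ 0.   0.1 -1.3] M [-0.01  0.01 -0.05] w 29.4 j [ 0.57 -0.05  1.9   0.    1.3  -1.25]
rows: [ 0.02  0.   17.  ] [-1.939 -8.515  0.543]
```

```bash
python3 -m handwheel '[0,0,1.6,-0.18,-0.8,0,20,0,0,3.2,-0.36,-1.6,0,20,0,0,4.8,-0.54,-2.4,0,20,0,0,6.4,-0.72,-3.2,0,20,0,0,8,-0.9,-4,0,20,0,0,9.6,-1.08,-4.8,0,20,0,0,11.2,-1.28,-5.6,0,20,0,0,12.8,-1.48,-6.5,0,20,0,0,14.4,-1.7,-7.4,0.2,20,0,0,16,-1.9,-8.2,0.4,20,0,0,17,-1.94,-8.52,0.54,20,0,0,17,-1.94,-8.52,0.54,20]'; python3 -c "
from h import *
st();row(597.5,33.2,140,2.2)
t=snap('top','t14');s=snap('side','s14')
crop(t,260,120,360,220,7,'t14c');crop(s,260,140,340,240,7,'s14c')"
```

```text
clock: 28.2
tool_pos: [595.8, 32.0, 175.7]
tool_rot: [-2.175, -2.26, 0.006]
contact_force: [-0.1, -0.3, -0.8]
width: 29.4
t 28.2 p [595.8  32.  175.7] yy 2.2 zax [-0.006  0.    -1.   ] F [-0.1 -0.3 -0.8] M [-0.03  0.04 -0.02] w 29.4 j [-0.04  0.06  1.83  0.    1.26 -0.07]
rows: [-0.06 -0.01 -0.  ] [0.027 0.05  0.892]
```

View pics/t14c.png

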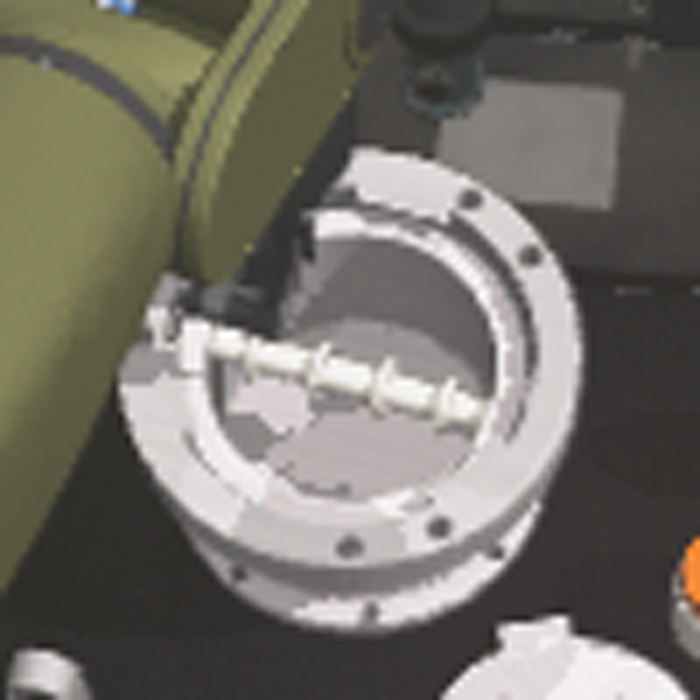

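View pics/s14c.png

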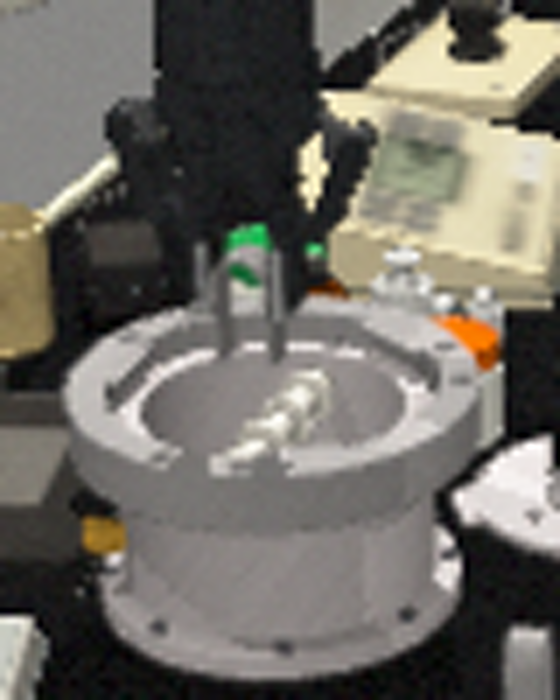

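```bash
python3 -m handwheel '[0,0,0,0.03,0.05,0.6,20,0,0,0,0.03,0.05,1,20,0,0,0,0.03,0.05,1.4,20,0,0,0,0.03,0.05,1.7,20,0,0,0,0.03,0.05,2,20,0,0,0,0.03,0.05,2.2,20,0,0,0,0.03,0.05,2.3,20,0,0,0,0.03,0.05,2.3,20]'; python3 -c "
from h import *
st();row(597.5,33.2,71,2.2)
t=snap('top','t15');s=snap('side','s15')
crop(t,260,120,360,220,7,'t15c');crop(s,260,140,340,240,7,'s15c')"
```

```text
clock: 29.3
tool_pos: [599.4, 34.0, 87.2]
tool_rot: [-2.178, -2.264, 0.0]
contact_force: [-0.2, -0.9, -0.9]
width: 29.4
t 29.3 p [599.4  34.   87.2] yy 2.2 zax [-0.  0. -1.] F [-0.2 -0.9 -0.9] M [ 0.05 -0.02  0.  ] w 29.4 j [-0.03  0.16  1.88  0.    1.1  -0.07]
rows: [-0. -0.  0.] [-0.018 -0.048  0.405]
```

View pics/s15c.png

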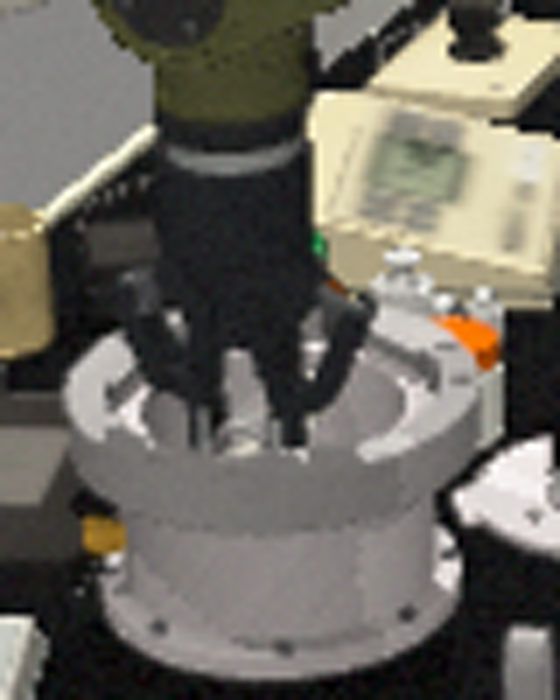

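```bash
python3 -m handwheel '[0,0,0,-0.02,-0.04,0.1,20,0,0,0,-0.02,-0.04,0.2,20,0,0,0,-0.02,-0.04,0.3,20,0,0,0,-0.02,-0.04,0.35,20,0,0,0,-0.02,-0.04,0.35,20]'; python3 -c "
from h import *
st()"
```

```text
clock: 30.02
tool_pos: [598.0, 33.2, 73.4]
tool_rot: [2.178, 2.264, 0.0]
contact_force: [-0.6, -0.1, 1.3]
width: 29.4
t 30.02 p [598.   33.2  73.4] yy 2.2 zax [ 0. -0. -1.] F [-0.6 -0.1  1.3] M [0.01 0.06 0.06] w 29.4 j [-0.03  0.17  1.89 -0.    1.08 -0.07]
```

```bash
python3 -m handwheel '[0,0,0,0,0,0.03,20,0,0,0,0,0,0.05,20,0,0,0,0,0,0.05,33,0,0,0,0,0,0.05,40,0,0,0,0,0,0.05,44,0,0,0,0,0,0.05,44]'; python3 -c "
from h import *
st()"; python3 -m handwheel '[0,0,0,0,0,-0.4,44,0,0,0,0,0,-1,44,0,0,0,0,0,-2,44,0,0,0,0,0,-3,44,0,0,0,0,0,-3.4,44,0,0,0,0,0,-3.4,44]'; python3 -c "
from h import *
st();row(433.1,94.6,200,98.6)"
```

```text
clock: 30.78
tool_pos: [597.7, 33.1, 71.0]
tool_rot: [-2.178, -2.264, 0.0]
contact_force: [0.3, -0.3, -0.2]
width: 44.3
t 30.77 p [597.7  33.1  71. ] yy 2.2 zax [-0. -0. -1.] F [ 0.3 -0.3 -0.2] M [-0.02  0.01  0.02] w 44.3 j [-0.03  0.17  1.9  -0.    1.07 -0.07]
clock: 31.52
tool_pos: [598.5, 33.1, 209.0]
tool_rot: [2.177, 2.262, 0.003]
contact_force: [-0.1, -0.5, -0.7]
width: 44.2
t 31.52 p [598.5  33.1 209. ] yy 2.2 zax [ 0.003 -0.    -1.   ] F [-0.1 -0.5 -0.7] M [ 0.02 -0.02  0.01] w 44.2 j [-0.03  0.03  1.8   0.    1.31 -0.07]
rows: [  0.02   0.03 -16.06] [ 1.696 -4.074  0.212]
```

```bash
python3 -m handwheel '[0,0,-1.7,0.1,-0.3,0,50,0,0,-3.4,0.2,-0.7,0,50,0,0,-5.1,0.4,-1.1,0,50,0,0,-6.8,0.6,-1.5,0,50,0,0,-8.5,0.8,-1.9,0,50,0,0,-10.2,1,-2.4,0,50,0,0,-11.9,1.2,-2.9,0.1,50,0,0,-13.6,1.4,-3.4,0.2,50,0,0,-15.2,1.6,-3.8,0.21,50,0,0,-16.06,1.7,-4.07,0.21,50,0,0,-16.06,1.7,-4.07,0.21,50]'; python3 -c "
from h import *
st();row(433.1,94.6,28,98.6)
t=snap('top','t16');s=snap('side','s16')
crop(t,240,110,390,260,5,'t16c');crop(s,250,140,400,300,4,'s16c')"
```

```text
clock: 32.9
tool_pos: [431.1, 94.9, 196.7]
tool_rot: [0.234, -3.129, 0.0]
contact_force: [-0.3, 0.1, 0.6]
width: 50.2
t 32.9 p [431.1  94.9 196.7] yy 98.6 zax [-0.003 -0.    -1.   ] F [-0.3  0.1  0.6] M [ 0.02 -0.01  0.01] w 50.2 j [ 0.09 -0.33  2.14 -0.    1.33 -1.63]
rows: [ 0.   -0.03 -0.01] [-0.064 -0.015  4.218]
```

View pics/t16c.png

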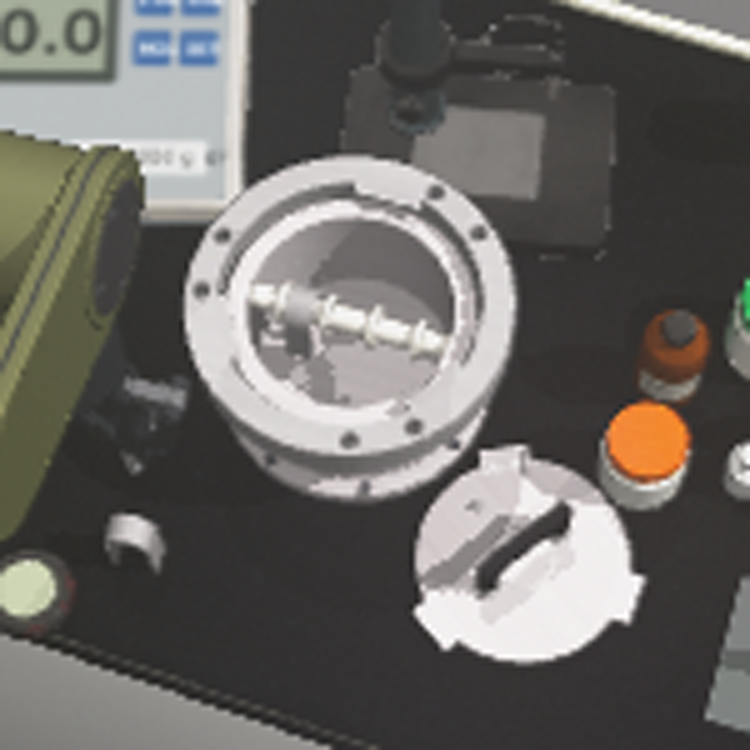

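View pics/s16c.png

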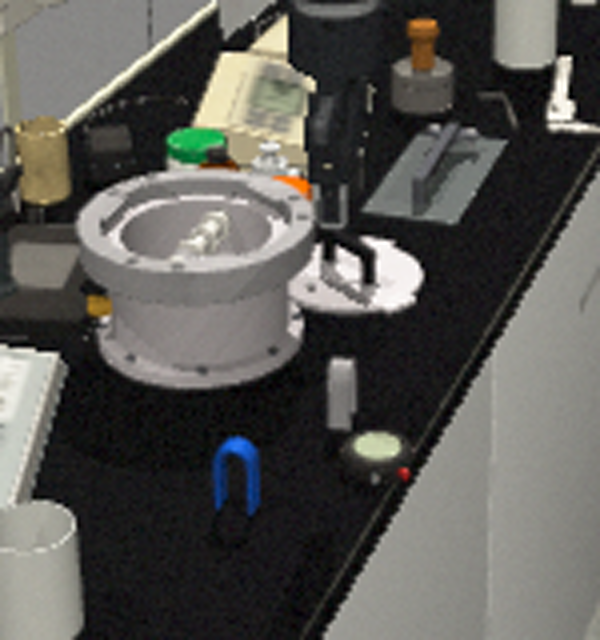

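```bash
python3 -c "
from h import *
print(atz('top',(34/5+240-.5,588/5+110-.5),19))
ims={'top':cv2.imread('pics/t16.png'),'side':cv2.imread('pics/s16.png')}
B={}
for n in ims:
    u=proj(n,[433,94.6,28])[0].astype(int);B[n]=(u[0]-12,u[1]-14,u[0]+12,u[1]+14)
r,o=fitcou(ims,B,433,94.6);print(r.x,np.degrees(r.x[2]),r.fun)
"
```

```text
[384.47932402 144.31219503  19.        ]
[433.14305794  94.43323079   1.73837896] 99.6017778183462 0.43661734673524955
```

```bash
python3 -m handwheel '[0,0,-0.1,-0.06,-0.01,1.2,40,0,0,-0.1,-0.06,-0.01,2.2,40,0,0,-0.1,-0.06,-0.01,3.2,40,0,0,-0.1,-0.06,-0.01,3.8,40,0,0,-0.1,-0.06,-0.01,4.1,40,0,0,-0.1,-0.06,-0.01,4.1,40,0,0,-0.1,-0.06,-0.01,4.1,20,0,0,-0.1,-0.06,-0.01,4.1,20,0,0,-0.1,-0.06,-0.01,4.1,20,0,0,-0.1,-0.06,-0.01,4.1,20]' 40; python3 -c "
from h import *
st()"; python3 -m handwheel '[0,0,0,0,0,-0.5,20,0,0,0,0,0,-1.5,20,0,0,0,0,0,-2.8,20,0,0,0,0,0,-3.8,20,0,0,0,0,0,-4.1,20,0,0,0,0,0,-4.1,20]';python3 -c "
from h import *
st();row(599.5,-26.8,180,2.2)"
```

```text
clock: 34.25
tool_pos: [435.6, 94.8, 35.7]
tool_rot: [-0.251, 3.13, -0.0]
contact_force: [0.0, -0.0, 2.3]
width: 29.3
t 34.25 p [435.6  94.8  35.7] yy 99.2 zax [ 0.002  0.    -1.   ] F [ 0.  -0.   2.3] M [-0.06 -0.02  0.01] w 29.3 j [ 0.09 -0.11  2.26 -0.    0.99 -1.64]
clock: 35.0
tool_pos: [434.9, 94.8, 198.8]
tool_rot: [-0.251, 3.131, 0.0]
contact_force: [0.3, -0.1, -1.3]
width: 29.0
t 35.0 p [434.9  94.8 198.8] yy 99.2 zax [ 0.  0. -1.] F [ 0.3 -0.1 -1.3] M [-0.    0.03  0.  ] w 29.0 j [ 0.09 -0.32  2.13  0.    1.33 -1.64]
rows: [ 0.    0.   16.16] [-3.576 -3.657  0.47 ]
```

```bash
python3 -m handwheel '[0,0,1.6,-0.3,-0.35,0,20,0,0,3.2,-0.7,-0.7,0,20,0,0,4.8,-1,-1.05,0,20,0,0,6.4,-1.4,-1.4,0,20,0,0,8,-1.75,-1.8,0,20,0,0,9.6,-2.1,-2.2,0,20,0,0,11.2,-2.5,-2.6,0,20,0,0,12.8,-2.85,-2.95,0,20,0,0,14.4,-3.2,-3.3,0.2,20,0,0,16,-3.55,-3.7,0.4,20,0,0,16.16,-3.57,-3.7,0.47,20,0,0,16.16,-3.57,-3.7,0.47,20]'; python3 -c "
from h import *
st();row(599,-28.6,88,2.2)
t=snap('top','t17');s=snap('side','s17')
crop(t,260,120,360,220,7,'t17c');crop(s,260,140,340,240,7,'s17c')"
```

```text
clock: 36.5
tool_pos: [598.1, -28.1, 177.8]
tool_rot: [-2.173, -2.263, 0.004]
contact_force: [0.4, -0.1, -0.8]
width: 29.5
t 36.5 p [598.1 -28.1 177.8] yy 2.3 zax [-0.004  0.001 -1.   ] F [ 0.4 -0.1 -0.8] M [-0.04  0.01 -0.02] w 29.5 j [-0.14  0.06  1.82  0.    1.26 -0.18]
rows: [-0.04 -0.01  0.02] [-0.015  0.031  2.245]
```

View pics/s17c.png

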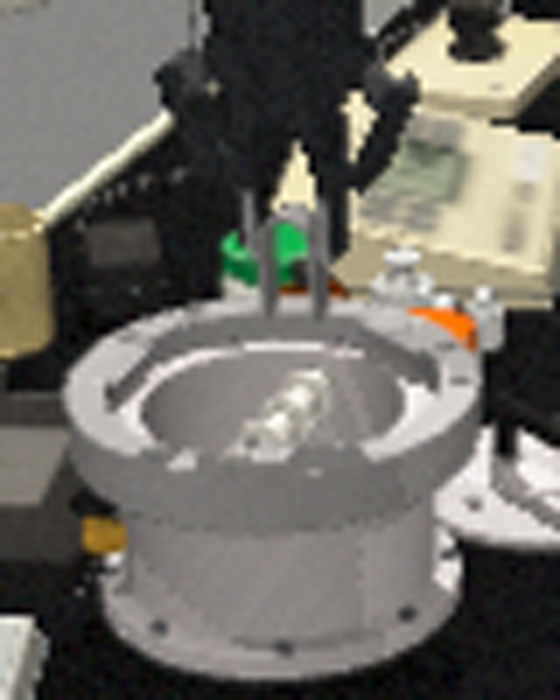

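View pics/t17c.png

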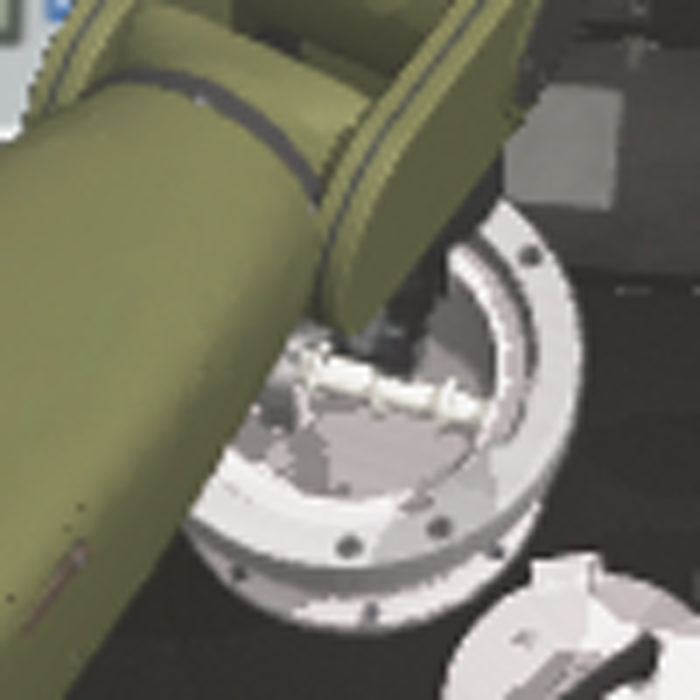

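```bash
python3 -m handwheel '[0,0,0,-0.01,0.03,0.6,20,0,0,0,-0.01,0.03,1,20,0,0,0,-0.01,0.03,1.4,20,0,0,0,-0.01,0.03,1.7,20,0,0,0,-0.01,0.03,1.9,20,0,0,0,-0.01,0.03,2.1,20,0,0,0,-0.01,0.03,2.2,20,0,0,0,-0.01,0.03,2.2,20]'; python3 -c "
from h import *
st();row(599,-28.6,78,2.2)"
```

```text
clock: 37.6
tool_pos: [600.7, -29.0, 92.0]
tool_rot: [-2.178, -2.264, 0.0]
contact_force: [-0.3, -0.2, -1.2]
width: 29.6
t 37.6 p [600.7 -29.   92. ] yy 2.2 zax [-0.  0. -1.] F [-0.3 -0.2 -1.2] M [0.01 0.03 0.01] w 29.6 j [-0.14  0.15  1.88  0.    1.11 -0.18]
rows: [-0. -0.  0.] [ 0.01  -0.043  0.349]
```

```bash
python3 -m handwheel '[0,0,0,0.01,-0.03,0.1,20,0,0,0,0.01,-0.03,0.2,20,0,0,0,0.01,-0.03,0.27,20,0,0,0,0.01,-0.03,0.32,20,0,0,0,0.01,-0.03,0.32,20]'; python3 -c "
from h import *
st()"
```

```text
clock: 38.22
tool_pos: [599.4, -28.6, 79.1]
tool_rot: [-2.178, -2.264, 0.0]
contact_force: [0.4, -0.7, -1.1]
width: 28.9
t 38.23 p [599.4 -28.6  79.1] yy 2.2 zax [-0.  0. -1.] F [ 0.4 -0.7 -1.1] M [ 0.05 -0.02  0.  ] w 28.9 j [-0.14  0.17  1.89  0.    1.09 -0.18]
```

```bash
python3 -m handwheel '[0,0,0,0,0,0.04,20,0,0,0,0,0,0.07,20,0,0,0,0,0,0.09,20,0,0,0,0,0,0.09,20]'; python3 -c "
from h import *
st()"
```

```text
clock: 38.72
tool_pos: [600.0, -28.6, 78.4]
tool_rot: [2.178, 2.264, 0.0]
contact_force: [-7.3, 1.1, 12.0]
width: 29.3
t 38.73 p [600.  -28.6  78.4] yy 2.2 zax [ 0. -0. -1.] F [-7.3  1.1 12. ] M [ 0.09  1.07 -0.01] w 29.3 j [-0.14  0.17  1.89 -0.    1.09 -0.18]
```

```bash
python3 -m handwheel '[0,0,0,0,0,-0.05,20,0,0,0,0,0,-0.05,33,0,0,0,0,0,-0.05,38,0,0,0,0,0,-0.05,44,0,0,0,0,0,-0.05,44,0,0,0,0,0,-0.5,44,0,0,0,0,0,-1.5,44,0,0,0,0,0,-2.5,44,0,0,0,0,0,-3.3,44,0,0,0,0,0,-3.3,44]'; python3 -c "
from h import *
st();row(480,-250,260,50)"
```

```text
clock: 39.98
tool_pos: [601.8, -28.9, 213.2]
tool_rot: [2.173, 2.259, 0.008]
contact_force: [-0.2, 0.8, 0.1]
width: 44.2
t 39.98 p [601.8 -28.9 213.2] yy 2.2 zax [ 0.009 -0.001 -1.   ] F [-0.2  0.8  0.1] M [-0.01  0.04  0.05] w 44.2 j [-0.14  0.03  1.79  0.    1.31 -0.18]
rows: [ 0.07  0.05 -7.96] [-5.408 -3.247 -1.19 ]
```

```bash
python3 -c "
from h import *
row(450,250,240,60)"
```

```text
rows: [ 0.07  0.06 -9.63] [ 7.112 -3.517 -0.711]
```

```bash
python3 -m handwheel '[0,0,-1,0.7,-0.3,-0.3,44,0,0,-2,1.6,-0.8,-0.71,44,0,0,-3.2,2.6,-1.3,-0.71,44,0,0,-4.4,3.6,-1.8,-0.71,44,0,0,-5.6,4.6,-2.3,-0.71,44,0,0,-6.8,5.6,-2.8,-0.71,44,0,0,-8,6.6,-3.3,-0.71,44,0,0,-9.6,7.1,-3.5,-0.71,44,0,0,-9.6,7.1,-3.5,-0.71,44]'; python3 -c "
from h import *
st()
t=snap('top','t18');s=snap('side','s18')
crop(t,270,130,370,260,6,'t18c');crop(s,260,160,350,250,6,'s18c')"
```

```text
clock: 41.1
tool_pos: [447.5, 250.6, 235.2]
tool_rot: [-0.815, -3.033, 0.002]
contact_force: [-0.2, 0.3, -0.2]
width: 44.0
t 41.1 p [447.5 250.6 235.2] yy 59.9 zax [-0.001 -0.001 -1.   ] F [-0.2  0.3 -0.2] M [ 0.01 -0.01 -0.03] w 44.0 j [ 0.41 -0.18  1.96 -0.    1.37 -0.64]
```

View pics/t18c.png

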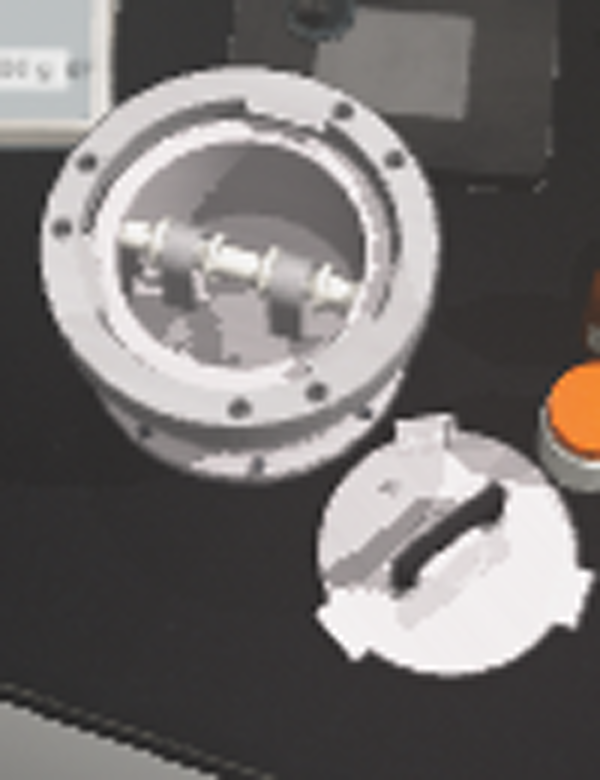

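View pics/s18c.png

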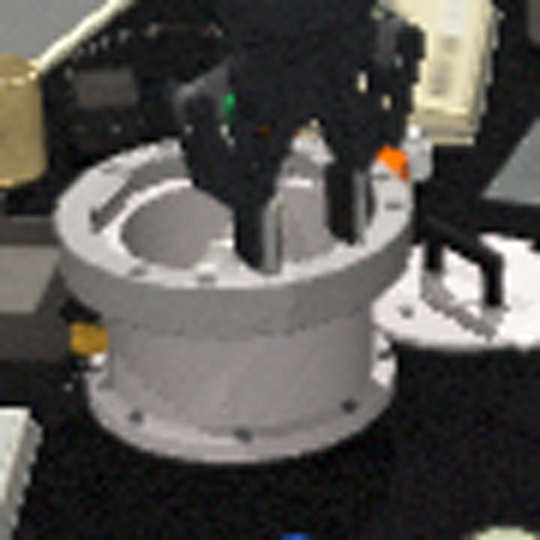

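```bash
cat >> h.py <<'E'
def lidpts(x,y,th,z0):
    L=[]
    for t in np.linspace(0,2*np.pi,90):L.append((69.5*np.cos(t),69.5*np.sin(t),6))
    for a in(60,180,300):
        a=np.radians(a)
        for v in np.linspace(-17,17,9):
            L.append((np.cos(a)*78-np.sin(a)*v,np.sin(a)*78+np.cos(a)*v,6))
    for q in np.linspace(-37,37,20):
        for b in(-6,6):L.append((q,b,44))
    for q in(-37,37):L.append((q,0,44))
    L=np.array(L);c,s=np.cos(th),np.sin(th);return np.c_[x+c*L[:,0]-s*L[:,1],y+s*L[:,0]+c*L[:,1],z0+L[:,2]]
E
python3 -c "
from h import *
from scipy.optimize import least_squares
H=np.array([(397,421),(457,418),(318,612),(357,660),(592,573),(578,628)],float)
P=np.array([atz('top',(h+.5)/6-.5+(270,130),6)[:2] for h in H]);print(P.round(1))
def f(p):
    r=[]
    for i,a in enumerate((60,180,300)):
        t=p[2]+np.radians(a);e=np.array([np.cos(t),np.sin(t)]);n=np.array([-e[1],e[0]])
        r+=list(p[:2]+e*76.6+n*17-P[2*i]);r+=list(p[:2]+e*76.6-n*17-P[2*i+1])
    return np.array(r)
s=least_squares(f,[490,-140,np.radians(-30)]);print(s.x,np.degrees(s.x[2]),s.fun.round(1))
t=cv2.imread('pics/t18.png');crop(t,315,190,375,245,12,'o1',proj('top',lidpts(*s.x,0)))"
```

```text
[[ 573.6  -93.8]
 [ 586.4 -124.6]
 [ 455.4  -89.5]
 [ 437.3 -118. ]
 [ 525.3 -221.6]
 [ 493.4 -223.6]]
[ 511.89688854 -145.19201004   -0.56018617] -32.09630320454308 [ -2.   -0.5   1.2   0.2 -17.4 -29.4  18.7  27.9   0.8  -0.8  -1.3   2.5]
```

View pics/o1.png

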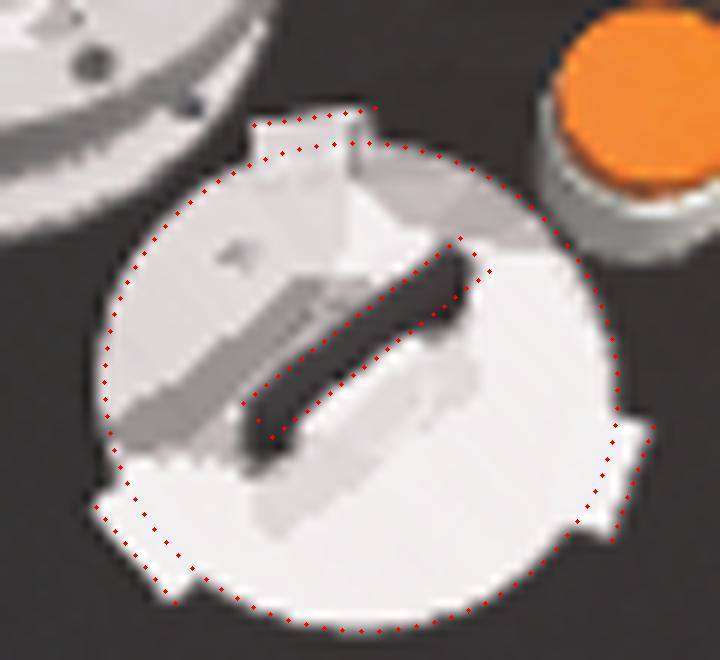

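View pics/t18.png

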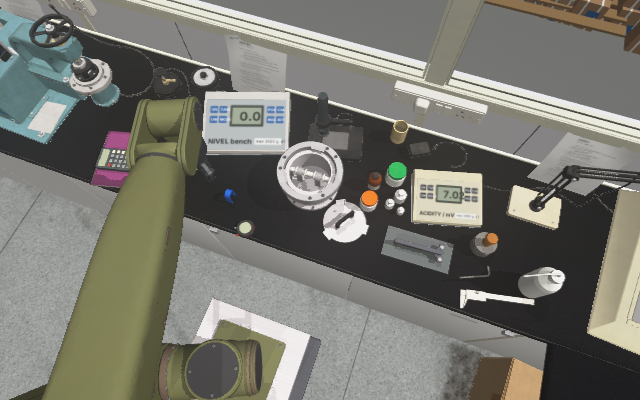

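```bash
python3 -c "
from h import *
for n in ['top0','t1','t8','t12','t13','t14','t16','t18']:
    t=cv2.imread(f'pics/{n}.png').astype(int);m=(t[:,:,2]>200)&(t[:,:,1]>90)&(t[:,:,1]<170)&(t[:,:,0]<90)
    m[:, :340]=0;m[:,:][:,400:]=0
    v,u=np.nonzero(m);
    if len(u):print(n,len(u),u.mean(),v.mean(),atz('top',(u.mean(),v.mean()),60))"
```

```text
top0 188 365.24468085106383 201.28191489361703 [ 579.39981262 -189.3526404    60.        ]
t1 160 364.9875 200.3125 [ 582.2786209  -187.59978224   60.        ]
t8 111 364.27927927927925 198.7927927927928 [ 586.48037158 -183.93119299   60.        ]
t12 188 365.24468085106383 201.28191489361703 [ 579.39981262 -189.3526404    60.        ]
t13 188 365.24468085106383 201.28191489361703 [ 579.39981262 -189.3526404    60.        ]
t14 188 365.24468085106383 201.28191489361703 [ 579.39981262 -189.3526404    60.        ]
t16 182 369.1978021978022 197.53296703296704 [ 595.80175768 -197.39470291   60.        ]
t18 182 369.1978021978022 197.53296703296704 [ 595.80175768 -197.39470291   60.        ]
```

```bash
python3 -c "
from h import *
row(511.9,-145.2,120,57.9)"
```

```text
rows: [-0.01 -0.    0.3 ] [-6.345 -7.716  2.893]
```

```bash
python3 -m handwheel '[0,0,0,-0.6,-0.8,0,44,0,0,0.3,-1.4,-1.7,0,44,0,0,0.3,-2.2,-2.6,0,44,0,0,0.3,-3,-3.6,0,44,0,0,0.3,-3.8,-4.6,0,44,0,0,0.3,-4.6,-5.6,0,44,0,0,0.3,-5.4,-6.6,0,44,0,0,0.3,-6.345,-7.716,0,44,0,0,0.3,-6.345,-7.716,1,44,0,0,0.3,-6.345,-7.716,2,44,0,0,0.3,-6.345,-7.716,2.89,44,0,0,0.3,-6.345,-7.716,2.89,44]'; python3 -c "
from h import *
st();row(511.9,-145.2,30.5,57.9)
s=snap('side','s19');crop(s,270,140,390,240,6,'s19c')"
```

```text
clock: 42.7
tool_pos: [510.0, -144.7, 116.8]
tool_rot: [-0.868, -3.011, -0.001]
contact_force: [-1.0, 0.3, -0.3]
width: 44.2
t 42.7 p [ 510.  -144.7  116.8] yy 57.9 zax [-0.007  0.003 -1.   ] F [-1.   0.3 -0.3] M [-0.02 -0.05  0.02] w 44.2 j [-0.38 -0.03  2.02 -0.    1.15 -1.39]
rows: [-0.02 -0.07 -0.01] [-0.063  0.02   2.158]
```

View pics/s19c.png

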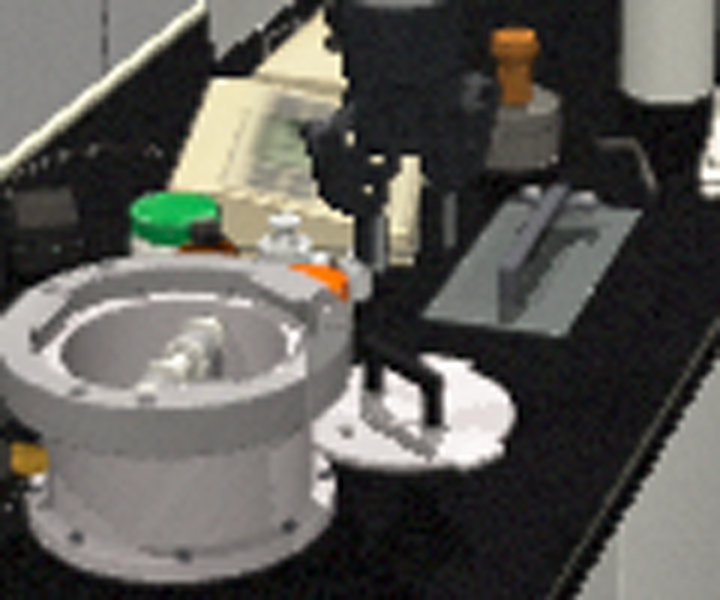

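```bash
python3 -m handwheel '[0,0,0,-0.03,0.01,0.8,44,0,0,0,-0.03,0.01,1.5,44,0,0,0,-0.03,0.01,2,44,0,0,0,-0.03,0.01,2.14,44,0,0,0,-0.03,0.01,2.14,44,0,0,0,-0.03,0.01,2.14,0,0,0,0,-0.03,0.01,2.14,0,0,0,0,-0.03,0.01,2.14,0,0,0,0,-0.03,0.01,2.14,0,0,0,0,-0.03,0.01,2.14,0]' 80; python3 -c "
from h import *
st()"
```

```text
clock: 44.0
tool_pos: [515.0, -145.4, 36.6]
tool_rot: [0.865, 3.018, -0.001]
contact_force: [-1.7, -0.5, 5.4]
width: 9.9
t 44.0 p [ 515.  -145.4   36.6] yy 58.0 zax [ 0.002 -0.001 -1.   ] F [-1.7 -0.5  5.4] M [-0.06  0.34 -0.01] w 9.9 j [-0.38  0.09  2.06 -0.    0.99 -1.39]
```

```bash
python3 -m handwheel '[0,0,0,0,0,0,30,0,0,0,0,0,0,40,0,0,0,-0.04,0,0.12,40,0,0,0,-0.04,0,0.12,40,0,0,0,-0.04,0,0.12,0,0,0,0,-0.04,0,0.12,0,0,0,0,-0.04,0,0.12,0,0,0,0,-0.04,0,0.12,0,0,0,0,-0.04,0,0.12,0]' 80; python3 -c "
from h import *
st()"
```

```text
clock: 45.12
tool_pos: [515.5, -145.7, 30.3]
tool_rot: [0.865, 3.02, 0.0]
contact_force: [0.4, 0.1, 0.6]
width: 10.5
t 45.12 p [ 515.5 -145.7   30.3] yy 58.0 zax [ 0.  0. -1.] F [0.4 0.1 0.6] M [ 0.09  0.05 -0.  ] w 10.5 j [-0.38  0.1   2.06  0.    0.98 -1.39]
```

```bash
python3 -m handwheel '[0,0,0,0,0,-0.3,0,0,0,0,0,0,-1.2,0,0,0,0,0,0,-2.5,0,0,0,0,0,0,-3.8,0,0,0,0,0,0,-4.7,0,0,0,0,0,0,-4.7,0]'; python3 -c "
from h import *
st();row(602.4,3.4,215,92.2)"
```

```text
clock: 45.88
tool_pos: [517.1, -146.4, 221.8]
tool_rot: [0.863, 3.013, -0.001]
contact_force: [-0.2, -0.3, -4.9]
width: 10.2
t 45.88 p [ 517.1 -146.4  221.8] yy 58.0 zax [ 0.007 -0.003 -1.   ] F [-0.2 -0.3 -4.9] M [-0.02 -0.01 -0.02] w 10.2 j [-0.38 -0.12  1.92 -0.    1.33 -1.39]
rows: [-0.01  0.07 -5.7 ] [0.175 4.307 0.174]
```

```bash
python3 -m handwheel '[0,0,-0.8,0.02,0.6,0,0,0,0,-1.7,0.05,1.2,0,0,0,0,-2.6,0.08,1.9,0,0,0,0,-3.5,0.1,2.6,0,0,0,0,-4.4,0.13,3.3,0,0,0,0,-5.2,0.15,3.9,0.1,0,0,0,-5.7,0.175,4.3,0.17,0,0,0,-5.7,0.175,4.3,0.17,0,0,0,-5.7,0.175,4.3,0.17,0,0,0,-5.7,0.175,4.3,0.17,0]'; python3 -c "
from h import *
st();row(602.4,3.4,150,92.2)
t=snap('top','t20');s=snap('side','s20')
crop(t,260,110,360,210,7,'t20c');crop(s,260,140,350,240,7,'s20c')"
```

```text
clock: 47.12
tool_pos: [600.4, 3.1, 211.4]
tool_rot: [-0.059, 3.141, -0.0]
contact_force: [0.2, 0.2, -3.8]
width: 10.2
t 47.12 p [600.4   3.1 211.4] yy 92.1 zax [ 0. -0. -1.] F [ 0.2  0.2 -3.8] M [-0.01 -0.06 -0.01] w 10.2 j [-0.08  0.03  1.79 -0.    1.31 -1.69]
rows: [-0.    0.   -0.01] [-0.05   0.006  1.536]
```

View pics/s20c.png

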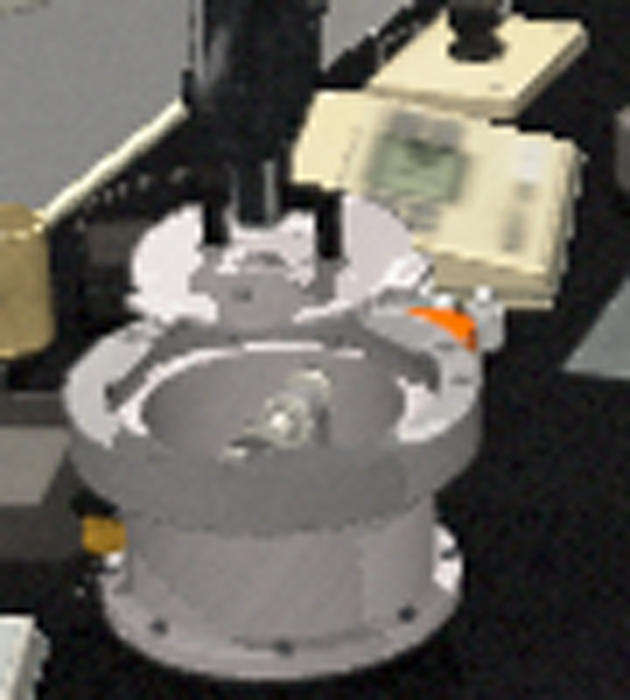

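View pics/t20c.png

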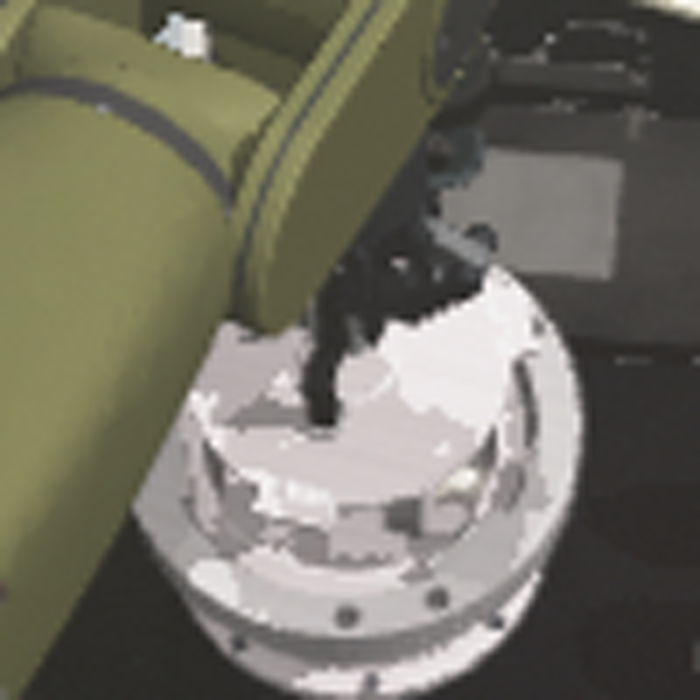

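```bash
python3 -c "
from h import *
t=cv2.imread('pics/t20.png');s=cv2.imread('pics/s20.png')
P=lidpts(597.1,3,np.radians(2.1),181.1)
crop(t,275,140,345,195,10,'o1',proj('top',P));crop(s,270,165,330,195,12,'o2',proj('side',P))"
```

```text
(no output)
```

View pics/o1.png

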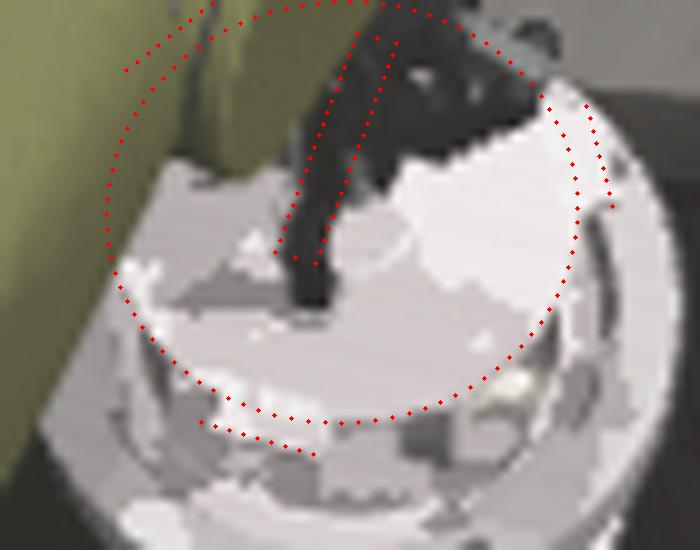

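View pics/o2.png

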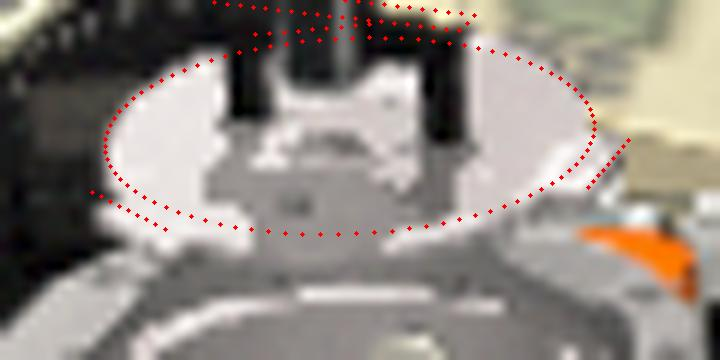

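```bash
python3 -m handwheel '[0,0,0,-0.05,0.02,0.5,0,0,0,0,-0.05,0.02,1,0,0,0,0,-0.05,0.02,1.3,0,0,0,0,-0.05,0.02,1.5,0,0,0,0,-0.05,0.02,1.6,0,0,0,0,-0.05,0.02,1.65,0,0,0,0,-0.05,0.02,1.65,0]'; python3 -c "
from h import *
st();row(602.5,4,135,92.2)
s=snap('side','s21');crop(s,260,140,350,240,7,'s21c')"
```

```text
clock: 48.1
tool_pos: [602.9, 4.7, 145.8]
tool_rot: [-0.061, 3.14, -0.0]
contact_force: [0.2, -0.2, -4.3]
width: 10.1
t 48.1 p [602.9   4.7 145.8] yy 92.2 zax [ 0.001 -0.    -1.   ] F [ 0.2 -0.2 -4.3] M [ 0.03 -0.07  0.03] w 10.1 j [-0.08  0.1   1.84  0.    1.2  -1.69]
rows: [-0.    0.01  0.  ] [ 0.011 -0.017  0.27 ]
```

View pics/s21c.png

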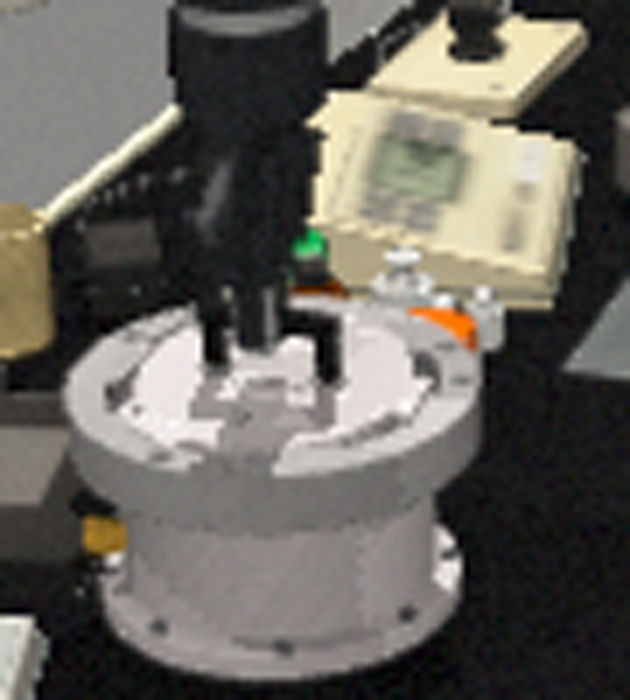

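Lid is about to enter the ring, with no contact yet, so I'll lower it gently.

```bash
python3 -m handwheel '[0,0,0,0.01,-0.01,0.07,0,0,0,0,0.01,-0.01,0.14,0,0,0,0,0.01,-0.01,0.2,0,0,0,0,0.01,-0.01,0.25,0,0,0,0,0.01,-0.01,0.27,0,0,0,0,0.01,-0.01,0.27,0]'; python3 -c "
from h import *
st()"
```

```text
clock: 48.9
tool_pos: [603.5, 3.4, 137.1]
tool_rot: [-0.061, 3.138, -0.002]
contact_force: [-2.3, -5.3, 7.6]
width: 10.7
t 48.9 p [603.5   3.4 137.1] yy 92.2 zax [ 0.003 -0.001 -1.   ] F [-2.3 -5.3  7.6] M [-0.2   0.36  0.12] w 10.7 j [-0.08  0.11  1.85 -0.    1.18 -1.69]
```

```bash
python3 -m handwheel '[0,0,0,0,0,0,4,0,0,0,0,0,0,15,0,0,0,0,0,0,30,0,0,0,0,0,0,44,0,0,0,0,0,0,44,0,0,0,0,0,-1,44,0,0,0,0,0,-2,44,0,0,0,0,0,-2.5,44,0,0,0,0,0,-2.5,44]'; python3 -c "
from h import *
st();row(505,-395,230,3)"
```

```text
clock: 50.02
tool_pos: [603.0, 4.3, 236.1]
tool_rot: [-0.061, 3.138, -0.0]
contact_force: [-1.1, -0.3, -0.5]
width: 44.2
t 50.02 p [603.    4.3 236.1] yy 92.2 zax [ 0.003 -0.    -1.   ] F [-1.1 -0.3 -0.5] M [-0.02 -0.04  0.01] w 44.2 j [-0.08  0.02  1.76  0.    1.35 -1.69]
rows: [ 0.02  0.03 14.87] [ 2.836 -9.88   0.148]
```

```bash
python3 -m handwheel '[0,0,1.6,0.2,-0.6,0,44,0,0,3.2,0.5,-1.6,0,44,0,0,4.8,0.8,-2.7,0,44,0,0,6.4,1.1,-3.8,0,44,0,0,8,1.4,-4.9,0,44,0,0,9.6,1.7,-6,0,44,0,0,11.2,2,-7.1,0,44,0,0,12.8,2.4,-8.2,0,44,0,0,14.4,2.7,-9.3,0.1,44,0,0,14.87,2.84,-9.88,0.15,44,0,0,14.87,2.84,-9.88,0.15,44]'; python3 -c "
from h import *
st()
t=snap('top','t22');s=snap('side','s22')
crop(t,260,120,420,240,5,'t22c');crop(s,255,130,385,250,5,'s22c')"
```

```text
clock: 51.4
tool_pos: [503.1, -395.4, 226.3]
tool_rot: [-2.161, -2.276, -0.001]
contact_force: [-0.2, 0.1, -0.0]
width: 44.1
t 51.4 p [ 503.1 -395.4  226.3] yy 3.0 zax [-0.002  0.003 -1.   ] F [-0.2  0.1 -0. ] M [-0.02  0.01  0.04] w 44.1 j [-0.75  0.11  1.69  0.    1.35 -0.8 ]
```

View pics/t22c.png

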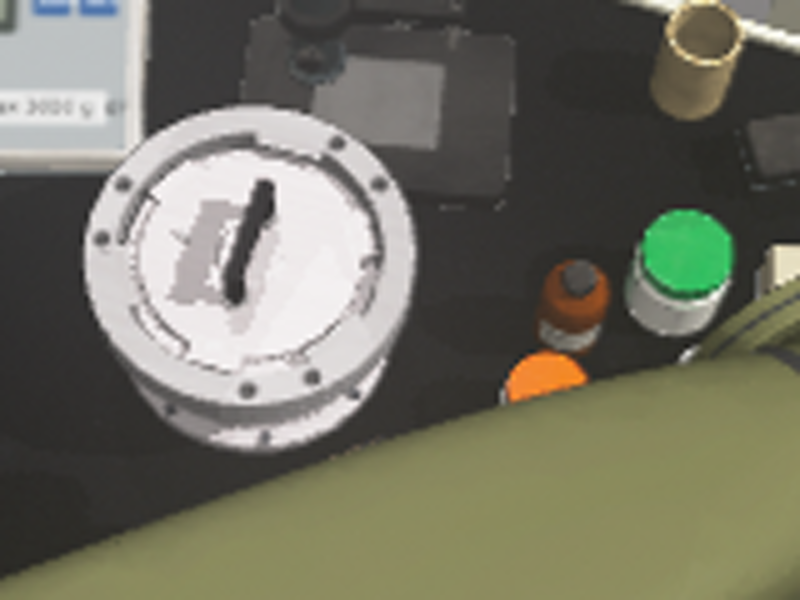

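View pics/s22c.png

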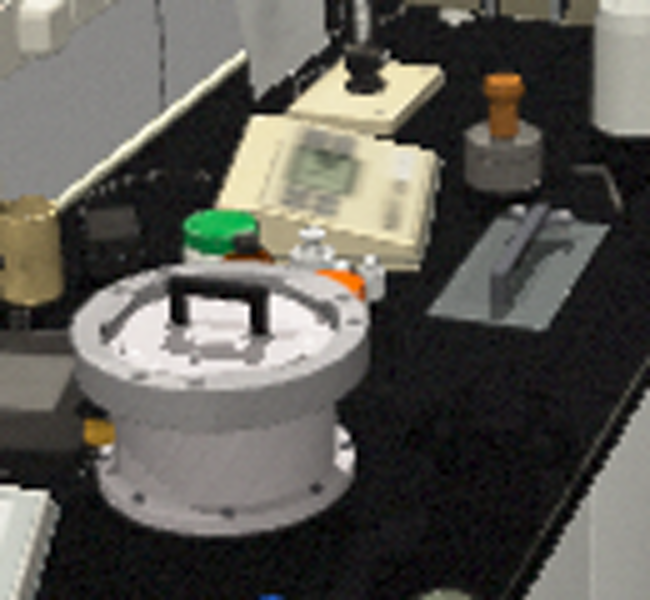

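```bash
python3 -c "
from h import *
t=cv2.imread('pics/t18.png');crop(t,345,155,425,235,9,'o3')
t=cv2.imread('pics/t22.png')
P=lidpts(599.3,3.8,np.radians(5),105);crop(t,270,135,350,205,9,'o1',proj('top',P))"
```

```text
(no output)
```

View pics/o3.png

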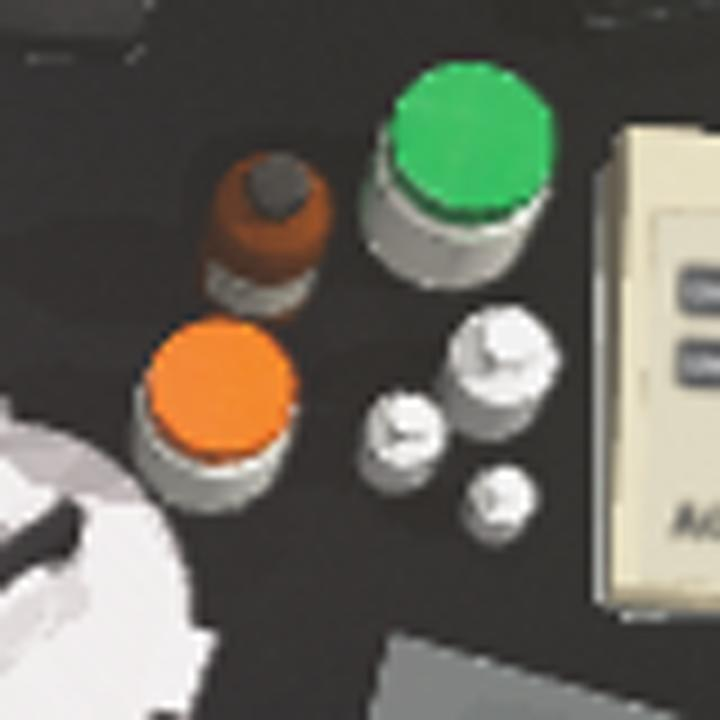

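View pics/o1.png

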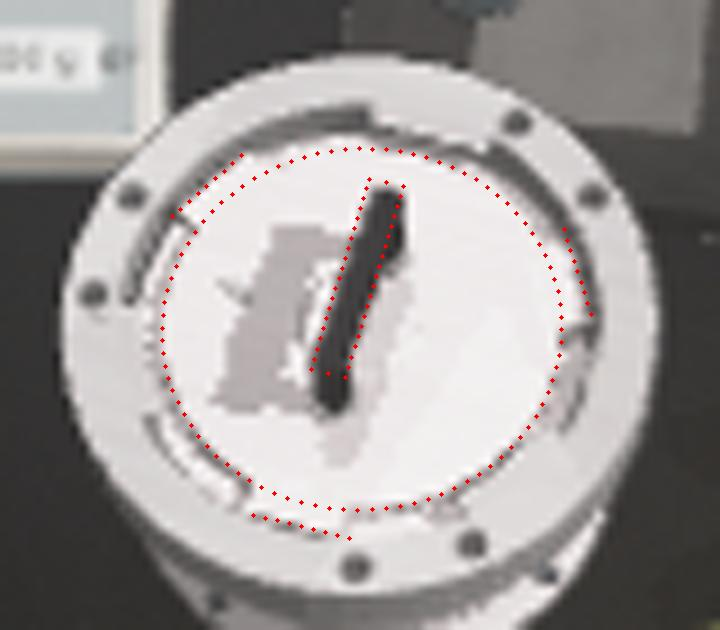

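```bash
python3 -c "
from h import *
def w(p,z):return atz('top',(np.array(p)+.5)/9-.5+(345,155),z).round(1)
print('jar',w((222,390),60),'jar base front',w((212,512),0))
print('brown base front',w((262,315),0),'cap',w((278,185),70))
print('green base front',w((450,290),0),'top',w((470,138),85))
print('white s',w((402,490),0),w((403,425),35))
t=cv2.imread('pics/top0.png');crop(t,345,155,425,235,9,'o3')
s=cv2.imread('pics/s18.png');print(proj('side',[[595.8,-197.4,60],[595.8,-197.4,0]]))
row(595.8,-197.4,140,67)"
```

```text
jar [ 594.7 -197.8   60. ] jar base front [ 572.2 -207.2    0. ]
brown base front [ 653.3 -201.7    0. ] cap [ 672.9 -193.7   70. ]
green base front [ 686.6 -265.3    0. ] top [ 706.  -253.1   85. ]
white s [ 603.7 -270.5    0. ] [ 613.7 -262.6   35. ]
[[321.35365937 185.90020209]
 [321.70417111 199.77647678]]
rows: [  0.    -0.02 -10.65] [4.78  2.557 2.193]
```

```bash
python3 -m handwheel '[0,0,-1.5,0.5,0.2,0,75,0,0,-3,1.4,0.7,0,75,0,0,-4.5,2.3,1.2,0,75,0,0,-6,3.2,1.7,0,75,0,0,-7.5,4,2.1,0,75,0,0,-9,4.6,2.5,0,75,0,0,-10.65,4.78,2.56,0,75,0,0,-10.65,4.78,2.56,1,75,0,0,-10.65,4.78,2.56,2.1,75,0,0,-10.65,4.78,2.56,2.19,75,0,0,-10.65,4.78,2.56,2.19,75]' 25; python3 -c "
from h import *
st();row(595.8,-197.6,30,67)
s=snap('side','s23');crop(s,270,120,390,220,6,'s23c')"
```

```text
clock: 52.88
tool_pos: [596.8, -198.0, 142.1]
tool_rot: [0.627, 3.077, -0.0]
contact_force: [-0.2, -0.9, 0.0]
width: 75.2
t 52.88 p [ 596.8 -198.   142.1] yy 67.0 zax [ 0.001 -0.    -1.   ] F [-0.2 -0.9  0. ] M [-0.04 -0.03  0.04] w 75.2 j [-0.41  0.15  1.79  0.    1.2  -1.57]
rows: [ 0.    0.01 -0.  ] [ 3.100e-02 -1.000e-03  2.801e+00]
```

View pics/s23c.png

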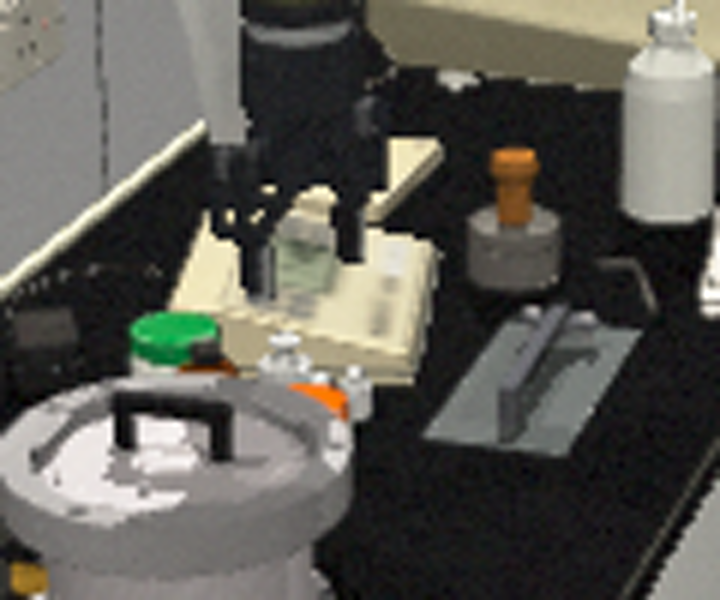

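```bash
python3 -m handwheel '[0,0,0,0.02,0,1,75,0,0,0,0.02,0,2,75,0,0,0,0.02,0,2.6,75,0,0,0,0.02,0,2.75,75,0,0,0,0.02,0,2.75,75,0,0,0,0.02,0,2.75,45,0,0,0,0.02,0,2.75,45,0,0,0,0.02,0,2.75,45,0,0,0,0.02,0,2.75,45]' 25; python3 -c "
from h import *
st();row(579.4,-189.4,40,67)"
```

```text
clock: 54.05
tool_pos: [597.1, -199.1, 33.4]
tool_rot: [0.628, 3.074, -0.001]
contact_force: [-0.2, 0.2, 6.2]
width: 55.1
t 54.05 p [ 597.1 -199.1   33.4] yy 66.9 zax [ 0.004 -0.002 -1.   ] F [-0.2  0.2  6.2] M [0.06 0.08 0.02] w 55.1 j [-0.41  0.28  1.84 -0.    1.02 -1.57]
rows: [-0.    0.04 -0.02] [ 0.501  0.048 -0.167]
```

```bash
python3 -m handwheel '[0,0,0,0,0,-0.12,45,0,0,0,0,0,-0.2,45,0,0,0,0.2,0.01,-0.2,45,0,0,0,0.456,0.024,-0.2,45,0,0,0,0.456,0.024,-0.2,45,0,0,0,0.456,0.024,-0.1,45,0,0,0,0.456,0.024,-0.03,45,0,0,0,0.456,0.024,0,45,0,0,0,0.456,0.024,0,45]'; python3 -c "
from h import *
st()"
```

```text
clock: 55.18
tool_pos: [579.3, -190.4, 33.4]
tool_rot: [-0.629, -3.076, -0.0]
contact_force: [-8.7, 3.2, 14.7]
width: 55.0
t 55.17 p [ 579.3 -190.4   33.4] yy 66.9 zax [-0.002  0.    -1.   ] F [-8.7  3.2 14.7] M [ 0.49  1.39 -0.06] w 55.0 j [-0.41  0.25  1.88 -0.    1.01 -1.57]
```

```bash
python3 -m handwheel '[0,0,0,0,0,-0.03,50,0,0,0,0,0,-0.03,60,0,0,0,0,0,-0.03,75,0,0,0,0,0,-0.03,75,0,0,0,0,0,-1,75,0,0,0,0,0,-2.2,75,0,0,0,0,0,-3.5,75,0,0,0,0,0,-4,75,0,0,0,0,0,-4,75]'; python3 -c "
from h import *
st();row(460,150,220,40)"
```

```text
clock: 56.3
tool_pos: [579.9, -190.7, 192.3]
tool_rot: [0.629, 3.075, -0.001]
contact_force: [0.3, -0.1, 0.3]
width: 75.1
t 56.3 p [ 579.9 -190.7  192.3] yy 66.9 zax [ 0.003 -0.001 -1.   ] F [ 0.3 -0.1  0.3] M [0.01 0.05 0.02] w 75.1 j [-0.41  0.07  1.79  0.    1.28 -1.57]
rows: [0.01 0.03 4.48] [ 6.096  6.657 -0.711]
```

```bash
python3 -m handwheel '[0,0,0,0,0,-0.7,60,0,0,0.5,0.8,0.9,-0.7,44,0,0,1,1.7,1.8,-0.7,44,0,0,1.5,2.6,2.8,-0.7,44,0,0,2,3.5,3.8,-0.7,44,0,0,2.5,4.4,4.8,-0.7,44,0,0,3.5,5.3,5.8,-0.7,44,0,0,4.48,6.1,6.66,-0.7,44,0,0,4.48,6.1,6.66,-0.7,44]'; python3 -c "
from h import *
st()
t=snap('top','t24')
u=t[:,:,::-1].astype(int);m=(u[:,:,0]>200)&(u[:,:,1]>90)&(u[:,:,1]<170)&(u[:,:,2]<90);m[:,:340]=0;m[:,400:]=0
v,x=np.nonzero(m);print(len(x),x.mean(),v.mean(),atz('top',(x.mean(),v.mean()),60))
# spanner predicted: TCP at release (504.4,-405.3) yaw 93
a=np.radians(93);P=spanpts(504.4-56*np.cos(a),-405.3-56*np.sin(a),a,3)
crop(t,370,210,470,290,8,'t24m',proj('top',P));crop(t,265,120,400,240,6,'t24p')"
```

```text
clock: 57.42
tool_pos: [456.8, 152.4, 215.7]
tool_rot: [-1.319, -2.847, 0.004]
contact_force: [-0.3, -0.3, -0.3]
width: 43.6
t 57.42 p [456.8 152.4 215.7] yy 40.3 zax [-0.005 -0.001 -1.   ] F [-0.3 -0.3 -0.3] M [ 0.    0.06 -0.04] w 43.6 j [ 0.21 -0.24  2.04  0.    1.35 -0.49]
186 365.23118279569894 201.66666666666666 [ 578.13694026 -189.70218411   60.        ]
```

View pics/t24m.png

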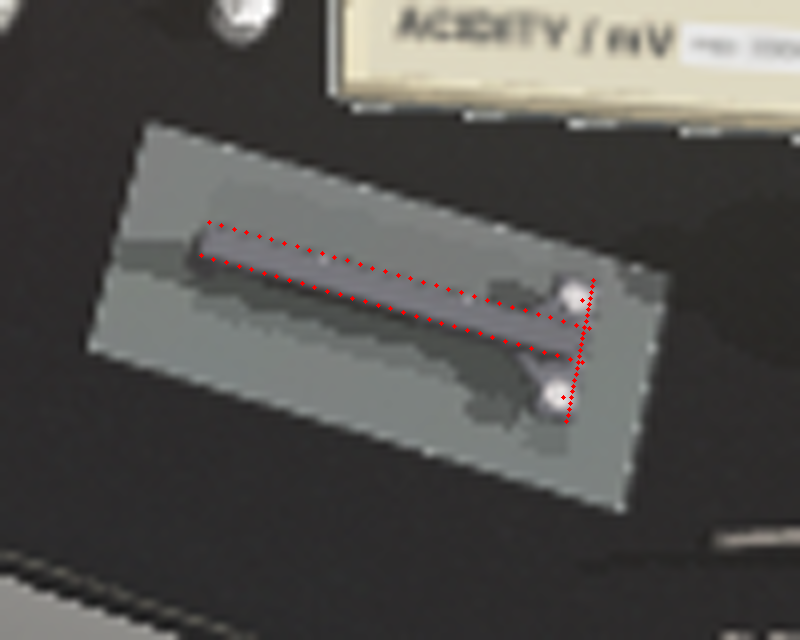

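View pics/t24p.png

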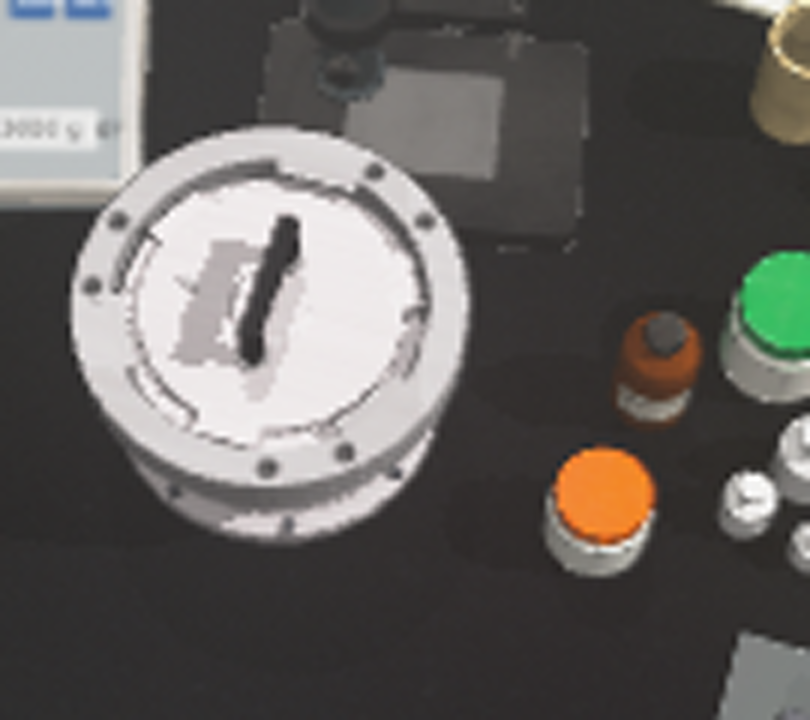

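```bash
python3 -c "
from h import *
row(504.8,-405,120,3)"
```

```text
rows: [-0.05 -0.    6.2 ] [-11.383  -8.067   2.413]
```

```bash
python3 -m handwheel '[0,0,0.5,-0.9,-0.6,0,44,0,0,1,-2,-1.4,0,44,0,0,1.5,-3.1,-2.2,0,44,0,0,2,-4.2,-3,0,44,0,0,2.5,-5.3,-3.8,0,44,0,0,3,-6.4,-4.6,0,44,0,0,3.5,-7.5,-5.4,0,44,0,0,4.2,-8.6,-6.2,0,44,0,0,5,-9.7,-7,0,44,0,0,6.2,-10.8,-7.7,0.8,44,0,0,6.2,-11.38,-8.07,1.8,44,0,0,6.2,-11.38,-8.07,2.4,44]'; python3 -m handwheel '[0,0,0,0,0,0,44,0,0,0,0,0,0,44]'; python3 -c "
from h import *
st();row(504.8,-405,19,3)"
```

```text
clock: 58.98
tool_pos: [501.8, -408.1, 117.9]
tool_rot: [-2.167, -2.267, 0.001]
contact_force: [-0.3, 0.9, 0.0]
width: 44.1
clock: 59.22
tool_pos: [504.3, -406.4, 123.1]
tool_rot: [2.167, 2.275, -0.0]
contact_force: [-0.7, -0.7, 1.6]
width: 44.2
t 59.23 p [ 504.3 -406.4  123.1] yy 2.8 zax [-0. -0. -1.] F [-0.7 -0.7  1.6] M [-0.   -0.04 -0.02] w 44.2 j [-0.76  0.21  1.75 -0.    1.18 -0.81]
rows: [-0.    0.   -0.04] [0.034 0.014 2.603]
```

```bash
python3 -m handwheel '[0,0,-0.04,0.03,0.01,1,44,0,0,-0.04,0.03,0.01,2,44,0,0,-0.04,0.03,0.01,2.5,44,0,0,-0.04,0.03,0.01,2.58,44,0,0,-0.04,0.03,0.01,2.58,44,0,0,-0.04,0.03,0.01,2.58,44]'; python3 -c "
from h import *
st()"
```

```text
clock: 59.98
tool_pos: [506.1, -405.5, 21.9]
tool_rot: [2.159, 2.277, -0.0]
contact_force: [0.0, -0.2, 0.6]
width: 43.8
t 59.98 p [ 506.1 -405.5   21.9] yy 3.1 zax [ 0.003 -0.002 -1.   ] F [ 0.  -0.2  0.6] M [-0.03 -0.02 -0.05] w 43.8 j [-0.76  0.33  1.8  -0.    1.01 -0.81]
```

```bash
python3 -m handwheel '[0,0,0,0,0,0.04,44,0,0,0,0,0,0.05,20,0,0,0,0,0,0.05,0,0,0,0,0,0,0.05,0,0,0,0,0,0,0.05,0,0,0,0,0,0,0.05,0,0,0,0,0,0,0.05,0]' 80; python3 -c "
from h import *
st()"; python3 -m handwheel '[0,0,0,0,0,-0.5,0,0,0,0,0,0,-1.5,0,0,0,0,0,0,-2.8,0,0,0,0,0,0,-3.9,0,0,0,0,0,0,-3.9,0,0,0,0,0,0,-3.9,0]'; python3 -c "
from h import *
st();c=np.array([599.3,3.3]);a=np.radians(212.2);d=np.array([np.cos(a),np.sin(a)]);p=c+d*(91.33+54.8);print(p)
row(p[0],p[1],175,122.2)"
```

```text
clock: 60.85
tool_pos: [505.2, -404.6, 18.0]
tool_rot: [2.161, 2.28, 0.0]
contact_force: [-0.6, 0.8, 3.4]
width: 12.8
t 60.85 p [ 505.2 -404.6   18. ] yy 3.1 zax [ 0. -0. -1.] F [-0.6  0.8  3.4] M [ 0.18  0.04 -0.07] w 12.8 j [-0.76  0.34  1.8   0.    1.   -0.81]
clock: 61.6
tool_pos: [504.3, -403.9, 172.5]
tool_rot: [-2.16, -2.278, 0.0]
contact_force: [0.4, 0.5, -3.3]
width: 12.3
t 61.6 p [ 504.3 -403.9  172.5] yy 3.1 zax [-0.001  0.001 -1.   ] F [ 0.4  0.5 -3.3] M [-0.01  0.01 -0.01] w 12.3 j [-0.76  0.16  1.72 -0.    1.26 -0.81]
[475.64579263 -74.56921022]
rows: [ 1.000e-02 -2.000e-02 -1.986e+01] [ 8.26  -0.277 -0.049]
```

```bash
python3 -m handwheel '[0,0,-1.66,0.5,0,-0.1,0,0,0,-3.32,1.2,0,-0.1,0,0,0,-4.98,1.9,-0.05,-0.1,0,0,0,-6.64,2.6,-0.05,-0.1,0,0,0,-8.3,3.4,-0.1,-0.1,0,0,0,-9.96,4.2,-0.1,-0.1,0,0,0,-11.6,5,-0.15,-0.1,0,0,0,-13.3,5.8,-0.2,-0.1,0,0,0,-14.9,6.6,-0.2,-0.1,0,0,0,-16.6,7.4,-0.25,-0.1,0,0,0,-18.3,8,-0.27,-0.05,0,0,0,-19.86,8.26,-0.28,-0.05,0]';python3 -m handwheel '[0,0,0,0,0,0,0,0,0,0,0,0,0,0]'; python3 -c "
from h import *
st()
row(475.6,-74.6,145,122.2)
t=snap('top','t25');s=snap('side','s25')
crop(t,270,150,340,220,10,'t25c');f=lambda im:np.clip(im.astype(float)*1.4+10,0,255).astype(np.uint8)
crop(f(s),305,160,385,210,10,'s25c')"
```

```text
clock: 63.1
tool_pos: [474.1, -73.5, 172.4]
tool_rot: [0.881, -3.01, -0.005]
contact_force: [-0.1, -0.3, -2.3]
width: 12.5
clock: 63.35
tool_pos: [475.5, -75.3, 174.3]
tool_rot: [0.867, -3.017, -0.002]
contact_force: [0.2, -0.0, -1.1]
width: 12.1
t 63.35 p [475.5 -75.3 174.3] yy 122.1 zax [-0.003  0.    -1.   ] F [ 0.2 -0.  -1.1] M [ 0.03 -0.02 -0.03] w 12.1 j [-0.27 -0.21  2.08 -0.    1.27 -2.4 ]
rows: [ 0.02 -0.02 -0.02] [-0.014  0.012  0.732]
```

View pics/t25c.png

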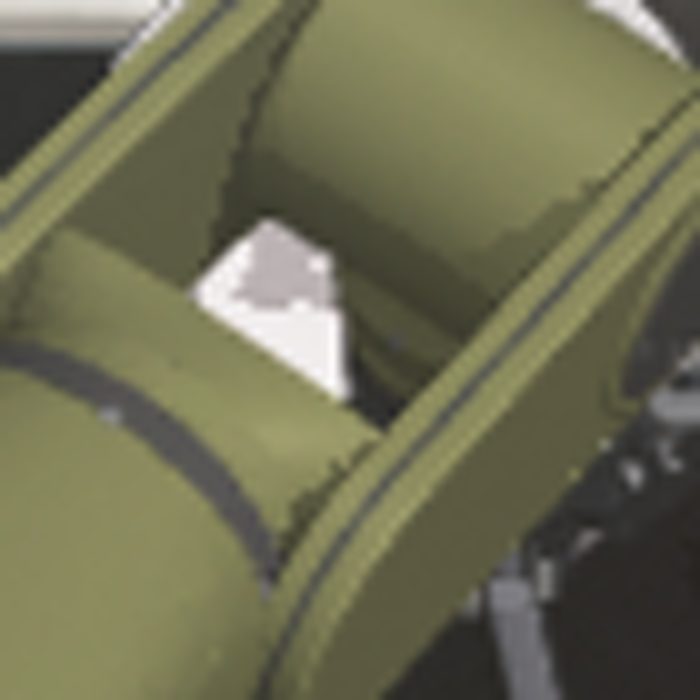

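View pics/s25c.png

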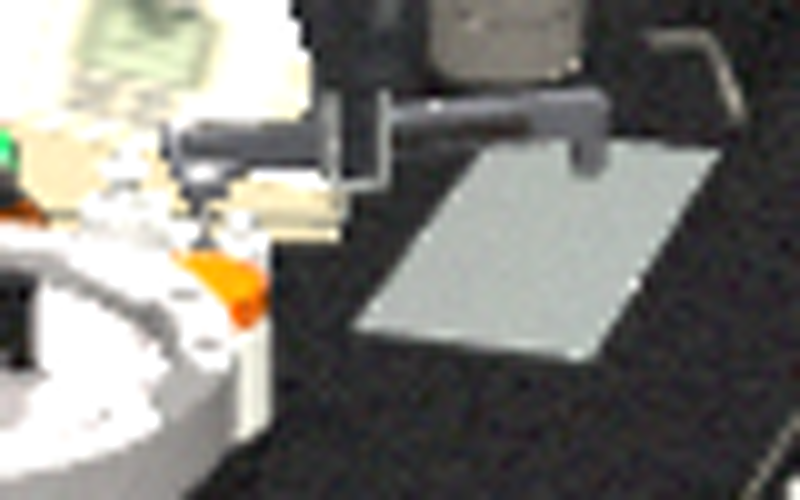

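```bash
python3 -c "
from h import *
s=cv2.imread('pics/s25.png');s=np.clip(s.astype(float)*1.4+10,0,255).astype(np.uint8)
p,yy=np.array([475.5,-75.3]),122.1
a=np.radians(yy+90);d=np.array([np.cos(a),np.sin(a)])
P=spanpts(*(p-d*54.8),a,174.3-15.5)
crop(s,305,160,385,210,10,'o1',proj('side',P));print(proj('side',P)[-2:])
c=np.array([599.3,3.3]);al=[212.2-12.35,212.2+12.35]
H=np.array([[*(c+93.5*np.array([np.cos(np.radians(q)),np.sin(np.radians(q))])),118] for q in al]);print(H,proj('side',H))
s=cv2.imread('pics/s24.png') if 0 else cv2.imread('pics/s22.png');crop(s,300,175,340,215,14,'o2',proj('side',H))"
```

```text
[[323.323917   172.29015898]
 [325.52178919 176.7988163 ]]
[[511.35532063 -28.44875383 118.        ]
 [532.66829848 -62.29318831 118.        ]] [[325.77222621 193.45693001]
 [323.58351429 188.67413607]]
```

View pics/o1.png

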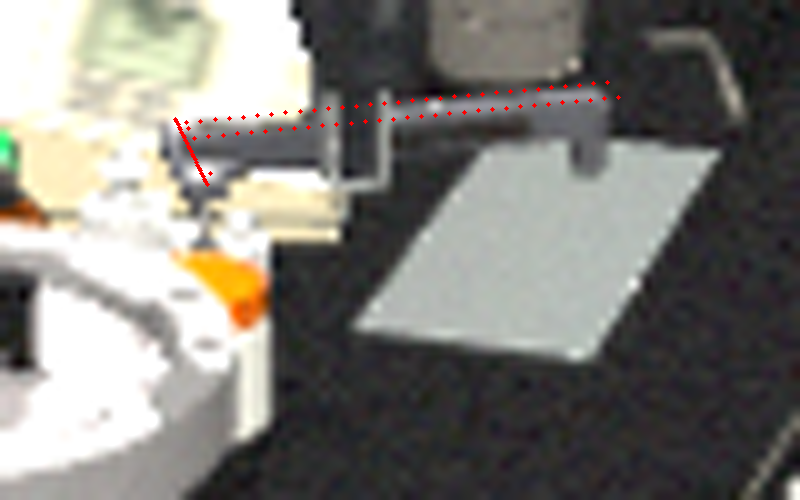

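View pics/o2.png

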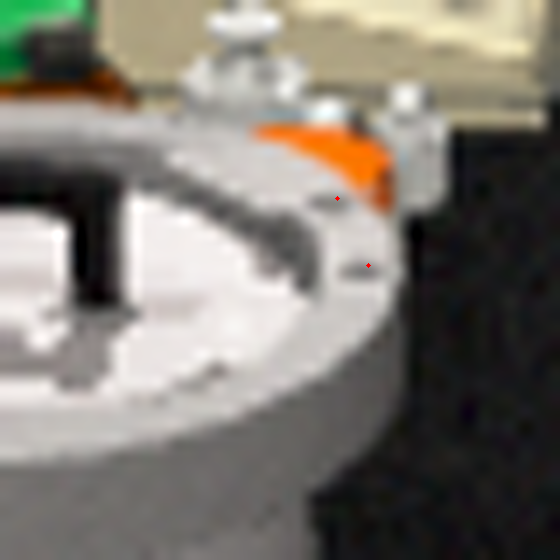

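```bash
python3 -m handwheel '[0,0,0,-0.01,0.01,0.3,0,0,0,0,-0.01,0.01,0.6,0,0,0,0,-0.01,0.01,0.73,0,0,0,0,-0.01,0.01,0.73,0,0,0,0,-0.01,0.01,0.73,0]'; python3 -c "
from h import *
st();row(475.6,-74.6,125,122.2)
s=snap('side','s26');crop(np.clip(s.astype(float)*1.1,0,255).astype(np.uint8),300,165,360,215,12,'s26c')"
```

```text
clock: 64.08
tool_pos: [476.6, -74.7, 146.8]
tool_rot: [-0.871, 3.018, -0.001]
contact_force: [-1.3, 0.2, -2.7]
width: 12.6
t 64.08 p [476.6 -74.7 146.8] yy 122.2 zax [ 0.001 -0.    -1.   ] F [-1.3  0.2 -2.7] M [ 0.04 -0.02 -0.  ] w 12.6 j [-0.27 -0.18  2.11 -0.    1.21 -2.4 ]
rows: [-0.  0.  0.] [0.02  0.016 0.545]
```

View pics/s26c.png

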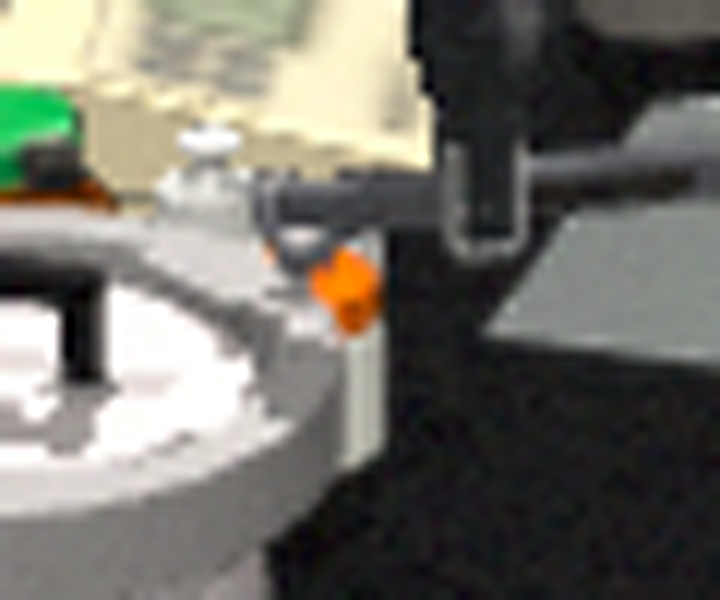

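```bash
python3 -m handwheel '[0,0,0,0.01,0.01,0.1,0,0,0,0,0.01,0.01,0.2,0,0,0,0,0.01,0.01,0.3,0,0,0,0,0.01,0.01,0.38,0,0,0,0,0.01,0.01,0.45,0,0,0,0,0.01,0.01,0.45,0]'; python3 -c "
from h import *
st()"
```

```text
clock: 64.88
tool_pos: [475.6, -74.5, 128.2]
tool_rot: [0.871, -3.018, -0.001]
contact_force: [0.1, -0.3, -1.4]
width: 12.3
t 64.88 p [475.6 -74.5 128.2] yy 122.2 zax [-0.001  0.    -1.   ] F [ 0.1 -0.3 -1.4] M [-0.06 -0.01  0.01] w 12.3 j [-0.27 -0.16  2.12  0.    1.18 -2.4 ]
```

```bash
python3 -m handwheel '[0,0,0,0,0,0.06,0,0,0,0,0,0,0.12,0,0,0,0,0,0,0.18,0,0,0,0,0,0,0.2,0,0,0,0,0,0,0.2,0]'; python3 -c "
from h import *
st();arc([599.3,3.3],[-2.5,-6,-12,-18,-24,-30,-30])"
```

```text
clock: 65.5
tool_pos: [475.7, -74.5, 120.4]
tool_rot: [0.872, -3.018, -0.0]
contact_force: [-0.4, -0.0, -2.4]
width: 12.2
t 65.5 p [475.7 -74.5 120.4] yy 122.2 zax [-0.  0. -1.] F [-0.4 -0.  -2.4] M [0.07 0.04 0.02] w 12.2 j [-0.27 -0.15  2.13 -0.    1.16 -2.4 ]
0,0,0.42,-0.004,0.159,0.000,0,
0,0,1.00,-0.020,0.382,0.000,0,
0,0,2.00,-0.080,0.759,0.000,0,
0,0,3.00,-0.179,1.128,0.000,0,
0,0,4.00,-0.316,1.485,0.000,0,
0,0,5.00,-0.490,1.825,0.000,0,
0,0,5.00,-0.490,1.825,0.000,0,
```

```bash
python3 -m handwheel '[0,0,0.42,-0.004,0.159,0,0,0,0,1,-0.02,0.382,0,0,0,0,2,-0.08,0.759,0,0,0,0,3,-0.179,1.128,0,0,0,0,4,-0.316,1.485,0,0,0,0,5,-0.49,1.825,0,0,0,0,5,-0.49,1.825,0,0]'; python3 -c "
from h import *
st();arc([599.3,3.3],[-3,-7,-12,-18,-24,-29,-32,-33,-34])"
```

```text
clock: 66.38
tool_pos: [453.5, -1.8, 120.7]
tool_rot: [-0.065, 3.14, 0.0]
contact_force: [-0.7, -0.3, -3.8]
width: 12.6
t 66.38 p [453.5  -1.8 120.7] yy 92.4 zax [ 0.  0. -1.] F [-0.7 -0.3 -3.8] M [ 0.02 -0.08 -0.02] w 12.6 j [-0.12 -0.22  2.19  0.    1.17 -1.73]
0,0,0.50,-0.006,0.191,0.000,0,
0,0,1.17,-0.030,0.444,0.000,0,
0,0,2.00,-0.084,0.758,0.000,0,
0,0,3.00,-0.185,1.126,0.000,0,
0,0,4.00,-0.325,1.482,0.000,0,
0,0,4.83,-0.468,1.766,0.000,0,
0,0,5.33,-0.566,1.930,0.000,0,
0,0,5.50,-0.601,1.983,0.000,0,
0,0,5.67,-0.636,2.036,0.000,0,
```

```bash
python3 -m handwheel '[0,0,0.5,-0.006,0.191,0,0,0,0,1.17,-0.03,0.444,0,0,0,0,2,-0.084,0.758,0,0,0,0,3,-0.185,1.126,0,0,0,0,4,-0.325,1.482,0,0,0,0,4.83,-0.468,1.766,0,0,0,0,5.33,-0.566,1.93,0,0,0,0,5.5,-0.601,1.983,0,0,0,0,5.5,-0.601,1.983,0,0]'; python3 -c "
from h import *
st();arc([599.3,3.3],[-1,-2,-3])
t=snap('top','t27');crop(t,260,120,360,220,7,'t27c')"
```

```text
clock: 67.5
tool_pos: [472.2, 76.2, 120.0]
tool_rot: [-0.83, -3.023, 0.008]
contact_force: [-10.7, -5.1, 4.1]
width: 12.7
t 67.5 p [472.2  76.2 120. ] yy 59.3 zax [-0.007 -0.003 -1.   ] F [-10.7  -5.1   4.1] M [-1.04  1.31 -0.4 ] w 12.7 j [ 0.05 -0.15  2.13 -0.    1.17 -0.98]
0,0,0.17,0.000,0.064,-0.000,0,
0,0,0.33,-0.000,0.128,-0.001,0,
0,0,0.50,-0.002,0.192,-0.001,0,
```

View pics/t27c.png

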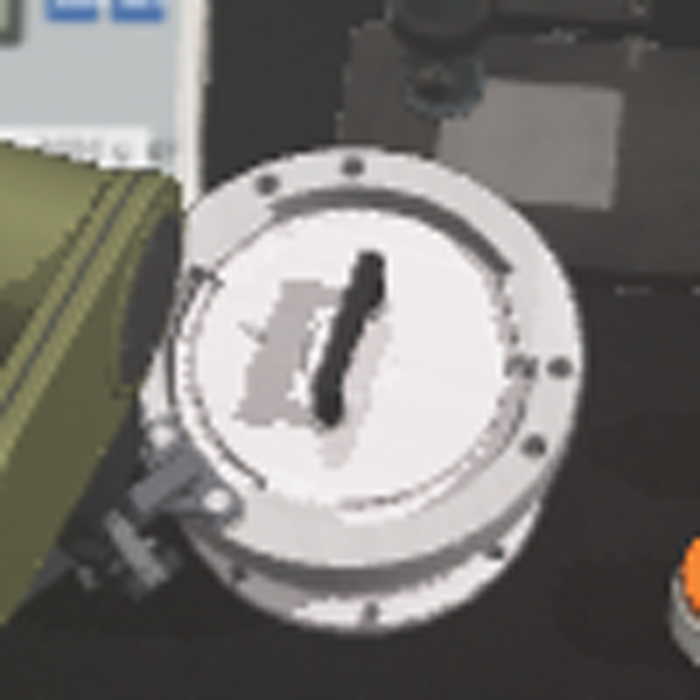

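```bash
cat > ring.py <<'E'
from h import *
import sys
def ring(H,k,off):
    P=np.array([atz('top',(np.array(h)+.5)/k-.5+off,118)[:2] for h in H])-[599.3,3.2]
    A=np.degrees(np.arctan2(P[:,1],P[:,0]));print(np.hypot(*P.T).round(1),A.round(1),[(A[i]+A[i+1])/2 for i in range(0,len(A),2)])
E
python3 -c "
from ring import *
ring([(267,183),(352,166),(560,367),(534,446)],7,(260,120))"
```

```text
[93.8 93.8 93.  93. ] [  44.5   20.1  -75.4 -100.2] [np.float64(32.33004144088545), np.float64(-87.80915653643285)]
```

```bash
python3 -m handwheel '[0,0,0.15,0,0.1,0,0,0,0,0.3,0,0.2,0,0,0,0,0.3,0,0.2,0,0,0,0,0.3,0,0.2,0,0]'; python3 -c "
from h import *
st()
t=snap('top','t28');crop(t,260,120,360,220,7,'t28c')"; python3 -m handwheel '[0,0,-0.3,0,-0.2,0,0,0,0,-0.6,0,-0.34,0,0,0,0,-0.6,0,-0.34,0,0]'; python3 -c "
from h import *
st()"
```

```text
clock: 68.05
tool_pos: [473.0, 79.8, 119.1]
tool_rot: [-0.878, -3.002, 0.024]
contact_force: [-22.6, -17.6, 10.7]
width: 12.6
t 68.05 p [473.   79.8 119.1] yy 57.4 zax [-0.017 -0.011 -1.   ] F [-22.6 -17.6  10.7] M [-3.35  3.15 -1.17] w 12.6 j [ 0.06 -0.14  2.12 -0.01  1.18 -0.94]
clock: 68.47
tool_pos: [471.3, 72.7, 120.6]
tool_rot: [0.786, 3.041, 0.0]
contact_force: [0.4, 0.0, -1.9]
width: 12.5
t 68.47 p [471.3  72.7 120.6] yy 61.0 zax [ 0.  0. -1.] F [ 0.4  0.  -1.9] M [ 0.01 -0.08 -0.04] w 12.5 j [ 0.04 -0.16  2.14  0.    1.16 -1.02]
```

View pics/t28c.png

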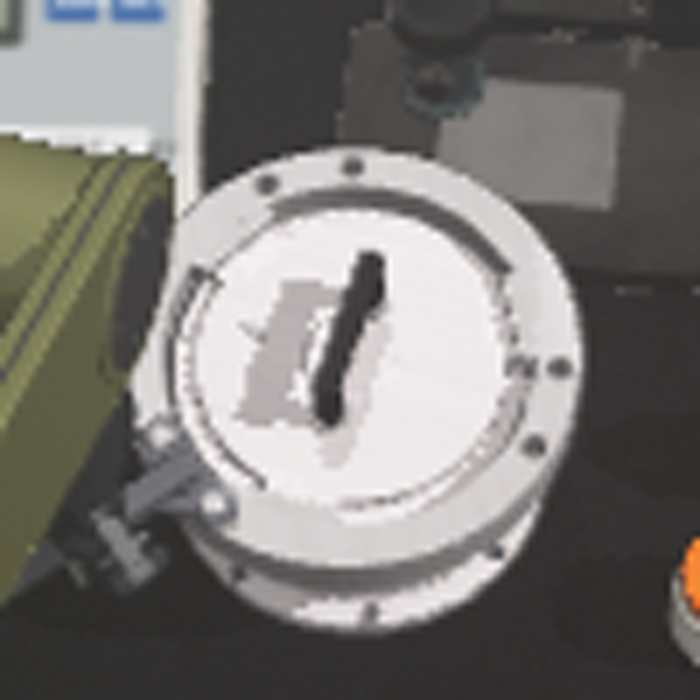

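```bash
python3 -m handwheel '[0,0,0,0,0,-0.3,0,0,0,0,0,0,-0.8,0,0,0,0,0,0,-1.5,0,0,0,0,0,0,-1.5,0,0,0,0,0,0,-1.5,0]' ; python3 -c "
from h import *
st();row(504.8,-405,150,3)"
```

```text
clock: 69.1
tool_pos: [470.9, 73.4, 180.0]
tool_rot: [-0.786, -3.041, 0.0]
contact_force: [-0.8, 0.2, -2.4]
width: 12.2
t 69.1 p [470.9  73.4 180. ] yy 61.0 zax [-0.001  0.    -1.   ] F [-0.8  0.2 -2.4] M [ 0.   -0.02 -0.05] w 12.2 j [ 0.04 -0.23  2.09  0.    1.28 -1.02]
rows: [-0.   -0.    9.67] [ -6.533 -10.054   0.75 ]
```

```bash
python3 -m handwheel '[0,0,0.8,-0.5,-0.7,0,0,0,0,1.7,-1.1,-1.7,0,0,0,0,2.6,-1.8,-2.7,0,0,0,0,3.5,-2.5,-3.8,0,0,0,0,4.4,-3.2,-4.9,0,0,0,0,5.3,-3.9,-6,0,0,0,0,6.2,-4.6,-7.1,0,0,0,0,7.1,-5.3,-8.2,0,0,0,0,8,-6,-9.2,0.2,0,0,0,9,-6.4,-9.8,0.5,0,0,0,9.67,-6.53,-10.05,0.75,0,0,0,9.67,-6.53,-10.05,0.75,0]' ; python3 -m handwheel '[0,0,0,0,0,1,0,0,0,0,0,0,2,0,0,0,0,0,0,2.7,0,0,0,0,0,0,2.95,0,0,0,0,0,0,3.05,0,0,0,0,0,0,3.05,0]';python3 -c "
from h import *
st()"
```

```text
clock: 70.6
tool_pos: [503.5, -404.5, 147.1]
tool_rot: [-2.159, -2.274, -0.0]
contact_force: [-0.2, -0.2, -2.4]
width: 12.0
clock: 71.35
tool_pos: [505.6, -405.3, 29.8]
tool_rot: [2.161, 2.278, 0.0]
contact_force: [0.1, -0.3, -2.2]
width: 12.6
t 71.35 p [ 505.6 -405.3   29.8] yy 3.0 zax [ 0.001 -0.001 -1.   ] F [ 0.1 -0.3 -2.2] M [-0.05 -0.01  0.06] w 12.6 j [-0.76  0.32  1.79  0.    1.02 -0.81]
```

```bash
python3 -m handwheel '[0,0,0,0,0,0.08,0,0,0,0,0,0,0.16,0,0,0,0,0,0,0.22,0,0,0,0,0,0,0.25,0,0,0,0,0,0,0.25,0]';python3 -c "
from h import *
st()"
```

```text
clock: 71.97
tool_pos: [504.8, -404.9, 18.4]
tool_rot: [-2.162, -2.279, 0.0]
contact_force: [0.1, 0.3, -1.8]
width: 12.4
t 71.97 p [ 504.8 -404.9   18.4] yy 3.0 zax [-0.  0. -1.] F [ 0.1  0.3 -1.8] M [-0.04 -0.05  0.06] w 12.4 j [-0.76  0.34  1.8  -0.    1.01 -0.81]
```

```bash
python3 -m handwheel '[0,0,0,0,0,0.03,0,0,0,0,0,0,0.05,0,0,0,0,0,0,0.05,0,0,0,0,0,0,0.05,0]';python3 -c "
from h import *
st()"
```

```text
clock: 72.47
tool_pos: [505.1, -405.1, 18.0]
tool_rot: [2.162, 2.279, -0.0]
contact_force: [-3.5, 3.0, 6.6]
width: 12.2
t 72.47 p [ 505.1 -405.1   18. ] yy 3.0 zax [-0. -0. -1.] F [-3.5  3.   6.6] M [ 0.45  0.55 -0.03] w 12.2 j [-0.76  0.34  1.8  -0.    1.01 -0.81]
```

Contact with the mat. I'll release, retreat to the left and check everything.

```bash
python3 -m handwheel '[0,0,0,0,0,-0.02,5,0,0,0,0,0,-0.02,20,0,0,0,0,0,-0.02,40,0,0,0,0,0,-0.02,45,0,0,0,0,0,-0.6,45,0,0,0,0,0,-2,45,0,0,0,0,0,-3.5,45,0,0,0,0,0,-5,45,0,0,0,0,0,-5,45]' ; python3 -c "
from h import *
st();row(450,180,240,40)"
```

```text
clock: 73.6
tool_pos: [507.8, -407.6, 227.0]
tool_rot: [2.152, 2.267, 0.0]
contact_force: [0.6, -0.3, -0.5]
width: 44.9
t 73.6 p [ 507.8 -407.6  227. ] yy 3.0 zax [ 0.012 -0.011 -1.   ] F [ 0.6 -0.3 -0.5] M [ 0.04 -0.04 -0.01] w 44.9 j [-0.76  0.12  1.67  0.    1.33 -0.81]
rows: [ 0.07  0.14 -6.17] [14.741 -0.669 -0.503]
```

```bash
python3 -m handwheel '[0,0,-0.5,1,-0.05,-0.4,45,0,0,-1,2.3,-0.1,-0.4,45,0,0,-1.5,3.6,-0.2,-0.4,45,0,0,-2,4.9,-0.2,-0.4,45,0,0,-2.5,6.2,-0.3,-0.4,45,0,0,-3,7.5,-0.3,-0.4,45,0,0,-3.5,8.8,-0.4,-0.4,45,0,0,-4,10.1,-0.5,-0.4,45,0,0,-4.6,11.4,-0.5,-0.4,45,0,0,-5.2,12.7,-0.6,-0.4,45,0,0,-6,14,-0.65,-0.4,45,0,0,-6.17,14.5,-0.67,-0.5,45]' ; python3 -m handwheel '[0,0,0,0,0,0,45,0,0,0,0,0,0,45]'; python3 -c "
from h import *
st()
t=snap('top','t30');s=snap('side','s30')
crop(t,260,120,360,220,6,'t30p');crop(t,370,210,470,290,7,'t30m');crop(s,250,130,400,290,4,'s30c')
u=t[:,:,::-1].astype(int);m=(u[:,:,0]>200)&(u[:,:,1]>90)&(u[:,:,1]<170)&(u[:,:,2]<90);m[:,:340]=0;m[:,400:]=0
v,x=np.nonzero(m);print(len(x),x.mean(),v.mean(),atz('top',(x.mean(),v.mean()),60))"
```

```text
clock: 75.1
tool_pos: [446.6, 175.1, 236.4]
tool_rot: [-1.321, -2.849, 0.0]
contact_force: [1.8, -0.5, 0.3]
width: 45.2
clock: 75.35
tool_pos: [447.7, 172.3, 236.4]
tool_rot: [1.328, 2.847, -0.001]
contact_force: [1.0, 0.8, -0.9]
width: 45.1
t 75.35 p [447.7 172.3 236.4] yy 40.0 zax [-0. -0. -1.] F [ 1.   0.8 -0.9] M [ 0.02  0.04 -0.  ] w 45.1 j [ 0.26 -0.26  2.02 -0.    1.38 -0.44]
186 365.23118279569894 201.66666666666666 [ 578.13694026 -189.70218411   60.        ]
```

View pics/t30p.png

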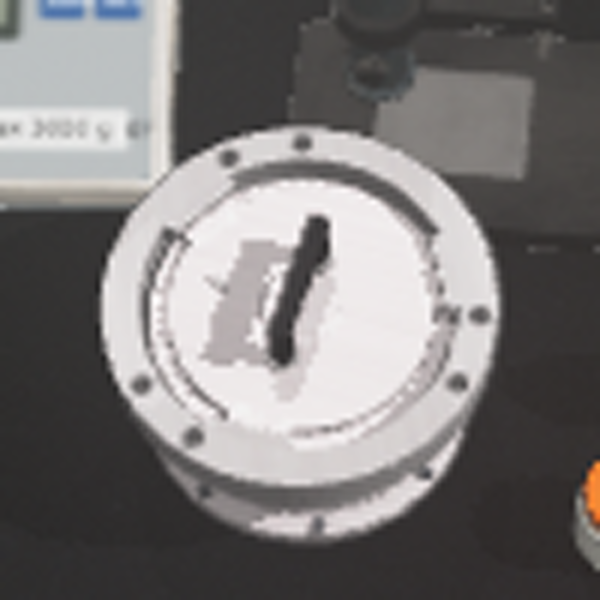

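View pics/t30m.png

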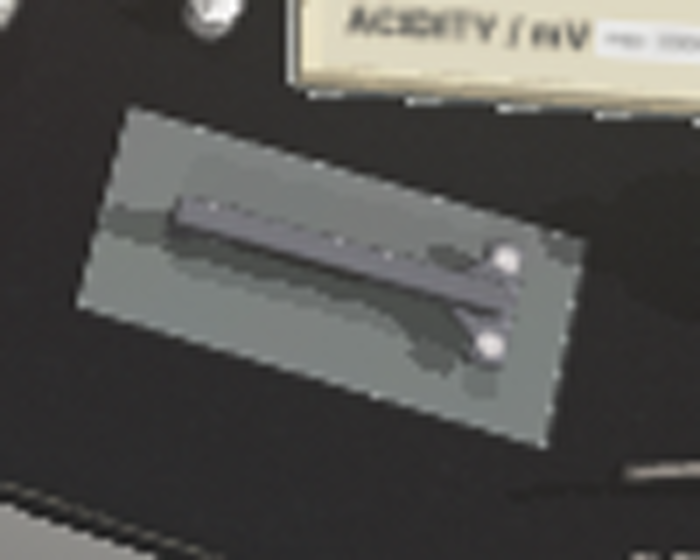

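View pics/s30c.png

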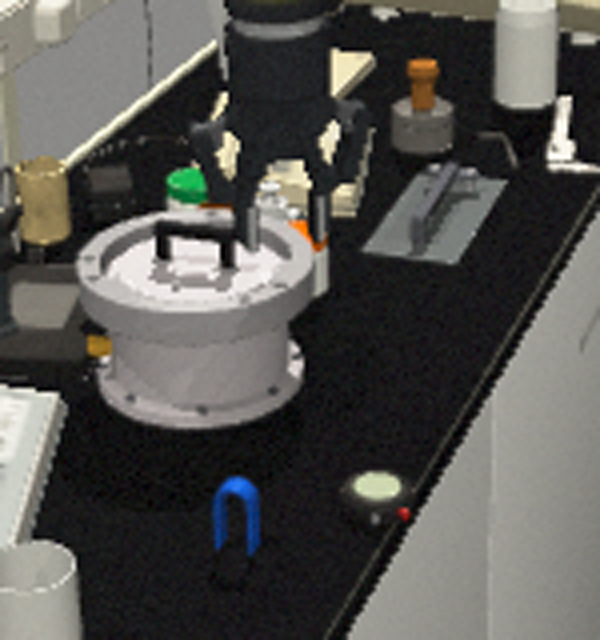

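View pics/t30.png

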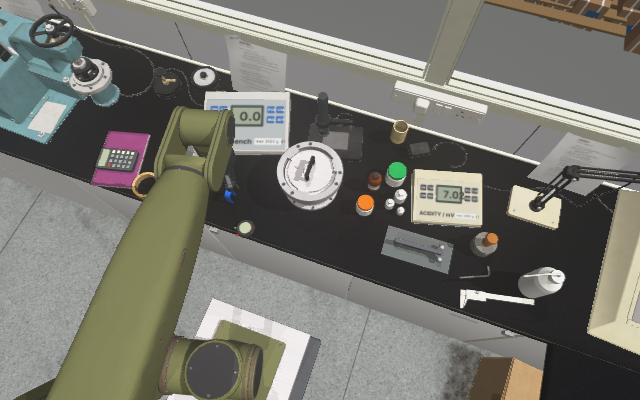

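```bash
python3 -c "
from ring import *
ring([(229,158),(302,142),(480,315),(458,383),(194,437),(141,384)],6,(260,120))
arm.close_job()"
```

```text
[93.1 93.9 93.1 93.4 93.1 93.9] [  44.6   20.   -75.5 -100.4  164.6  139.5] [np.float64(32.330570298538056), np.float64(-87.98578351609969), np.float64(152.06876062304525)]
the job is handed in; nothing more can be done
```

The pot is loaded and locked, and I handed the job in at about 75 s on the clock; no verdict came back.

**What I did**
- I opened the ring with the spanner, laid the spanner on its mat and laid the lid flat on the bench.
- Only two steel coupons were there. I hung them astride the bar in the spaces at about y = +30 and −30 mm. The middle space is empty, and the blue look-alike was left alone.
- I put the lid back on, turned the ring clockwise to its stop, and laid the spanner on the mat, pins down.

**Last checks**
- **Ring:** it sits about 60° (1.05 rad) clockwise of open. It did not move when I pushed again with about 29 N sideways at the wrist.
- **Lid:** it looks flat and under the ring's lugs in both views. By the overlay it is a few mm off centre and turned a few degrees, which is within the allowance.
- **Coupons:** I saw both in their spaces before the lid went on. They cannot be seen now.

**Points that differed from the plan**
- **Starting angle:** the ring met its open stop after about 56° rather than 60°. It seems to have started about 4° short of its locked stop, so it now sits slightly further round than at the start.
- **Small jar:** while the arm was at the pot, the lid was knocked about 4 cm and pushed the jar about 18 mm. You asked for the jar to be left where it is, but I gripped it and put it back. The camera shows it within about 1.5 mm of its first place.
- **Stopwatch:** it looks to be where it was, but I did not measure it again at the end.

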